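Rig the Archimedes bucket and cylinder

TASK

Set up the buoyancy demonstration: take the little metal bucket out of the wooden block and hang it by its wire stirrup on the hook of the spring balance, then hang the tall slim metal cylinder, the one that would just fill the bucket, by its own hook from the wire loop under the bucket. Let go so that both hang free, straight down and still from the balance, one below the other, and leave everything else on the table standing where it is.

Things in the scene. Friction and masses are not known exactly. Their poses are not given: they have to be found in the camera images.
- hook_seat (a point): Open hook of the spring balance, 4 mm steel wire. Point: wire centre line at the bottom of the trough, 335 mm above the table unloaded. z up; the hook lies in its x-z plane, tip on the -x side (roughly towards the robot), shank on the +x side, each 8 mm off the middle (trough 12 mm wide inside). The shank bends back over the middle between 26 and 34 mm above this point and goes straight up from there.
- hook_tip (a point): End of that hook's upturned tip (its very top): 8 mm to -x of and 12 mm above hook_seat. A wire brought in from -x passes over it, with 18 mm of free height up to the bend of the shank.
- balance (a joint): How far the hook is pulled down, in m: 0 unloaded, 0.045 at its stop; about 0.004 with the bucket, 0.012 with bucket and cylinder. A damped spring, 150 N/m, yielding from 0.1 N on. The hook only slides straight down; it does not turn.
- stand: Fixed laboratory stand that carries the balance. Origin on the table straight below the hook; its x axis points to the upright rod (12 mm thick, 610 mm tall, 140 mm away). Base plate 10 mm thick, x -60 to 160 mm, y -65 to 65 mm. A cross arm 560 mm up runs from the rod to over the hook; from it hangs the balance's tube, 28 mm across, 373 to 545 mm above the table. Yaw varies 0.3 rad either way.
- bucket_mid (a point): The bucket: open aluminium cup, 36 mm across, 68 mm tall, about 70 g. Point: on its axis half-way up the cup; z up. A stiff fixed 4 mm wire stirrup spans the mouth in the bucket's y-z plane, a gable 34 mm wide at the rim (34 mm above this point), 12 mm at 89 mm, peak at 97.5 mm. A fixed wire loop hangs below in the same plane. Alike after a half turn about z.
- stirrup_top (a point): Peak of the stirrup, on the wire's centre line, 97.5 mm above bucket_mid. It goes onto the balance's hook, the bucket's y axis running across the hook's plane.
- loop_bar (a point): Lowest point, on the wire's centre line, of the 4 mm wire loop fixed under the bucket: 63.5 mm below bucket_mid, 29.5 mm below the cup's underside. Inside, the loop is 17 mm wide (along the bucket's y axis) and 27 mm high, up to the cup's underside; things pass through it along the bucket's x axis.
- block: Wooden storage block, fixed: 110 mm (x) by 70 mm (y) by 44 mm high, origin under its centre. The bucket stands upright in the well 24 mm from the middle towards +x (39 mm across, 8 mm deep), its underside 36 mm above the table, its loop down in a narrower hole; its yaw varies. The other well, towards -x, is empty.
- plug_mid (a point): The cylinder to hang: solid aluminium, 30 mm across, 65 mm tall (135 mm with its hook), about 125 g, standing on the table. Point: its centre, half-way up; z up. A fixed 4 mm wire hook on its top lies in its x-z plane: the stem rises 33 mm from the middle, bends to 8 mm on the -x side, goes up, over the crown on the axis, and down to a tip on the +x side.
- plug_crown (a point): Top of the cylinder's hook, wire centre line, on the axis, 100.5 mm above plug_mid. Hung up, the loop's wire lies just under it (4 mm between centre lines).
- plug_tip (a point): Lower end of that hook's tip: 8 mm to +x of the axis, 84.5 mm above plug_mid. The mouth between tip and stem is 12 mm wide inside and opens downwards; below the tip there is 15 mm of free height over the bend of the stem.
- shortcyl_mid (a point): Bystander: a short hooked aluminium cylinder, 30 mm across, 35 mm tall, 105 mm with its hook. This point is half-way up its solid part.
- fatcyl_mid (a point): Bystander: a fat hooked aluminium cylinder, 44 mm across, 55 mm tall, 125 mm with its hook. This point is half-way up its solid part.
- cup_mid (a point): Bystander: a white paper cup, 72 mm across, 95 mm tall. This point is half-way up.
- funnel_mid (a point): Bystander: a white funnel standing mouth down, 90 mm across, 98 mm tall, its spout up: the cone reaches 50 mm high, the spout above it is 12 to 20 mm thick. This point is half-way up.
- brownbottle_mid (a point): Bystander: a brown bottle with a black cap, 62 mm across, 170 mm tall. This point is half-way up.
- soapbottle_mid (a point): Bystander: a blue soap bottle with a white cap, 60 mm across, 179 mm tall. This point is half-way up.
- sodabottle_mid (a point): Bystander: an empty clear drink bottle, 62 mm across, 215 mm tall. This point is half-way up.
- tin: Bystander: an aluminium loaf tin, fixed: 130 mm (its x) by 85 mm (its y), 35 mm high, origin under its centre.
- plug: The same cylinder as plug_mid; origin at the centre of its underside.
- bucket: The same bucket as bucket_mid; origin at the centre of the cup's underside, x and y axes as described there.
Mind the look-alikes: they are no part of the job. Leave any orange look-alike of the bucket alone.

How it is judged:
By the outcome, as a careful person would: the job done as asked, in the order asked, and still so for the second after the job is handed in, with the robot touching nothing.
It also fails if it takes over 72 s, if anything falls off the work surface, if the arm or the gripper's body presses on something with over 40 N, if the wrist force passes 120 N, or if a joint passes its speed limit or range.

ROBOT

A 7-joint arm with a two-finger parallel gripper is mounted at the origin on the work surface. World frame = base frame: x ahead of the robot, y to its left, z up, the work surface at z = 0. Lengths are in mm, angles in rad, forces in N, time in s.
With the tool pointing down it reaches from about 425 to 1025 mm from the base axis. Payload 3.6 kg.
Tool frame: the origin (TCP) lies on the mounting face of the last link; the fingertips stand 173 mm ahead of it and the grasp point (between the pads) lies 155 mm ahead of it; z points along the fingers, y is the direction in which the jaws open and shut (so a half turn about z gives the same grasp; the last joint's range is limited). The gripper opens to 85 mm and grips with 20 to 120 N. Pads are 22 mm wide; open, the fingers measure 114 mm over their backs; the gripper's body (76 mm by 85 mm) begins 54 mm behind the grasp point. The pads swing forward as they close: fully open they stand 13 mm farther back than shut.
Start: joints at [-1.22, 0.591, 0.048, 1.609, -0.033, 0.943, -0.034], TCP at [311.288, 654.774, 404.702] pointing down, gripper open.
Joint ranges: [-2.69, 2.69], [-0.47, 2.24], [-1.27, 1.36], [0.19, 2.51], [-1.53, 4.68], [0.08, 2.07], [-3.09, 3.09]. Speed limits (rad/s): [2.57, 2.57, 3.14, 3.14, 3.14, 3.14, 3.14].

INTERFACE

Orientations are given as a unit quaternion [w, x, y, z].
In Python, from station import status, capture, camera_params, workorder gives the robot as it stands. The module is installed in compiled form; this text tells all that it offers.
- The arm moves only by the tool carry_out, never from a script. Its argument "steps" is a list that holds one entry, the list of rows, each a list of 7 numbers: the turn, a rotation vector about the tool's x, y, z in degrees, then the shift along the tool's x, y, z in cm, then the opening, from -1 (shut) to 1 (fully open). A call has 1 to 5 rows; each row shifts and turns the commanded pose from where the row before left it, along the tool's axes as they then stand; what a row does not reach is not made up. A row lasts 1/10 s, in which the tool goes at most 50 mm and 8.59 degrees, less where a joint would pass 70% of its speed; a pose out of reach is approached as far as the arm can. A call is refused whole if a number of a shift passes 5 or a number of a turn 8.59, either way. A call with a gripper value outside its range is refused whole. The fingers move at their own pace and stop on an object; "grip_force" is the grip in N (left out, the last holds). Time passes only in rows, so rows that do not move let the fingers close. It gives the time, the measured TCP pose, the force and the opening at its end, in the units of the state.
- status.state(): the state, without advancing time (a new reading comes with each control period).
- capture(name): name is "scene" or "top" or "wrist"; returns the picture (420x560x3 uint8, red, green, blue); there is no depth.
- camera_params(name): a dict with "vfov" (degrees; the focal length in pixels is half the picture's height over the tangent of half this angle, whatever the lens; pixels are square), "cx", "cy" (the principal point, pixels), "world_to_cam" (4x4, takes a point from world to camera coordinates); the wrist camera has in their place "mount" (4x4, takes a point from camera to tool coordinates, whose origin is the TCP and whose axes are the flange's). Camera axes: x right, y up, looking along -z (the intrinsics and any distortion apply to the point x, -y, -z); pixel columns grow to the right and rows downward; lengths in mm; the calibration is good to about 2 mm. A picture is of the moment at which its call begins: read the wrist's pose just before it. camera_params takes no time and is no camera call.
- workorder.sign_off(): hands the job in, once; it reports no verdict.
The state is a dict: "clock": time; "joint_pos": joint angles; "qd": joint speeds; "tau": joint torques, N m; "tcp_pos": TCP position; "eef_rot": TCP orientation; "ft_force": force on the tool from outside, world axes, zero at the start; "wrist_torque": the same for the moment, N m; "finger_gap": opening from 0.0 (shut) to 1.0 (fully open).
Only numpy, scipy, OpenCV 4.12 (cv2) and the standard library are available. Lean on these libraries where they do the work, as an engineer would, in place of code of your own. Each camera call takes 0.05 s, during which the arm holds its last target.

## Working session

There is one attempt and no reset: what is moved stays moved. The work goes in short steps, Python scripts to look and compute and a tool call to move; the robot and the scene stay as the last step left them, time stands still between calls to the robot, and variables do not carry over. Pictures are saved under pics/ and viewed, and the job is handed in when it is done.

Besides the shell and the picture viewer there is one more tool, called after "Emit:" in YAML: its name, and indented under it one key for each argument. carry_out: Moves the arm, as the interface text tells. Its arguments: {"type":"object","properties":{"steps":{"type":"array"},"grip_force":{"type":"number"}},"required":["steps"]}

```bash
ls; mkdir -p pics; python3 - <<'E'
from station import status, capture, camera_params
import cv2,json
s=status.state(); print(s)
for n in("scene","top","wrist"):
    p=camera_params(n); print(n,p)
    cv2.imwrite(f"pics/{n}0.png",cv2.resize(capture(n)[:,:,::-1],None,fx=1.42,fy=1.42,interpolation=cv2.INTER_CUBIC))
E
```

```text
pics
{'clock': 0.0, 'joint_pos': array([-1.22051649,  0.59209433,  0.04828627,  1.60982608, -0.03331219,
        0.94269505, -0.03371369]), 'qd': array([-3.96497464e-04, -1.47183041e-03, -4.91593269e-04, -1.32737163e-04,
        1.88367614e-03, -8.19609589e-06,  4.27852843e-04]), 'tau': array([ 6.65301723e-04, -5.48672318e+01,  1.54672936e+00, -1.98123783e+01,
        9.41364735e-03,  8.51228629e-03, -7.22592461e-06]), 'tcp_pos': array([311.06041066, 654.39101248, 403.55663132]), 'eef_rot': array([-1.91602075e-04,  2.20038907e-01,  9.75490466e-01, -1.09241575e-03]), 'ft_force': array([ 0.91811607,  0.55286335, -0.5560226 ]), 'wrist_torque': array([-0.00076389, -0.00276744,  0.00166313]), 'finger_gap': 1.0068901430160788}
scene {'vfov': 51.63076364357839, 'cx': 277.8565980446831, 'cy': 214.41267409100902, 'world_to_cam': array([[ 7.16009210e-02,  9.97340989e-01, -1.35742352e-02,
        -2.04937335e+01],
       [-7.84025522e-01,  6.46889936e-02,  6.17348617e-01,
         3.22872055e+02],
       [ 6.16585183e-01, -3.35601827e-02,  7.86572581e-01,
        -1.61304507e+03],
       [ 0.00
[... 250 characters left out ...]
8e+01],
       [ 9.91799285e-01, -1.26195073e-02,  1.27180681e-01,
        -6.32043113e+02],
       [-1.27119755e-01,  5.52127269e-03,  9.91872010e-01,
        -1.53403621e+03],
       [ 0.00000000e+00,  0.00000000e+00,  0.00000000e+00,
         1.00000000e+00]])}
wrist {'vfov': 70.31129351310516, 'cx': 281.53790495279463, 'cy': 205.5885807898101, 'mount': array([[-1.25439866e-03,  9.47968337e-01,  3.18362150e-01,
         8.23826301e+01],
       [ 9.99998860e-01,  1.45675157e-03, -3.97525712e-04,
         2.34620081e-01],
       [-8.40616350e-04,  3.18361288e-01, -9.47969084e-01,
         3.08959620e+01],
       [ 0.00000000e+00,  0.00000000e+00,  0.00000000e+00,
         1.00000000e+00]])}
```

View pics/scene0.png

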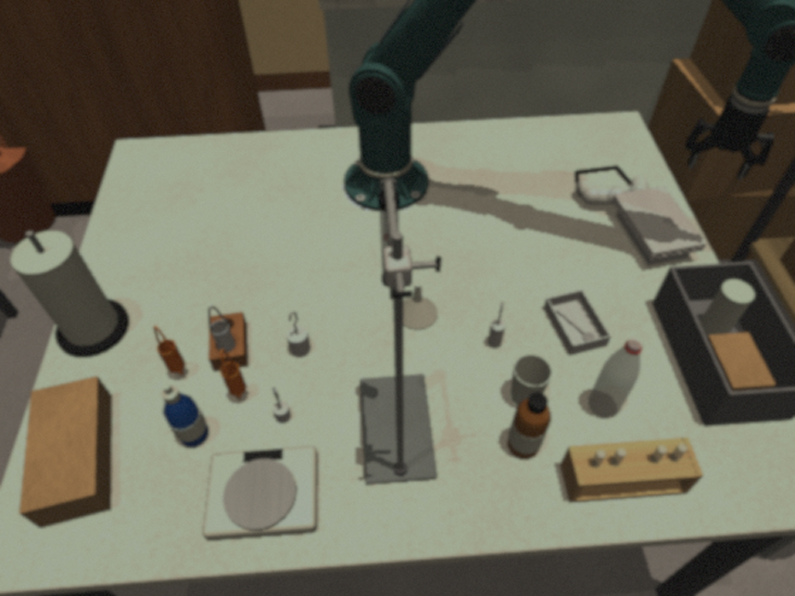

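View pics/top0.png

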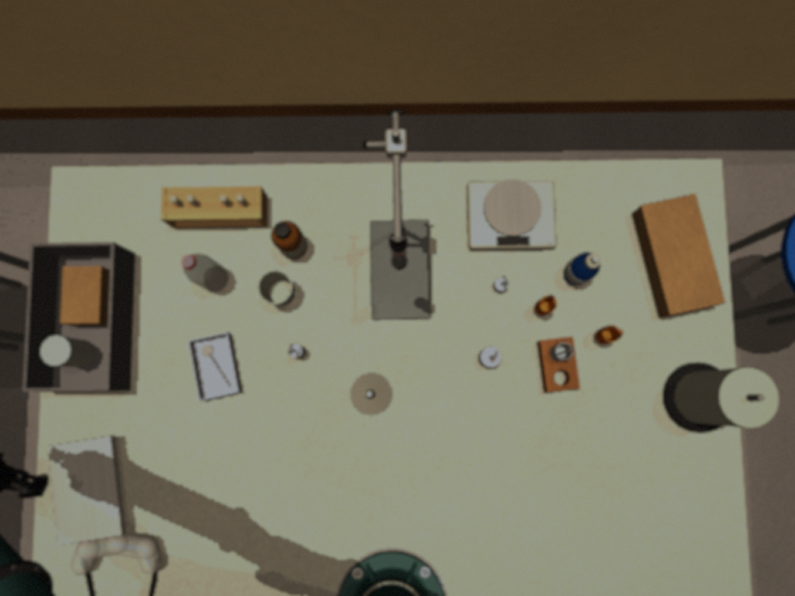

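View pics/wrist0.png

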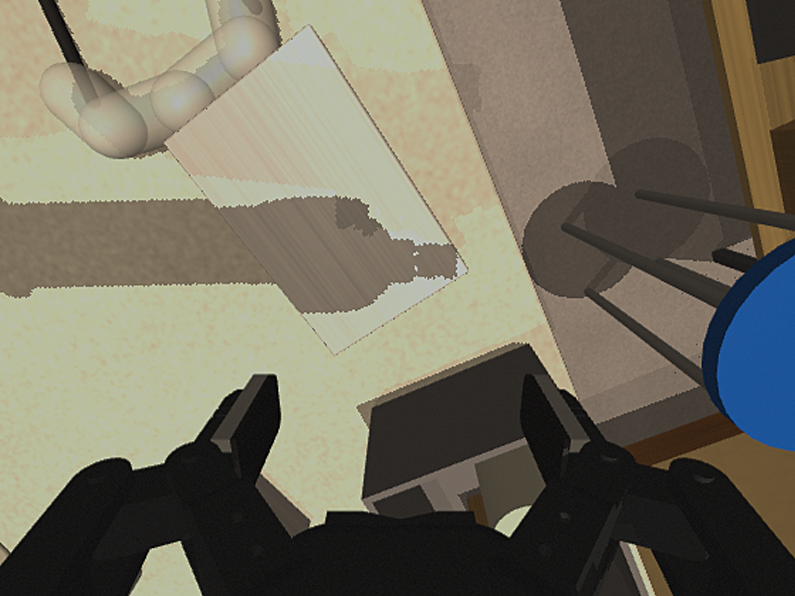

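```bash
cat > h.py <<'E'
from station import status, capture, camera_params
import cv2, numpy as np
from scipy.spatial.transform import Rotation as R
def K(p,hh=420):
    f=hh/2/np.tan(np.radians(p['vfov'])/2); return f,p['cx'],p['cy']
def cam(name,st=None):
    p=camera_params(name)
    if name=='wrist':
        st=st or status.state()
        q=st['eef_rot'];T=np.eye(4);T[:3,:3]=R.from_quat([q[1],q[2],q[3],q[0]]).as_matrix();T[:3,3]=st['tcp_pos']
        c2w=T@p['mount']; return K(p),np.linalg.inv(c2w)
    return K(p),p['world_to_cam']
def ray(c,uv):
    (f,cx,cy),W=c; d=np.array([(uv[0]-cx)/f,-(uv[1]-cy)/f,-1]); C=np.linalg.inv(W)
    return C[:3,3],C[:3,:3]@d
def onz(c,uv,z):
    o,d=ray(c,uv); return o+d*(z-o[2])/d[2]
def proj(c,P):
    (f,cx,cy),W=c; q=W[:3,:3]@np.array(P,float)+W[:3,3]; return np.array([cx+f*q[0]/-q[2],cy-f*q[1]/-q[2]])
def tri(obs):
    A=np.zeros((3,3));b=np.zeros(3);rs=[ray(c,uv) for c,uv in obs]
    for o,d in rs:
        d=d/np.linalg.norm(d);M=np.eye(3)-np.outer(d,d);A+=M;b+=M@o
    x=np.linalg.solve(A,b); return x,[np.linalg.norm(np.cross(x-o,d/np.linalg.norm(d))) for o,d in rs]
def crop(img,x0,y0,x1,y1,s,fn):
    o=cv2.resize(img[y0:y1,x0:x1,::-1],None,fx=s,fy=s,interpolation=cv2.INTER_CUBIC)
    for i in range((x0+9)//10*10,x1,10):
        cv2.line(o,(int((i-x0)*s),0),(int((i-x0)*s),8 if i%50 else 18),(0,0,255),1)
        if i%20==0: cv2.putText(o,str(i),(int((i-x0)*s)+2,24),0,.4,(0,0,255),1)
    for i in range((y0+9)//10*10,y1,10):
        cv2.line(o,(0,int((i-y0)*s)),(8,int((i-y0)*s)),(0,0,255),1)
        if i%20==0: cv2.putText(o,str(i),(10,int((i-y0)*s)+4),0,.4,(0,0,255),1)
    cv2.imwrite(fn,o)
E
python3 - <<'E'
from h import *
a=capture('scene');b=capture('top');np.save('a.npy',a);np.save('b.npy',b)
crop(a,100,200,240,310,5.6,'pics/s1.png'); crop(b,320,170,460,280,5.6,'pics/t1.png')
crop(a,250,150,390,260,5.6,'pics/s2.png')
E
```

```text
(no output)
```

View pics/s1.png

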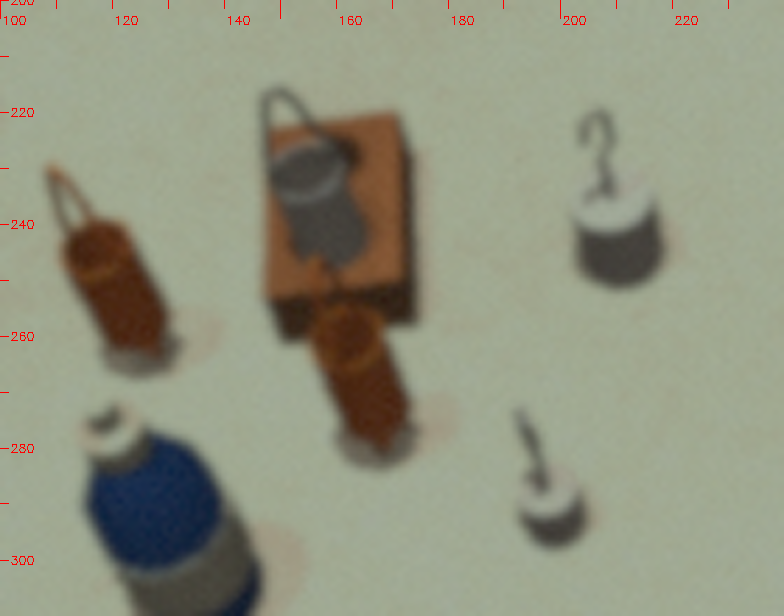

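View pics/t1.png

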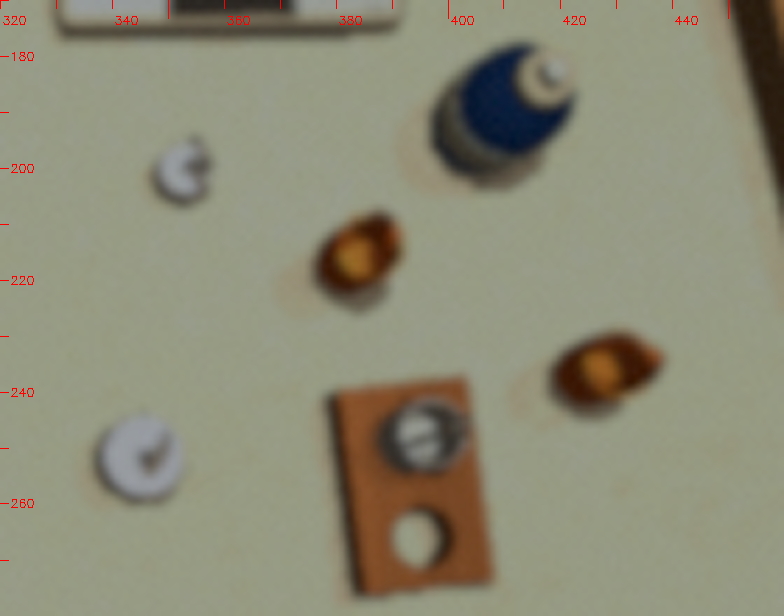

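View pics/s2.png

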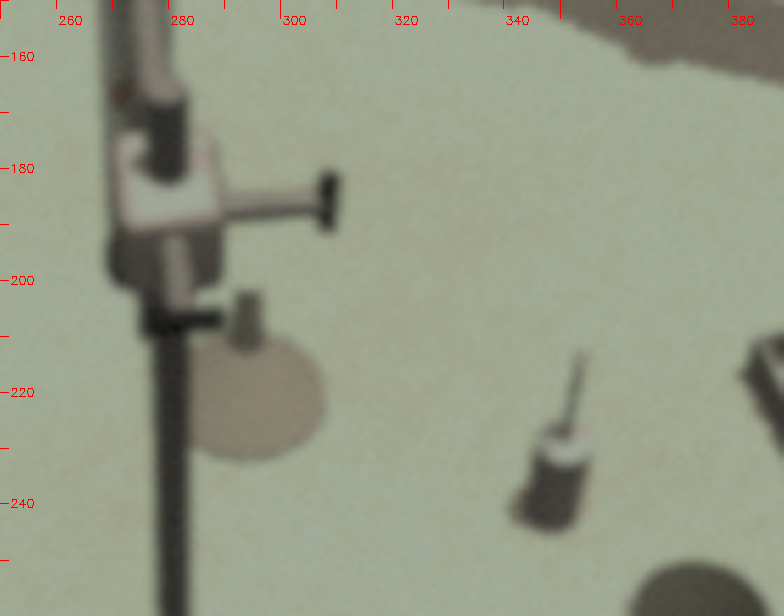

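```bash
python3 - <<'E'
from h import *
a=np.load('a.npy');b=np.load('b.npy')
crop(b,245,80,325,240,3.7,'pics/t2.png'); crop(a,240,255,320,345,6.5,'pics/s3.png'); crop(b,180,225,240,270,12,'pics/t3.png')
crop(a,330,205,365,250,13,'pics/s4.png'); crop(a,140,205,180,265,9,'pics/s5.png');crop(b,370,230,415,280,11,'pics/t5.png')
E
```

```text
(no output)
```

View pics/t2.png

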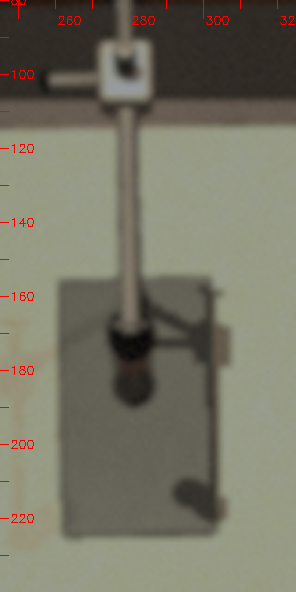

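View pics/s3.png

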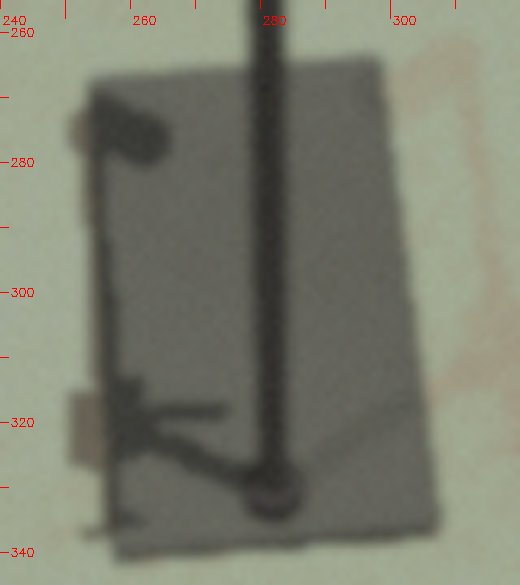

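View pics/t3.png

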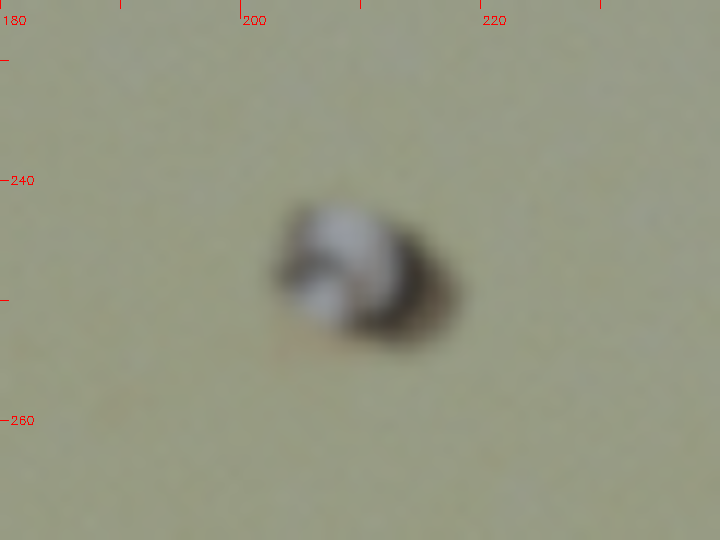

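View pics/s4.png

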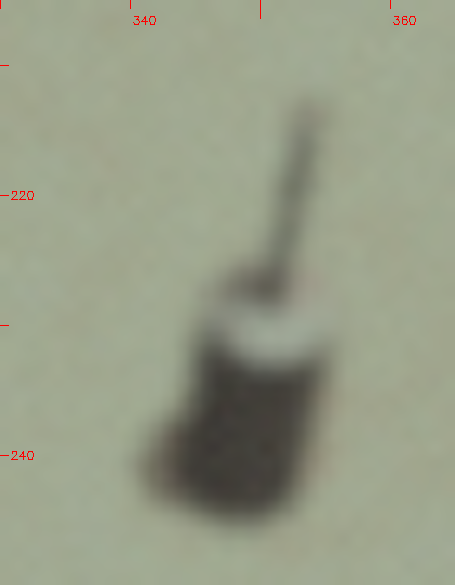

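View pics/s5.png

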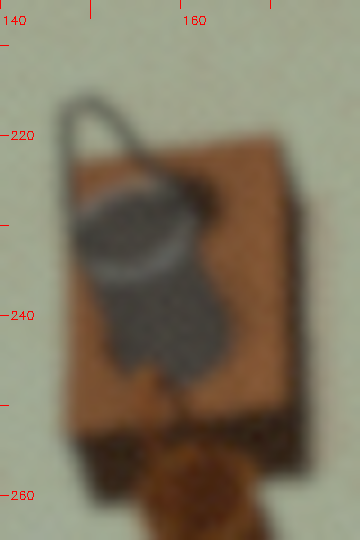

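View pics/t5.png

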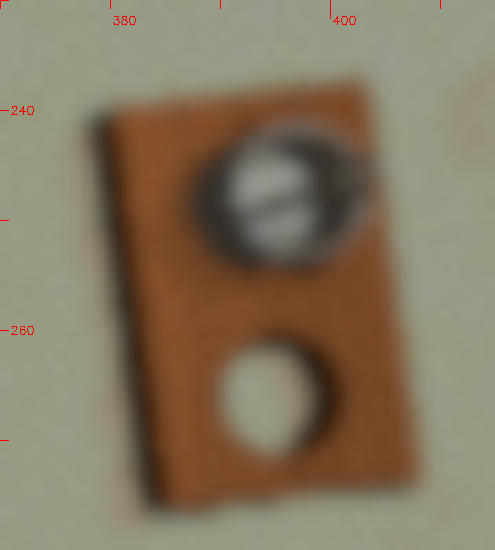

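```bash
python3 - <<'E'
from h import *
np.set_printoptions(precision=1,suppress=True)
S=cam('scene');T=cam('top')
for n,c,z,pts in [('plate',T,10,[(257,155),(298,154),(299.5,224),(258.5,224)]),('plate',S,10,[(254,267),(298,264),(307,338),(258,341)]),
 ('block',T,44,[(380.5,239.5),(402.5,238),(407.5,274),(385,276)]),('block',S,44,[(148,223),(170,220.5),(171,250),(147.5,253)])]:
    P=np.array([onz(c,p,z)[:2] for p in pts]);print(n,P.tolist(),P.mean(0),np.linalg.norm(P-np.roll(P,-1,0),axis=1))
print('rim',onz(S,(155,231),104),onz(T,(396,247.5),104),tri([(S,(155,231)),(T,(396,247.5))]))
print('plugtop',onz(S,(351,230.5),65),onz(T,(208,247),65),tri([(S,(351,230.5)),(T,(208,247))]))
print('crown',onz(S,(353.5,213),135),'stir peak',onz(S,(150,216),168))
E
```

```text
plate [[815.0376998030256, 46.49652215329333], [816.6557163155408, -81.3743384183535], [597.1464308978335, -82.48591040923226], [598.7568925788673, 43.176746715728456]] [706.9 -18.5] [127.9 219.5 125.7 216.3]
plate [[602.3876650770401, -90.37721343570318], [602.4790214557514, 34.88436461422228], [821.9139422942097, 35.694878918937974], [820.2025209965841, -88.48750276040988]] [711.7 -27.1] [125.3 219.4 124.2 217.8]
block [[543.9102985131647, -322.9939687189418], [547.5514658481411, -389.02906457723554], [440.4317717824688, -399.44720727573593], [435.427260954711, -332.4415611832116]] [ 491.8 -361. ] [ 66.1 107.6  67.2 108.9]
block [[446.18505335523037, -397.78937949190333], [442.1296290672542, -333.11347804678076], [548.4714904627403, -321.66956363975754], [553.3146590539167, -387.18913456507767]] [ 497.5 -359.9] [ 64.8 107.   65.7 107.7]
rim [ 522.7 -355.2  104. ] [ 516.  -355.6  104. ] (array([ 516.5, -357.6,   95.7]), [np.float64(0.2019483609838575), np.float64(0.20194836098375843)])
plugtop [537.3 191.9  65. ] [526.9 189.4  65. ] (array([527.9, 193.2,  51.9]), [np.float64(1.8730092301171437), np.float64(1.8730092301170973)])
crown [529.  191.8 135. ] stir peak [ 520.3 -353.6  168. ]
```

```bash
cat > plan.py <<'E'
from h import *
def pose(st=None):
    st=st or status.state(); q=st['eef_rot']; return R.from_quat([q[1],q[2],q[3],q[0]]), np.array(st['tcp_pos'])
def toolR(yaw,pitch):  # tool z = forward(yaw) pitched down by pitch (deg); tool x 'up/outward'
    y,p=np.radians([yaw,pitch]); f=np.array([np.cos(y),np.sin(y),0]);u=np.array([0,0,1.])
    z=f*np.cos(p)-u*np.sin(p); x=f*np.sin(p)+u*np.cos(p)
    return R.from_matrix(np.stack([x,np.cross(z,x),z],1))
def rows(Rt,pt,n=None,op=1,maxs=48,maxr=8.3,spin=None,cur=None):
    R0,p0=cur or pose(); pt=np.array(pt,float); rv=(R0.inv()*Rt).as_rotvec()
    if spin: # force long way
        a=np.linalg.norm(rv); rv=rv*(1-2*np.pi/a)
    n=n or int(max(1,np.ceil(np.linalg.norm(pt-p0)/maxs),np.ceil(np.degrees(np.linalg.norm(rv))/maxr)))
    out=[]
    for i in range(n):
        Ra=R0*R.from_rotvec(rv*i/n)
        out.append(list(np.round(np.degrees(rv/n),2))+list(np.round(Ra.inv().apply((pt-p0)/n)/10,2))+[op])
    print('n',n)
    for i in range(0,n,5): print([[float(v) for v in r] for r in out[i:i+5]])
def show():
    st=status.state(); r,p=pose(st); m=r.as_matrix()
    print('t',round(st['clock'],2),'tcp',p.round(1),'grasp',(p+155*m[:,2]).round(1),'toolx',m[:,0].round(3),'toolz',m[:,2].round(3),'q',st['joint_pos'].round(3),'F',st['ft_force'].round(1),'gap',round(st['finger_gap'],3))
E
python3 - <<'E'
from plan import *
show()
rows(toolR(60,90),[480,120,420]) 
E
```

```text
t 0.25 tcp [311.2 654.6 404.1] grasp [311.2 654.5 249.1] toolx [-0.903  0.429 -0.   ] toolz [-0.    -0.001 -1.   ] q [-1.221  0.592  0.048  1.609 -0.033  0.943 -0.034] F [-0.3 -1.  -0.1] gap 0.998
n 12
[[-0.0, 0.0, 7.88, -3.18, -3.42, -0.13, 1.0], [-0.0, 0.0, 7.88, -3.62, -2.95, -0.13, 1.0], [-0.0, 0.0, 7.88, -3.99, -2.43, -0.13, 1.0], [-0.0, 0.0, 7.88, -4.29, -1.86, -0.13, 1.0], [-0.0, 0.0, 7.88, -4.5, -1.25, -0.13, 1.0]]
[[-0.0, 0.0, 7.88, -4.63, -0.62, -0.13, 1.0], [-0.0, 0.0, 7.88, -4.67, 0.02, -0.13, 1.0], [-0.0, 0.0, 7.88, -4.63, 0.66, -0.13, 1.0], [-0.0, 0.0, 7.88, -4.49, 1.29, -0.13, 1.0], [-0.0, 0.0, 7.88, -4.27, 1.89, -0.13, 1.0]]
[[-0.0, 0.0, 7.88, -3.97, 2.46, -0.13, 1.0], [-0.0, 0.0, 7.88, -3.6, 2.98, -0.13, 1.0]]
```

Emit:
carry_out:
  steps:
    - [[0, 0, 7.9, -3.2, -3.4, -0.1, 1], [0, 0, 7.9, -3.6, -3.0, -0.1, 1], [0, 0, 7.9, -4.0, -2.4, -0.1, 1], [0, 0, 7.9, -4.3, -1.9, -0.1, 1], [0, 0, 7.9, -4.5, -1.25, -0.1, 1]]

```text
clock: 0.75
tcp_pos: [381.5, 429.7, 409.9]
eef_rot: [0.0, 0.539, 0.842, 0.0]
ft_force: [1.0, -0.5, 0.6]
finger_gap: 1.001
```

Emit:
carry_out:
  steps:
    - [[0, 0, 7.9, -4.6, -0.6, -0.1, 1], [0, 0, 7.9, -4.7, 0, -0.1, 1], [0, 0, 7.9, -4.6, 0.7, -0.1, 1], [0, 0, 7.9, -4.5, 1.3, -0.1, 1], [0, 0, 7.9, -4.3, 1.9, -0.1, 1]]

```text
clock: 1.25
tcp_pos: [451.8, 206.9, 415.0]
eef_rot: [-0.0, 0.792, 0.611, 0.0]
ft_force: [0.7, -0.9, 0.1]
finger_gap: 1.0
```

```bash
python3 - <<'E'
from plan import *
show()
rows(toolR(-34.6,90),[515,-355,420]) 
E
```

```text
t 1.25 tcp [451.8 206.9 415. ] grasp [451.9 207.  260. ] toolx [0.254 0.967 0.001] toolz [ 0.001  0.001 -1.   ] q [-0.897  0.318  0.476  2.119 -0.212  0.749 -0.543] F [ 0.7 -0.9  0.1] gap 1.0
n 14
[[-0.0, -0.0, 7.85, -3.77, 1.46, -0.04, 1.0], [-0.0, -0.0, 7.85, -3.53, 1.96, -0.04, 1.0], [-0.0, -0.0, 7.85, -3.23, 2.42, -0.04, 1.0], [-0.0, -0.0, 7.85, -2.87, 2.84, -0.04, 1.0], [-0.0, -0.0, 7.85, -2.46, 3.21, -0.04, 1.0]]
[[-0.0, -0.0, 7.85, -2.0, 3.51, -0.04, 1.0], [-0.0, -0.0, 7.85, -1.5, 3.75, -0.04, 1.0], [-0.0, -0.0, 7.85, -0.97, 3.92, -0.04, 1.0], [-0.0, -0.0, 7.85, -0.43, 4.02, -0.04, 1.0], [-0.0, -0.0, 7.85, 0.13, 4.04, -0.04, 1.0]]
[[-0.0, -0.0, 7.85, 0.68, 3.98, -0.04, 1.0], [-0.0, -0.0, 7.85, 1.21, 3.85, -0.04, 1.0], [-0.0, -0.0, 7.85, 1.73, 3.65, -0.04, 1.0], [-0.0, -0.0, 7.85, 2.21, 3.38, -0.04, 1.0]]
```

Emit:
carry_out:
  steps:
    - [[0, 0, 7.85, -3.8, 1.5, 0, 1], [0, 0, 7.85, -3.5, 2.0, 0, 1], [0, 0, 7.85, -3.2, 2.4, 0, 1], [0, 0, 7.85, -2.9, 2.8, 0, 1], [0, 0, 7.85, -2.5, 3.2, 0, 1]]

```text
clock: 1.75
tcp_pos: [475.1, 6.5, 415.0]
eef_rot: [-0.0, 0.951, 0.309, 0.0]
ft_force: [-0.2, 0.3, -0.5]
finger_gap: 1.002
```

Emit:
carry_out:
  steps:
    - [[0, 0, 7.85, -2.0, 3.5, 0, 1], [0, 0, 7.85, -1.5, 3.8, 0, 1], [0, 0, 7.85, -1.0, 3.9, 0, 1], [0, 0, 7.85, -0.4, 4.0, 0, 1], [0, 0, 7.85, 0.1, 4.0, 0, 1]]

```text
clock: 2.25
tcp_pos: [498.6, -193.8, 414.9]
eef_rot: [-0.0, 1.0, -0.028, 0.0]
ft_force: [0.7, -0.1, 0.2]
finger_gap: 0.997
```

Emit:
carry_out:
  steps:
    - [[0, 0, 7.85, 0.7, 4.0, 0, 1], [0, 0, 7.85, 1.2, 3.9, 0, 1], [0, 0, 7.85, 1.7, 3.7, 0, 1], [0, 0, 7.85, 2.2, 3.4, 0, 1], [0, 0, 0, 0, 0, 0, 1]]

```text
clock: 2.75
tcp_pos: [515.9, -359.4, 415.5]
eef_rot: [0.003, 0.954, -0.299, 0.001]
ft_force: [0.6, -0.2, -0.4]
finger_gap: 1.002
```

```bash
python3 - <<'E'
from plan import *
show()
c=cam('wrist');w=capture('wrist');np.save('w1.npy',w)
crop(w,0,0,560,420,1.4,'pics/w1.png')
E
```

```text
t 2.75 tcp [ 515.9 -359.4  415.5] grasp [ 515.9 -360.5  260.5] toolx [ 0.821 -0.57   0.004] toolz [ 0.    -0.007 -1.   ] q [-0.079  0.634  0.951  1.853 -0.615  0.976 -1.038] F [ 0.6 -0.2 -0.4] gap 1.002
```

View pics/w1.png

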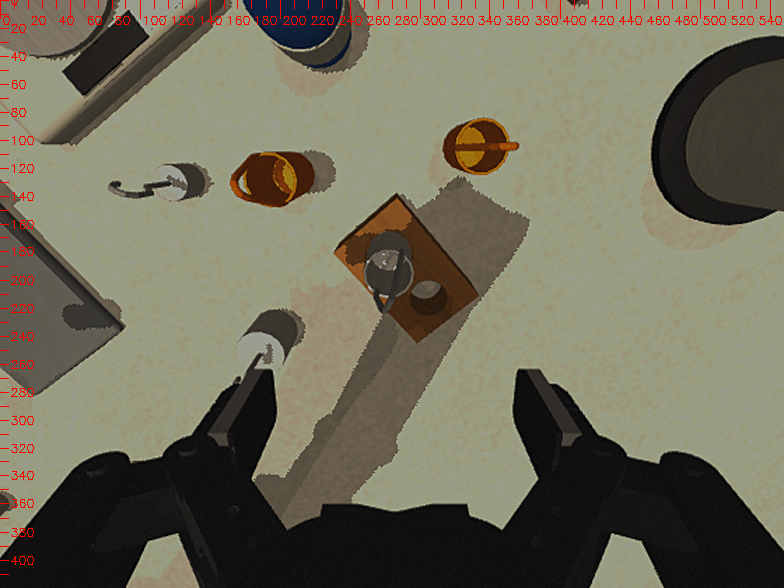

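```bash
python3 - <<'E'
from plan import *
w=np.load('w1.npy'); crop(w,230,130,350,250,6,'pics/w1c.png')
c=cam('wrist')
print(proj(c,[518.5,-358,104]),proj(c,[518.5,-358,167.5]))
E
```

```text
[280.98227821 190.84348093] [280.99851216 213.2962865 ]
```

View pics/w1c.png

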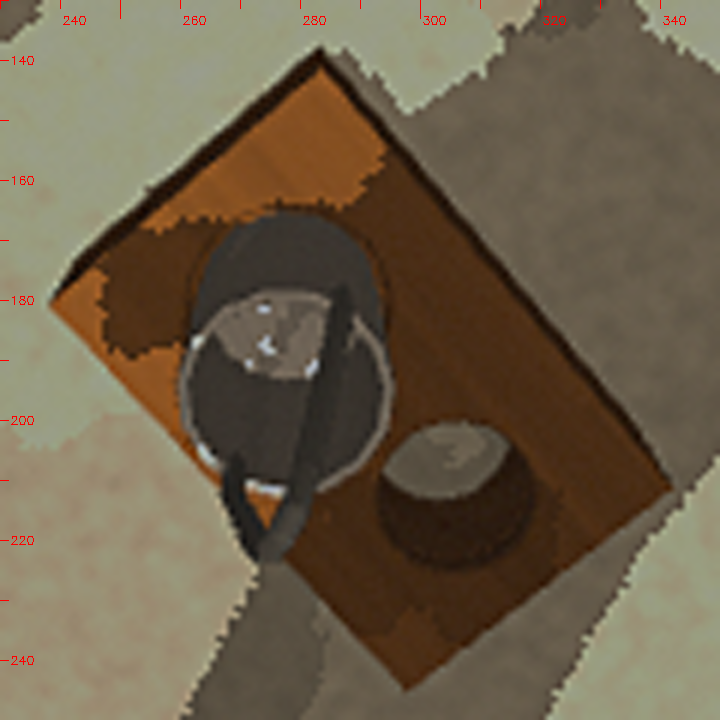

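```bash
python3 - <<'E'
from plan import *
c=cam('wrist')
print('rim',onz(c,(276.5,195.5),104),'peak',onz(c,(272.5,220),167.5))
f1=onz(c,(285.5,181),104);f2=onz(c,(267.5,208.5),104);print(f1,f2,(f1+f2)/2,np.linalg.norm(f1-f2),'yaxis deg',np.degrees(np.arctan2(*(f1-f2)[[1,0]])))
P=np.array([onz(c,p,44)[:2] for p in[(283,141),(238.5,180),(298,245),(341.5,211)]]);print(P,P.mean(0),np.linalg.norm(P-np.roll(P,-1,0),axis=1))
for n,p in [('decoyA',(190,128)),('decoyB',(340,104)),('fat',(187,247))]:print(n,onz(c,p,50))
E
```

```text
rim [ 517.09735954 -351.69244704  104.        ] peak [ 517.68656013 -349.39034113  167.5       ]
[ 524.13473868 -367.18679334  104.        ] [ 511.11758081 -336.60630689  104.        ] [ 517.62615975 -351.89655012  104.        ] 33.2357119766895 yaxis deg -66.94206066322533
[[ 550.95242903 -383.17701771]
 [ 543.5422041  -314.93108325]
 [ 433.98620964 -325.71062005]
 [ 441.94467259 -394.25971851]] [ 492.60637884 -354.51960988] [ 68.64706114 110.0850323   69.00953581 109.56969116]
decoyA [ 620.35760349 -308.24981856   50.        ]
decoyB [ 549.00546702 -455.16239049   50.        ]
fat [ 512.61128418 -212.32839153   50.        ]
```

```bash
python3 - <<'E'
from plan import *
show()
rows(toolR(0,20),[371,-352,300],op=0.3)
E
```

```text
t 2.8 tcp [ 516.1 -356.6  414.8] grasp [ 516.  -357.1  259.8] toolx [ 0.824 -0.567  0.001] toolz [-0.001 -0.003 -1.   ] q [-0.082  0.632  0.948  1.855 -0.615  0.977 -1.036] F [ 0.2  0.7 -0.4] gap 0.999
n 10
[[2.12, 6.77, -3.0, -1.22, 0.78, 1.15, 0.3], [2.12, 6.77, -3.0, -1.39, 0.75, 0.97, 0.3], [2.12, 6.77, -3.0, -1.53, 0.71, 0.77, 0.3], [2.12, 6.77, -3.0, -1.64, 0.65, 0.55, 0.3], [2.12, 6.77, -3.0, -1.73, 0.58, 0.33, 0.3]]
[[2.12, 6.77, -3.0, -1.78, 0.49, 0.1, 0.3], [2.12, 6.77, -3.0, -1.8, 0.4, -0.13, 0.3], [2.12, 6.77, -3.0, -1.79, 0.3, -0.35, 0.3], [2.12, 6.77, -3.0, -1.75, 0.19, -0.57, 0.3], [2.12, 6.77, -3.0, -1.68, 0.07, -0.78, 0.3]]
```

Emit:
carry_out:
  steps:
    - [[2.1, 6.8, -3, -1.2, 0.8, 1.1, 0.3], [2.1, 6.8, -3, -1.4, 0.8, 1.0, 0.3], [2.1, 6.8, -3, -1.5, 0.7, 0.8, 0.3], [2.1, 6.8, -3, -1.6, 0.7, 0.5, 0.3], [2.1, 6.8, -3, -1.7, 0.6, 0.3, 0.3]]

```text
clock: 3.3
tcp_pos: [457.0, -351.4, 365.2]
eef_rot: [-0.008, 0.949, -0.175, 0.262]
ft_force: [-0.5, -0.5, -0.1]
finger_gap: 0.649
```

```bash
python3 - <<'E'
from plan import *
show()
rows(toolR(0,20),[371,-355,300],op=0.3)
E
```

```text
t 3.3 tcp [ 457.  -351.4  365.2] grasp [ 534.4 -363.3  231.4] toolx [ 0.802 -0.337  0.494] toolz [ 0.499 -0.077 -0.863] q [ 0.353  0.44   0.37   2.134 -1.33   0.412 -0.075] F [-0.5 -0.5 -0.1] gap 0.649
n 6
[[1.84, 6.46, -2.9, -1.67, 0.64, 0.23, 0.3], [1.84, 6.46, -2.9, -1.71, 0.56, 0.02, 0.3], [1.84, 6.46, -2.9, -1.73, 0.47, -0.19, 0.3], [1.84, 6.46, -2.9, -1.71, 0.37, -0.4, 0.3], [1.84, 6.46, -2.9, -1.67, 0.27, -0.6, 0.3]]
[[1.84, 6.46, -2.9, -1.61, 0.17, -0.8, 0.3]]
```

Emit:
carry_out:
  steps:
    - [[1.8, 6.5, -2.9, -1.7, 0.6, 0.2, 0.3], [1.8, 6.5, -2.9, -1.7, 0.6, 0, 0.3], [1.8, 6.5, -2.9, -1.7, 0.5, -0.2, 0.3]]

```text
clock: 3.6
tcp_pos: [451.5, -361.2, 334.4]
eef_rot: [-0.019, 0.944, -0.145, 0.295]
ft_force: [-1.0, -0.5, -1.6]
finger_gap: 0.648
```

```bash
python3 - <<'E'
from plan import *
show()
rows(toolR(0,20),[371,-355,300],op=0.3)
E
```

```text
t 3.6 tcp [ 451.5 -361.2  334.4] grasp [ 538.8 -368.8  206.5] toolx [ 0.784 -0.285  0.552] toolz [ 0.563 -0.049 -0.825] q [ 0.888  0.486 -0.289  2.14  -1.468  0.182  0.21 ] F [-1.  -0.5 -1.6] gap 0.648
n 5
[[1.57, 7.0, -3.03, -1.68, 0.39, -0.35, 0.3], [1.57, 7.0, -3.03, -1.64, 0.29, -0.56, 0.3], [1.57, 7.0, -3.03, -1.57, 0.18, -0.76, 0.3], [1.57, 7.0, -3.03, -1.47, 0.08, -0.95, 0.3], [1.57, 7.0, -3.03, -1.35, -0.02, -1.12, 0.3]]
```

```bash
cat > fit.py <<'E'
from plan import *
import itertools
D=[([-1.221,0.592,0.048,1.609,-0.033,0.943,-0.034],[311.2,654.6,404.1],[-0.903,0.429,0],[0,-.001,-1]),
([-0.897,0.318,0.476,2.119,-0.212,0.749,-0.543],[451.8,206.9,415],[.254,.967,.001],[.001,.001,-1]),
([-0.082,0.632,0.948,1.855,-0.615,0.977,-1.036],[516.1,-356.6,414.8],[.824,-.567,.001],[-.001,-.003,-1]),
([0.353,0.44,0.37,2.134,-1.33,0.412,-0.075],[457,-351.4,365.2],[.802,-.337,.494],[.499,-.077,-.863]),
([0.888,0.486,-0.289,2.14,-1.468,0.182,0.21],[451.5,-361.2,334.4],[.784,-.285,.552],[.563,-.049,-.825])]
best=[]
for s in itertools.product([1,-1],repeat=4):
  for t in itertools.product([1,-1],repeat=3):
    sg=[s[0],t[0],s[1],t[1],s[2],t[2],s[3]]
    Ms=[];
    for q,p,x,z in D:
        r=R.identity()
        for i,a in enumerate('ZYZYZYZ'): r=r*R.from_euler(a,sg[i]*q[i])
        m=np.stack([x,np.cross(z,x),z],1); Ms.append((r,R.from_matrix(m)))
    # find B,C (B r C = m): B about z by beta, C about z by gamma
    for g in range(0,360,15):
        C=R.from_euler('z',g,degrees=True)
        Bs=[m*(r*C).inv() for r,m in Ms]
        B=R.concatenate(Bs).mean(); e=max((B.inv()*b).magnitude() for b in Bs)
        best.append((e,sg,g,B.as_rotvec(degrees=True).round(1)))
best.sort(key=lambda a:a[0])
for b in best[:6]: print(b)
E
python3 fit.py
```

```text
(0.0015904849907260926, [-1, -1, -1, -1, -1, -1, -1], 270, array([  0.,  -0., 180.]))
(0.0015904849907264385, [-1, 1, -1, 1, -1, 1, -1], 90, array([ 0.,  0., -0.]))
(0.09621705923669421, [-1, 1, -1, 1, -1, 1, -1], 105, array([-3.2,  0.4, 14.1]))
(0.09621705923669428, [-1, -1, -1, -1, -1, -1, -1], 285, array([  -0.6,   -4.6, -165.9]))
(0.09651572371094749, [-1, -1, -1, -1, -1, -1, -1], 255, array([ -0.6,  -4.7, 165.9]))
(0.09651572371094766, [-1, 1, -1, 1, -1, 1, -1], 75, array([  3.2,  -0.4, -14.1]))
```

```bash
cat > kin.py <<'E'
from plan import *
from scipy.optimize import least_squares
def chain(q):
    r=R.identity();o=[]
    for i,a in enumerate('ZYZYZYZ'):
        r=r*R.from_euler(a,(-1 if i%2==0 else 1)*q[i]);o.append(r)
    return o
E1='R2y R3 R4 R6'
def fk(q,k):
    o=chain(q)
    p=np.array([0,0,k[0]])+o[1].apply([0,k[1],0])+o[2].apply(k[2:5])+o[3].apply(k[5:8])+o[5].apply(k[8:11])
    return p,o[6]*R.from_euler('z',90,degrees=True)
E
cat > fit2.py <<'E'
from kin import *
exec(open('fit.py').read().split('best=[]')[0])
def res(k): return np.concatenate([fk(q,k)[0]-np.array(p) for q,p,*_ in D]+[0.003*(k-k0)])
k0=np.array([350,0,0,0,450,0,0,450,0,0,120.])
s=least_squares(res,k0);print(s.x.round(1),np.abs(res(s.x)[:15]).max())
np.save('k.npy',s.x)
E
python3 fit2.py
```

```text
[ 2.953e+02 -2.110e+01 -2.000e-01 -1.180e+01  6.236e+02 -4.000e-01
 -1.180e+01  4.636e+02 -7.000e-01 -9.000e-01  1.369e+02] 0.3942578785136277
```

```bash
cat > ik.py <<'E'
from kin import *
k=np.load('k.npy')
lo=np.array([-2.69,-.47,-1.27,.19,-1.53,.08,-3.09]);hi=np.array([2.69,2.24,1.36,2.51,4.68,2.07,3.09])
def ik(Rt,pt,seeds=25,rng=np.random.default_rng(0),q0=None,w=.02):
    sols=[]
    for i in range(seeds):
        qs=lo+(hi-lo)*rng.uniform(.05,.95,7) if q0 is None else q0
        ref=qs if q0 is not None else (lo+hi)/2*[0,1,0,1,1,1,0]
        def f(q):
            p,r=fk(q,k); return np.concatenate([(p-pt)/100,(Rt.inv()*r).as_rotvec()*2,w*.05*(q-ref)])
        s=least_squares(f,np.clip(qs,lo+1e-3,hi-1e-3),bounds=(lo,hi))
        e=np.linalg.norm(s.fun[:6]); sols.append((e,s.x))
        if q0 is not None: break
    return sorted(sols,key=lambda a:a[0])
E
python3 - <<'E'
from ik import *
np.set_printoptions(precision=2,suppress=True)
def test(name,g,yaw,pitch):
    Rt=toolR(yaw,pitch); pt=np.array(g)-155*Rt.as_matrix()[:,2]
    s=ik(Rt,pt,12); ok=[x for x in s if x[0]<.02]
    print(name,yaw,pitch,'n',len(ok),s[0][0].round(3), *[x[1] for x in ok[:2]])
for pitch in (20,30,45):
  for yaw in (-40,-20,0,20): test('bucket',[517,-355,80],yaw,pitch)
  for yaw in (-40,-23,0,20): test('hang',[660,-23,260],yaw,pitch)
E
```

```text
bucket -40 20 n 3 0.0 [0.4  1.05 0.01 2.51 2.87 1.63 1.45] [0.4  1.05 0.01 2.51 2.87 1.63 1.45]
bucket -20 20 n 10 0.0 [0.03 1.44 0.91 2.51 3.34 1.95 0.75] [0.03 1.44 0.91 2.51 3.34 1.95 0.75]
bucket 0 20 n 9 0.0 [0.25 1.35 0.89 2.38 3.83 2.07 1.13] [0.25 1.35 0.89 2.38 3.83 2.07 1.13]
bucket 20 20 n 7 0.0 [0.49 1.15 0.67 2.18 4.33 1.81 1.43] [0.49 1.16 0.67 2.18 4.33 1.82 1.43]
hang -40 20 n 8 0.0 [-0.5   0.61  0.11  2.28  1.93  1.07  1.8 ] [-0.5   0.61  0.11  2.28  1.93  1.07  1.8 ]
hang -23 20 n 7 0.0 [-0.49  0.6   0.25  2.41  2.45  1.02  1.56] [-0.49  0.6   0.25  2.41  2.45  1.02  1.56]
hang 0 20 n 7 0.0 [-0.23  0.58  0.24  2.48  3.16  1.13  1.43] [-0.23  0.58  0.24  2.48  3.16  1.13  1.43]
hang 20 20 n 2 0.0 [0.02 0.59 0.21 2.41 3.75 1.16 1.37] [0.02 0.59 0.21 2.41 3.75 1.16 1.37]
bucket -40 30 n 7 0.0 [0.08 1.02 0.47 2.5  3.05 1.28 1.08] [0.08 1.02 0.47 2.5  3.05 1.28 1.08]
bucket -20 30 n 7 0.0 [0.24 1.05 0.58 2.48 3.54 1.49 1.18] [0.24 1.05 0.58 2.48 3.54 1.49 1.18]
bucket 0 30 n 8 0.0 [0.4  1.03 0.6  2.36 3.99 1.52 1.33] [0.4  1.03 0.6  2.36 3.99 1.52 1.33]
bucket 20 30 n 7 
[... 605 characters left out ...]
 6 0.0 [0.37 0.8  0.34 2.39 3.6  0.89 1.28] [0.37 0.8  0.34 2.39 3.6  0.89 1.28]
bucket 0 45 n 7 0.0 [0.44 0.83 0.45 2.31 4.09 0.99 1.24] [0.44 0.83 0.45 2.31 4.09 0.99 1.24]
bucket 20 45 n 12 0.0 [0.4  0.91 0.64 2.18 4.48 1.2  1.21] [0.4  0.91 0.64 2.18 4.48 1.2  1.21]
hang -40 45 n 7 0.0 [-0.11  0.45 -0.25  2.14  1.51  0.75  2.41] [-0.11  0.45 -0.25  2.14  1.51  0.75  2.41]
hang -23 45 n 6 0.0 [-0.75  0.5   0.73  2.25  2.65  0.19  1.49] [-0.75  0.5   0.73  2.25  2.65  0.19  1.49]
hang 0 45 n 4 0.0 [-0.11  0.38  0.08  2.27  3.13  0.29  1.54] [-0.11  0.38  0.08  2.27  3.13  0.29  1.54]
hang 20 45 n 10 0.0 [ 0.48  0.44 -0.49  2.2   3.74  0.21  1.4 ] [ 0.48  0.44 -0.49  2.2   3.74  0.21  1.4 ]
```

```bash
cat > sim.py <<'E'
from ik import *
np.set_printoptions(precision=2,suppress=True)
def sim(q,wps,hold=.004):
    for Rt,pt in wps:
        p0,R0=fk(q,k);rv=(R0.inv()*Rt).as_rotvec();n=int(max(np.ceil(np.degrees(np.linalg.norm(rv))/8),np.ceil(np.linalg.norm(np.array(pt)-p0)/48),1))
        for i in range(1,n+1):
            tp=p0+(np.array(pt)-p0)*i/n;tr=R0*R.from_rotvec(rv*i/n)
            def f(x):
                p,r=fk(x,k);return np.concatenate([(p-tp)/100,(tr.inv()*r).as_rotvec()*2,hold*(x-q)])
            s=least_squares(f,np.clip(q,lo+1e-4,hi-1e-4),bounds=(lo,hi))
            dq=np.abs(s.x-q).max(); q=s.x
            e=np.linalg.norm(s.fun[:6])
            if e>.02 or dq>.25: print('   warn',i,'/',n,'err',round(e,3),'dq',round(dq,2))
        print(n,np.array(pt).round(),q)
    return q
E
python3 - <<'E'
from sim import *
q=status.state()['joint_pos']
q=sim(q,[(toolR(-35,90),[500,-300,420]),(toolR(-100,80),[500,-250,420]),(toolR(-100,45),[500,-230,420]),(toolR(-60,25),[440,-220,300])])
Rt=toolR(-40,20); g=np.array([517,-355,80])-155*Rt.as_matrix()[:,2]
q=sim(q,[(Rt,g+[0,0,120]),(Rt,g)])
E
```

```text
warn 1 / 5 err 0.0 dq 0.52
   warn 2 / 5 err 0.0 dq 0.35
   warn 3 / 5 err 0.0 dq 0.26
5 [ 500 -300  420] [-0.08  0.49  0.77  1.94 -0.44  0.88 -1.26]
9 [ 500 -250  420] [-0.45  0.66  1.22  2.02 -0.62  0.87 -2.25]
5 [ 500 -230  420] [-0.65  0.83  1.36  2.09 -0.13  0.52 -2.73]
   warn 3 / 6 err 0.063 dq 1.47
   warn 4 / 6 err 0.341 dq 0.04
   warn 5 / 6 err 0.618 dq 0.04
   warn 6 / 6 err 0.894 dq 0.03
6 [ 440 -220  300] [-0.67  1.02  1.31  2.32 -1.53  0.08 -1.1 ]
   warn 1 / 6 err 0.292 dq 0.03
   warn 2 / 6 err 0.583 dq 0.04
   warn 3 / 6 err 0.872 dq 0.05
   warn 4 / 6 err 1.157 dq 0.07
   warn 5 / 6 err 1.435 dq 0.11
   warn 6 / 6 err 1.696 dq 0.21
6 [ 405. -261.  253.] [-0.35  0.69  0.95  2.31 -1.53  0.08 -0.59]
   warn 1 / 6 err 0.348 dq 0.03
   warn 2 / 6 err 0.694 dq 0.04
   warn 3 / 6 err 1.036 dq 0.05
   warn 4 / 6 err 1.373 dq 0.08
   warn 5 / 6 err 1.699 dq 0.16
   warn 6 / 6 err 1.968 dq 0.61
6 [ 405. -261.  133.] [-0.65  1.59  1.21  2.26 -1.53  0.08 -1.51]
```

```bash
python3 - <<'E'
from sim import *
q0=status.state()['joint_pos']
Rt=toolR(-40,25); g=np.array([517,-355,80])-155*Rt.as_matrix()[:,2]
for (Y,X,yaw) in [(250,480,-20),(250,480,-50),(100,520,-60),(400,450,-10),(400,450,-30)]:
    print('==',Y,X,yaw)
    q=sim(q0,[(toolR(-35,90),[500,-280,420]),(toolR(20,90),[500,0,420]),(toolR(yaw,80),[X,Y,420]),(toolR(yaw,45),[X,Y,420]),(toolR(yaw,25),[X-30,Y,400]),(toolR(-40,25),[450,-50,350]),(Rt,g+[0,0,120]),(Rt,g)])
E
```

```text
== 250 480 -20
   warn 1 / 5 err 0.0 dq 0.52
   warn 2 / 5 err 0.0 dq 0.36
   warn 3 / 5 err 0.0 dq 0.27
5 [ 500 -280  420] [-0.12  0.48  0.78  1.96 -0.44  0.87 -1.29]
7 [500   0 420] [-0.51  0.32  0.53  2.11 -0.23  0.77 -1.06]
6 [480 250 420] [-1.19  0.42  0.79  2.07 -0.27  0.67 -2.18]
5 [480 250 420] [-1.55  0.65  1.24  2.2  -0.11  0.15 -2.38]
   warn 1 / 3 err 0.036 dq 0.71
   warn 2 / 3 err 0.187 dq 0.1
   warn 3 / 3 err 0.361 dq 0.05
3 [450 250 400] [-1.65  0.84  1.36  2.26  0.48  0.08 -3.09]
   warn 1 / 7 err 0.127 dq 0.05
   warn 2 / 7 err 0.255 dq 0.06
   warn 3 / 7 err 0.383 dq 0.07
   warn 4 / 7 err 0.512 dq 0.08
   warn 5 / 7 err 0.64 dq 0.08
   warn 6 / 7 err 0.768 dq 0.09
   warn 7 / 7 err 0.89 dq 0.11
7 [450 -50 350] [-1.11  0.78  1.32  2.37  0.61  0.08 -3.09]
   warn 1 / 6 err 0.289 dq 0.09
   warn 2 / 6 err 0.572 dq 0.11
   warn 3 / 6 err 0.844 dq 0.13
   warn 4 / 6 err 1.101 dq 0.17
   warn 5 / 6 err 1.333 dq 0.25
   warn 6 / 6 err 1.525 dq 0.47
6 [ 409. -265.  266.] [ 0.11  0.46  0.39  2.29  1.23  0.08 -3.09]
   warn 1 / 6 err 0.326 dq 0.03
   warn 2 / 6 err 0.65 dq
[... 4664 characters left out ...]
 7 / 10 err 0.533 dq 0.08
   warn 8 / 10 err 0.653 dq 0.09
   warn 9 / 10 err 0.774 dq 0.09
   warn 10 / 10 err 0.89 dq 0.11
10 [450 -50 350] [-1.11  0.78  1.32  2.37  0.61  0.08 -3.09]
   warn 1 / 6 err 0.289 dq 0.09
   warn 2 / 6 err 0.572 dq 0.11
   warn 3 / 6 err 0.844 dq 0.13
   warn 4 / 6 err 1.101 dq 0.17
   warn 5 / 6 err 1.333 dq 0.25
   warn 6 / 6 err 1.525 dq 0.47
6 [ 409. -265.  266.] [ 0.11  0.46  0.39  2.29  1.23  0.08 -3.09]
   warn 1 / 6 err 0.326 dq 0.03
   warn 2 / 6 err 0.65 dq 0.04
   warn 3 / 6 err 0.973 dq 0.04
   warn 4 / 6 err 1.293 dq 0.05
   warn 5 / 6 err 1.609 dq 0.06
   warn 6 / 6 err 1.919 dq 0.15
6 [ 409. -265.  146.] [-0.03  0.77  0.52  2.24  1.01  0.08 -3.09]
```

```bash
sed -i "s/if e>.02 or dq>.25: print.*/bad=max(bad,e);md=max(md,dq)/; s/p0,R0=fk(q,k);/bad=0;md=0;p0,R0=fk(q,k);/; s/print(n,np.array(pt).round(),q)/print(n,np.array(pt).round(),q,'err %.3f dq %.2f'%(bad,md))/" sim.py
cat >> sim.py <<'E'
def rf(y,p,roll=180): return toolR(y,p)*R.from_euler('z',roll,degrees=True)
E
python3 - <<'E'
from sim import *
q0=status.state()['joint_pos']
for yy,zz in((-250,420),(0,420),(150,420)):
  print('==',yy)
  q=sim(q0,[(toolR(-35,90),[500,-280,420]),(toolR(20,90),[500,max(yy,-200),420]),(rf(-90,90),[500,yy,420]),(rf(-90,45),[500,yy,420]),(rf(-60,30),[450,yy,380]),(rf(-60,30,90),[450,min(yy,-50),350]),(rf(-60,30,0),[430,-180,300])])
  for yaw,p in((-40,25),(-60,25)):
    Rt=toolR(yaw,p); g=np.array([517,-355,80])-155*Rt.as_matrix()[:,2]
    sim(q,[(Rt,g+[0,0,120]),(Rt,g)])
E
```

```text
== -250
5 [ 500 -280  420] [-0.12  0.48  0.78  1.96 -0.44  0.87 -1.29] err 0.000 dq 0.52
7 [ 500 -200  420] [-0.1   0.37  0.52  2.03 -0.26  0.8  -0.65] err 0.000 dq 0.09
9 [ 500 -250  420] [ 0.22  0.37  0.21  1.98 -0.11  0.8   0.49] err 0.000 dq 0.13
6 [ 500 -250  420] [-0.41  0.51  0.86  2.11  0.77  0.53 -0.31] err 0.000 dq 0.15
5 [ 450 -250  380] [-0.19  0.44  0.59  2.37  2.3   0.6  -1.43] err 0.000 dq 0.78
12 [ 450 -250  350] [-0.41  0.66  0.96  2.4   2.78  0.51 -0.45] err 0.000 dq 0.10
12 [ 430 -180  300] [-0.64  0.97  1.19  2.51  3.16  0.57  0.48] err 0.000 dq 0.21
3 [ 409. -265.  266.] [ 0.77  0.7  -0.48  2.51  2.72  1.25  1.87] err 0.000 dq 1.21
3 [ 409. -265.  146.] [ 0.79  1.03 -0.5   2.49  2.82  1.55  1.9 ] err 0.000 dq 0.13
2 [ 447. -233.  266.] [-0.5   1.1   1.14  2.47  3.11  0.73  0.46] err 0.000 dq 0.09
3 [ 447. -233.  146.] [-0.45  1.37  0.97  2.44  2.93  0.87  0.35] err 0.000 dq 0.09
== 0
5 [ 500 -280  420] [-0.12  0.48  0.78  1.96 -0.44  0.87 -1.29] err 0.000 dq 0.52
7 [500   0 420] [-0.51  0.32  0.53  2.11 -0.23  0.77 -1.06] err 0.000 dq 0.06
9 [500   0 420] [-0.28 
[... 904 characters left out ...]
0.21  2.06 -0.09  0.77 -0.28] err 0.000 dq 0.12
6 [500 150 420] [-0.89  0.45  0.48  2.03  0.56  1.14 -0.77] err 0.000 dq 0.14
5 [450 150 380] [-1.05  0.47  0.5   2.27  1.13  0.95 -0.99] err 0.000 dq 0.13
12 [450 -50 350] [-0.68  0.5   0.59  2.44  1.74  0.72  0.25] err 0.000 dq 0.11
12 [ 430 -180  300] [-0.45  0.7   0.77  2.5   2.52  0.66  1.19] err 0.000 dq 0.09
3 [ 409. -265.  266.] [ 0.77  0.7  -0.48  2.51  2.72  1.25  1.87] err 0.000 dq 0.80
3 [ 409. -265.  146.] [ 0.79  1.03 -0.5   2.49  2.82  1.55  1.9 ] err 0.000 dq 0.13
2 [ 447. -233.  266.] [-0.28  0.82  0.71  2.46  2.61  0.82  1.1 ] err 0.000 dq 0.09
3 [ 447. -233.  146.] [-0.2   1.09  0.56  2.44  2.57  1.02  0.93] err 0.000 dq 0.09
```

```bash
python3 - <<'E'
from sim import *
q0=status.state()['joint_pos']
q=sim(q0,[(toolR(-35,90),[500,-280,420]),(toolR(20,90),[500,0,420]),(rf(-90,90),[500,0,420]),(rf(-90,45),[500,0,420]),(rf(-60,30),[450,0,380]),(rf(-60,30,90),[450,-50,350]),(rf(-60,30,0),[430,-180,300])])
for yaw in(-50,-60):
    print(yaw);Rt=toolR(yaw,25); g=np.array([517,-355,80])-155*Rt.as_matrix()[:,2]
    Rh=toolR(yaw-23,25); h=np.array([660,-23,267])-155*Rh.as_matrix()[:,2]
    sim(q,[(Rt,g+[0,0,120]),(Rt,g),(Rt,g+[0,0,150]),(Rh,h+[-60,0,60]),(Rh,h+[-60,0,0]),(Rh,h)])
E
```

```text
5 [ 500 -280  420] [-0.12  0.48  0.78  1.96 -0.44  0.87 -1.29] err 0.000 dq 0.52
7 [500   0 420] [-0.51  0.32  0.53  2.11 -0.23  0.77 -1.06] err 0.000 dq 0.06
9 [500   0 420] [-0.28  0.29  0.23  2.1  -0.1   0.76  0.02] err 0.000 dq 0.12
6 [500   0 420] [-0.71  0.41  0.57  2.13  0.71  0.95 -0.67] err 0.000 dq 0.16
5 [450   0 380] [-0.83  0.43  0.6   2.4   1.5   0.77 -1.13] err 0.000 dq 0.19
12 [450 -50 350] [-0.76  0.53  0.7   2.45  1.77  0.65  0.21] err 0.000 dq 0.12
12 [ 430 -180  300] [-0.49  0.74  0.85  2.51  2.6   0.63  1.1 ] err 0.000 dq 0.08
-50
2 [ 427. -247.  266.] [-0.01  0.72  0.43  2.51  2.73  1.04  1.27] err 0.000 dq 0.39
3 [ 427. -247.  146.] [0.05 1.03 0.33 2.48 2.7  1.29 1.12] err 0.000 dq 0.11
4 [ 427. -247.  296.] [-0.03  0.64  0.45  2.5   2.73  0.97  1.32] err 0.000 dq 0.10
9 [559. 111. 393.] [-0.83  0.57  0.47  2.05  1.05  1.09  2.27] err 0.000 dq 0.23
2 [559. 111. 333.] [-0.81  0.67  0.46  2.08  1.07  1.01  2.15] err 0.000 dq 0.06
2 [619. 111. 333.] [-0.76  0.71  0.46  1.95  1.06  1.02  2.24] err 0.000 dq 0.06
-60
2 [ 447. -233.  266.] [-0.33  0.86  0.78  2.46  2.67  0.8   1.02] err 0.000 dq 0.09
3 [ 447. -233.  146.] [-0.24  1.12  0.62  2.44  2.61  0.99  0.85] err 0.000 dq 0.09
4 [ 447. -233.  296.] [-0.36  0.79  0.84  2.46  2.68  0.73  1.07] err 0.000 dq 0.08
9 [583. 116. 393.] [-1.02  0.74  0.85  1.96  0.72  1.    2.49] err 0.000 dq 0.58
2 [583. 116. 333.] [-1.    0.83  0.82  1.98  0.7   0.92  2.42] err 0.000 dq 0.05
2 [643. 116. 333.] [-0.92  0.87  0.79  1.85  0.68  0.95  2.49] err 0.000 dq 0.07
```

Feasible with the other wrist branch. Go that way: first back to tool-down near (500,0).

```bash
python3 - <<'E'
from plan import *
rows(toolR(-35,90),[500,-280,420],op=.3)
rows(toolR(20,90),[500,0,420],op=.3,cur=(toolR(-35,90),np.array([500,-280,420.])))
E
```

```text
n 5
[[-2.5, -6.44, 3.41, 1.24, -2.02, -0.95, 0.3], [-2.5, -6.44, 3.41, 1.0, -2.04, -1.16, 0.3], [-2.5, -6.44, 3.41, 0.74, -2.04, -1.35, 0.3], [-2.5, -6.44, 3.41, 0.46, -2.01, -1.5, 0.3], [-2.5, -6.44, 3.41, 0.17, -1.96, -1.63, 0.3]]
n 7
[[0.0, -0.0, -7.86, -2.29, -3.28, -0.0, 0.3], [0.0, -0.0, -7.86, -1.82, -3.56, -0.0, 0.3], [0.0, -0.0, -7.86, -1.32, -3.78, -0.0, 0.3], [0.0, -0.0, -7.86, -0.79, -3.92, -0.0, 0.3], [0.0, -0.0, -7.86, -0.25, -3.99, -0.0, 0.3]]
[[0.0, -0.0, -7.86, 0.3, -3.99, 0.0, 0.3], [0.0, -0.0, -7.86, 0.84, -3.91, 0.0, 0.3]]
```

Emit:
carry_out:
  steps:
    - [[-2.5, -6.4, 3.4, 1.2, -2.0, -1.0, 0.3], [-2.5, -6.4, 3.4, 1.0, -2.0, -1.2, 0.3], [-2.5, -6.4, 3.4, 0.7, -2.0, -1.4, 0.3], [-2.5, -6.4, 3.4, 0.5, -2.0, -1.5, 0.3], [-2.5, -6.4, 3.4, 0.2, -2.0, -1.6, 0.3]]

```text
clock: 4.1
tcp_pos: [472.9, -310.5, 380.5]
eef_rot: [-0.021, 0.964, -0.233, 0.127]
ft_force: [-0.2, 0.6, -1.0]
finger_gap: 0.65
```

```bash
python3 - <<'E'
from plan import *
show()
rows(toolR(20,90),[500,0,420],op=.3)
E
```

```text
t 4.1 tcp [ 472.9 -310.5  380.5] grasp [ 512.3 -313.5  230.6] toolx [ 0.859 -0.455  0.235] toolz [ 0.254 -0.019 -0.967] q [ 0.157  0.433  0.496  2.076 -0.665  0.547 -0.903] F [-0.2  0.6 -1. ] gap 0.65
n 7
[[0.03, -2.17, -6.7, -1.55, -4.18, -0.53, 0.3], [0.03, -2.17, -6.7, -1.07, -4.33, -0.48, 0.3], [0.03, -2.17, -6.7, -0.58, -4.43, -0.45, 0.3], [0.03, -2.17, -6.7, -0.07, -4.47, -0.43, 0.3], [0.03, -2.17, -6.7, 0.43, -4.45, -0.44, 0.3]]
[[0.03, -2.17, -6.7, 0.93, -4.37, -0.46, 0.3], [0.03, -2.17, -6.7, 1.42, -4.23, -0.5, 0.3]]
```

Emit:
carry_out:
  steps:
    - [[0, -2.2, -6.7, -1.5, -4.2, -0.6, 0.3], [0, -2.2, -6.7, -1.1, -4.3, -0.5, 0.3], [0, -2.2, -6.7, -0.6, -4.4, -0.5, 0.3], [0, -2.2, -6.7, -0.1, -4.5, -0.4, 0.3], [0, -2.2, -6.7, 0.4, -4.4, -0.4, 0.3]]

```text
clock: 4.6
tcp_pos: [491.0, -87.3, 408.9]
eef_rot: [-0.005, 0.997, 0.062, 0.037]
ft_force: [0.4, 0.4, -0.7]
finger_gap: 0.65
```

Emit:
carry_out:
  steps:
    - [[0, -2.2, -6.7, 0.9, -4.4, -0.5, 0.3], [0, -2.2, -6.7, 1.4, -4.2, -0.5, 0.3]]

```text
clock: 4.8
tcp_pos: [497.8, 1.3, 420.2]
eef_rot: [0.002, 0.984, 0.178, -0.001]
ft_force: [0.7, 0.1, -1.0]
finger_gap: 0.648
```

```bash
python3 - <<'E'
from sim import *
show()
rows(rf(-90,80),[500,0,420],op=.3)
q=status.state()['joint_pos']
q=sim(q,[(rf(-90,80),[500,0,420]),(rf(-90,45),[490,20,400]),(rf(-60,30),[450,0,380]),(rf(-60,30,90),[450,-50,350]),(rf(-60,30,0),[430,-180,300])])
E
```

```text
t 4.8 tcp [497.8   1.3 420.2] grasp [497.7   0.6 265.2] toolx [ 0.94  0.35 -0.  ] toolz [-0. -0. -1.] q [-0.47  0.31  0.47  2.11 -0.2   0.76 -1.09] F [ 0.7  0.1 -1. ] gap 0.648
n 9
[[-0.66, -0.94, -7.7, 0.02, 0.02, 0.0, 0.3], [-0.66, -0.94, -7.7, 0.01, 0.02, 0.0, 0.3], [-0.66, -0.94, -7.7, 0.01, 0.03, 0.0, 0.3], [-0.66, -0.94, -7.7, 0.01, 0.03, 0.0, 0.3], [-0.66, -0.94, -7.7, 0.0, 0.03, 0.0, 0.3]]
[[-0.66, -0.94, -7.7, 0.0, 0.03, 0.0, 0.3], [-0.66, -0.94, -7.7, -0.0, 0.03, 0.0, 0.3], [-0.66, -0.94, -7.7, -0.01, 0.03, 0.0, 0.3], [-0.66, -0.94, -7.7, -0.01, 0.03, 0.0, 0.3]]
9 [500   0 420] [-0.35  0.3   0.27  2.1   0.14  0.77 -0.2 ] err 0.000 dq 0.10
5 [490  20 400] [-0.7   0.42  0.5   2.16  0.72  0.95 -0.75] err 0.000 dq 0.14
5 [450   0 380] [-0.79  0.42  0.55  2.4   1.5   0.8  -1.12] err 0.000 dq 0.18
12 [450 -50 350] [-0.72  0.51  0.64  2.44  1.76  0.68  0.23] err 0.000 dq 0.12
12 [ 430 -180  300] [-0.47  0.72  0.81  2.51  2.56  0.65  1.14] err 0.000 dq 0.09
```

Emit:
carry_out:
  steps:
    - [[-0.7, -0.9, -7.7, 0, 0, 0, 0.3], [-0.7, -0.9, -7.7, 0, 0, 0, 0.3], [-0.7, -0.9, -7.7, 0, 0, 0, 0.3], [-0.7, -0.9, -7.7, 0, 0, 0, 0.3], [-0.7, -0.9, -7.7, 0, 0, 0, 0.3]]

```text
clock: 5.3
tcp_pos: [498.0, -0.5, 419.8]
eef_rot: [0.038, 0.869, 0.492, -0.034]
ft_force: [-0.1, -0.3, -0.6]
finger_gap: 0.649
```

Emit:
carry_out:
  steps:
    - [[-0.7, -0.9, -7.7, 0, 0, 0, 0.3], [-0.7, -0.9, -7.7, 0, 0, 0, 0.3], [-0.7, -0.9, -7.7, 0, 0, 0, 0.3], [-0.7, -0.9, -7.7, 0, 0, 0, 0.3]]

```text
clock: 5.7
tcp_pos: [498.0, -0.6, 419.9]
eef_rot: [0.064, 0.704, 0.704, -0.058]
ft_force: [0.5, -0.1, -0.9]
finger_gap: 0.652
```

```bash
python3 - <<'E'
from sim import *
show()
rows(rf(-90,45),[490,20,400],op=.3)
rows(rf(-60,30),[450,0,380],op=.3,cur=(rf(-90,45),np.array([490,20,400.])))
E
```

```text
t 5.7 tcp [498.   -0.6 419.9] grasp [499.4 -27.3 267.2] toolx [ 0.    0.98 -0.17] toolz [ 0.01 -0.17 -0.98] q [-0.35  0.3   0.27  2.11  0.14  0.76 -0.2 ] F [ 0.5 -0.1 -0.9] gap 0.652
n 5
[[0.1, -7.02, -0.04, 0.47, -0.16, 0.32, 0.3], [0.1, -7.02, -0.04, 0.51, -0.16, 0.26, 0.3], [0.1, -7.02, -0.04, 0.54, -0.16, 0.19, 0.3], [0.1, -7.02, -0.04, 0.56, -0.16, 0.13, 0.3], [0.1, -7.02, -0.04, 0.57, -0.16, 0.06, 0.3]]
n 5
[[-4.77, -2.93, -3.66, 0.0, -0.8, 0.57, 0.3], [-4.77, -2.93, -3.66, 0.08, -0.84, 0.5, 0.3], [-4.77, -2.93, -3.66, 0.16, -0.87, 0.42, 0.3], [-4.77, -2.93, -3.66, 0.23, -0.89, 0.33, 0.3], [-4.77, -2.93, -3.66, 0.31, -0.9, 0.25, 0.3]]
```

Emit:
carry_out:
  steps:
    - [[0, -7, 0, 0.5, -0.2, 0.3, 0.3], [0, -7, 0, 0.5, -0.2, 0.3, 0.3], [0, -7, 0, 0.5, -0.2, 0.2, 0.3], [0, -7, 0, 0.6, -0.2, 0.1, 0.3], [0, -7, 0, 0.6, -0.2, 0.1, 0.3]]

```text
clock: 6.2
tcp_pos: [488.5, 20.5, 399.5]
eef_rot: [0.274, 0.656, 0.65, -0.268]
ft_force: [0.1, -0.1, -0.3]
finger_gap: 0.645
```

Emit:
carry_out:
  steps:
    - [[-4.8, -2.9, -3.7, 0, -0.8, 0.6, 0.3], [-4.8, -2.9, -3.7, 0.1, -0.8, 0.5, 0.3], [-4.8, -2.9, -3.7, 0.2, -0.9, 0.4, 0.3], [-4.8, -2.9, -3.7, 0.2, -0.9, 0.3, 0.3], [-4.8, -2.9, -3.7, 0.3, -0.9, 0.3, 0.3]]

```text
clock: 6.7
tcp_pos: [448.5, 0.4, 378.3]
eef_rot: [0.436, 0.433, 0.75, -0.246]
ft_force: [-0.2, -0.6, 0.1]
finger_gap: 0.652
```

```bash
python3 - <<'E'
from sim import *
show()
rows(rf(-60,30,90),[450,-50,350],op=.3)
q=status.state()['joint_pos']
q=sim(q,[(rf(-60,30,90),[450,-50,350]),(rf(-60,30,0),[430,-180,300])])
E
```

```text
t 6.7 tcp [448.5   0.4 378.3] grasp [ 516.7 -115.3  300.9] toolx [-0.24  0.43 -0.87] toolz [ 0.44 -0.75 -0.5 ] q [-0.83  0.43  0.61  2.41  1.52  0.77 -1.15] F [-0.2 -0.6  0.1] gap 0.652
n 11
[[0.03, 0.04, -8.21, 0.02, -0.22, 0.48, 0.3], [0.03, 0.04, -8.21, 0.05, -0.22, 0.48, 0.3], [0.03, 0.04, -8.21, 0.08, -0.21, 0.48, 0.3], [0.03, 0.04, -8.21, 0.11, -0.19, 0.48, 0.3], [0.03, 0.04, -8.21, 0.14, -0.17, 0.48, 0.3]]
[[0.03, 0.04, -8.21, 0.16, -0.15, 0.48, 0.3], [0.03, 0.04, -8.21, 0.18, -0.13, 0.48, 0.3], [0.03, 0.04, -8.21, 0.2, -0.1, 0.48, 0.3], [0.03, 0.04, -8.21, 0.21, -0.07, 0.48, 0.3], [0.03, 0.04, -8.21, 0.22, -0.04, 0.48, 0.3]]
[[0.03, 0.04, -8.21, 0.22, -0.01, 0.48, 0.3]]
12 [450 -50 350] [-0.77  0.54  0.72  2.45  1.78  0.64  0.21] err 0.000 dq 0.12
12 [ 430 -180  300] [-0.49  0.75  0.86  2.51  2.61  0.63  1.09] err 0.000 dq 0.08
```

Emit:
carry_out:
  steps:
    - [[0, 0, -8.2, 0, -0.2, 0.5, 0.3], [0, 0, -8.2, 0, -0.2, 0.5, 0.3], [0, 0, -8.2, 0.1, -0.2, 0.5, 0.3], [0, 0, -8.2, 0.1, -0.2, 0.5, 0.3], [0, 0, -8.2, 0.1, -0.2, 0.5, 0.3]]

```text
clock: 7.2
tcp_pos: [450.6, -23.9, 365.7]
eef_rot: [0.32, 0.143, 0.854, -0.384]
ft_force: [-0.3, -0.7, 0.3]
finger_gap: 0.647
```

Emit:
carry_out:
  steps:
    - [[0, 0, -8.2, 0.2, -0.2, 0.5, 0.3], [0, 0, -8.2, 0.2, -0.1, 0.5, 0.3], [0, 0, -8.2, 0.2, -0.1, 0.5, 0.3], [0, 0, -8.2, 0.2, -0.1, 0.5, 0.3], [0, 0, -8.2, 0.2, 0, 0.5, 0.3]]

```text
clock: 7.7
tcp_pos: [451.3, -47.7, 351.9]
eef_rot: [0.165, -0.165, 0.85, -0.472]
ft_force: [-1.0, -0.3, 0.5]
finger_gap: 0.652
```

```bash
python3 - <<'E'
from sim import *
show()
Rt=toolR(-50,25)
rows(Rt,[430,-180,310],op=.3)
q=status.state()['joint_pos']
g=np.array([517,-355,80])-155*Rt.as_matrix()[:,2]
q=sim(q,[(Rt,[430,-180,310]),(Rt,g+[0,0,150]),(Rt,g)])
E
```

```text
t 7.7 tcp [451.3 -47.7 351.9] grasp [ 518.9 -163.6  274.3] toolx [-0.89 -0.44 -0.12] toolz [ 0.44 -0.75 -0.5 ] q [-0.76  0.52  0.69  2.44  1.76  0.66  0.09] F [-1.  -0.3  0.5] gap 0.652
n 13
[[0.84, -0.29, -7.89, 0.63, -0.21, 0.85, 0.3], [0.84, -0.29, -7.89, 0.66, -0.11, 0.85, 0.3], [0.84, -0.29, -7.89, 0.67, -0.01, 0.85, 0.3], [0.84, -0.29, -7.89, 0.67, 0.1, 0.84, 0.3], [0.84, -0.29, -7.89, 0.65, 0.2, 0.84, 0.3]]
[[0.84, -0.29, -7.89, 0.62, 0.3, 0.83, 0.3], [0.84, -0.29, -7.89, 0.58, 0.39, 0.82, 0.3], [0.84, -0.29, -7.89, 0.52, 0.48, 0.81, 0.3], [0.84, -0.29, -7.89, 0.45, 0.56, 0.8, 0.3], [0.84, -0.29, -7.89, 0.38, 0.63, 0.79, 0.3]]
[[0.84, -0.29, -7.89, 0.29, 0.69, 0.78, 0.3], [0.84, -0.29, -7.89, 0.19, 0.73, 0.77, 0.3], [0.84, -0.29, -7.89, 0.1, 0.76, 0.76, 0.3]]
13 [ 430 -180  310] [ 0.4   0.56 -0.38  2.51  2.27  1.21  1.8 ] err 0.000 dq 0.30
2 [ 427. -247.  296.] [ 0.55  0.59 -0.33  2.48  2.46  1.17  1.79] err 0.000 dq 0.10
4 [ 427. -247.  146.] [ 0.53  0.98 -0.3   2.46  2.57  1.5   1.64] err 0.000 dq 0.10
```

```bash
python3 - <<'E'
from sim import *
for P in ([450,-185,330],[427,-247,306]):
  Rt=toolR(-50,25)
  q=sim(status.state()['joint_pos'],[(Rt,P),(Rt,[427,-247,296])])
rows(Rt,[427,-247,306],op=.3)
E
```

```text
13 [ 450 -185  330] [-0.49  0.7   0.89  2.49  2.79  0.74  1.09] err 0.000 dq 0.09
2 [ 427 -247  296] [-0.25  0.76  0.8   2.51  2.94  0.92  1.02] err 0.000 dq 0.12
13 [ 427 -247  306] [-0.11  0.64  0.57  2.5   2.78  0.92  1.26] err 0.000 dq 0.21
1 [ 427 -247  296] [-0.1   0.67  0.55  2.5   2.78  0.95  1.25] err 0.000 dq 0.03
n 13
[[0.84, -0.29, -7.89, 0.88, -0.44, 1.24, 0.3], [0.84, -0.29, -7.89, 0.94, -0.3, 1.24, 0.3], [0.84, -0.29, -7.89, 0.97, -0.15, 1.24, 0.3], [0.84, -0.29, -7.89, 0.99, 0.0, 1.24, 0.3], [0.84, -0.29, -7.89, 0.98, 0.16, 1.23, 0.3]]
[[0.84, -0.29, -7.89, 0.96, 0.31, 1.22, 0.3], [0.84, -0.29, -7.89, 0.91, 0.46, 1.21, 0.3], [0.84, -0.29, -7.89, 0.84, 0.6, 1.2, 0.3], [0.84, -0.29, -7.89, 0.76, 0.72, 1.19, 0.3], [0.84, -0.29, -7.89, 0.66, 0.84, 1.17, 0.3]]
[[0.84, -0.29, -7.89, 0.54, 0.94, 1.16, 0.3], [0.84, -0.29, -7.89, 0.41, 1.02, 1.14, 0.3], [0.84, -0.29, -7.89, 0.27, 1.09, 1.12, 0.3]]
```

Emit:
carry_out:
  steps:
    - [[0.8, -0.3, -7.9, 0.9, -0.4, 1.2, 0.3], [0.8, -0.3, -7.9, 0.9, -0.3, 1.2, 0.3], [0.8, -0.3, -7.9, 1.0, -0.1, 1.2, 0.3], [0.8, -0.3, -7.9, 1.0, 0, 1.2, 0.3], [0.8, -0.3, -7.9, 1.0, 0.2, 1.2, 0.3]]

```text
clock: 8.2
tcp_pos: [440.4, -122.7, 333.9]
eef_rot: [0.013, -0.443, 0.726, -0.526]
ft_force: [0.4, 0.4, -0.4]
finger_gap: 0.646
```

Emit:
carry_out:
  steps:
    - [[0.8, -0.3, -7.9, 1.0, 0.3, 1.2, 0.3], [0.8, -0.3, -7.9, 0.9, 0.5, 1.2, 0.3], [0.8, -0.3, -7.9, 0.8, 0.6, 1.2, 0.3], [0.8, -0.3, -7.9, 0.8, 0.7, 1.2, 0.3], [0.8, -0.3, -7.9, 0.7, 0.8, 1.2, 0.3]]

```text
clock: 8.7
tcp_pos: [430.8, -200.0, 316.9]
eef_rot: [0.141, 0.667, -0.515, 0.519]
ft_force: [0.6, -0.8, 0.2]
finger_gap: 0.647
```

Emit:
carry_out:
  steps:
    - [[0.8, -0.3, -7.9, 0.5, 0.9, 1.2, 0.3], [0.8, -0.3, -7.9, 0.4, 1.0, 1.1, 0.3], [0.8, -0.3, -7.9, 0.3, 1.1, 1.1, 0.3], [0, 0, 0, 0, 0, 0, 0.3]]

```text
clock: 9.1
tcp_pos: [424.8, -246.3, 306.0]
eef_rot: [0.228, 0.764, -0.36, 0.484]
ft_force: [-1.7, 0.8, 0.1]
finger_gap: 0.652
```

```bash
python3 - <<'E'
from plan import *
import pickle
show();st=status.state();pickle.dump(st,open('st2.pkl','wb'))
w=capture('wrist');np.save('w2.npy',w)
crop(w,0,0,560,420,1.4,'pics/w2.png'); c=cam('wrist',st);print(proj(c,[517,-355,104]))
E
```

```text
t 9.1 tcp [ 424.8 -246.3  306. ] grasp [ 514.1 -354.4  239.8] toolx [ 0.271 -0.33   0.904] toolz [ 0.576 -0.697 -0.427] q [-0.03   0.608  0.445  2.498  2.701  0.94   1.36 ] F [-1.7  0.8  0.1] gap 0.652
[279.46748743 371.91441716]
```

View pics/w2.png

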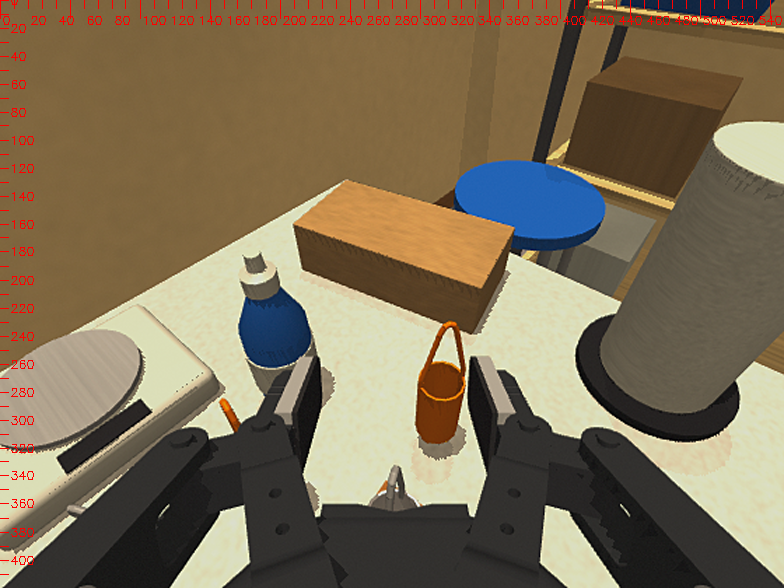

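```bash
python3 - <<'E'
from plan import *
import pickle
st=pickle.load(open('st2.pkl','rb'));c=cam('wrist',st)
print(proj(c,[517,-355,167.5]),onz(c,(282,334),167.5))
w=np.load('w2.npy');crop(w,240,300,330,380,8,'pics/w2c.png')
c3=cam('wrist');print(status.state()['tcp_pos'])
E
```

```text
[278.91051577 339.88242119] [ 517.87357385 -359.2650447   167.5       ]
[ 425.15218298 -245.45398821  305.94059317]
```

View pics/w2c.png

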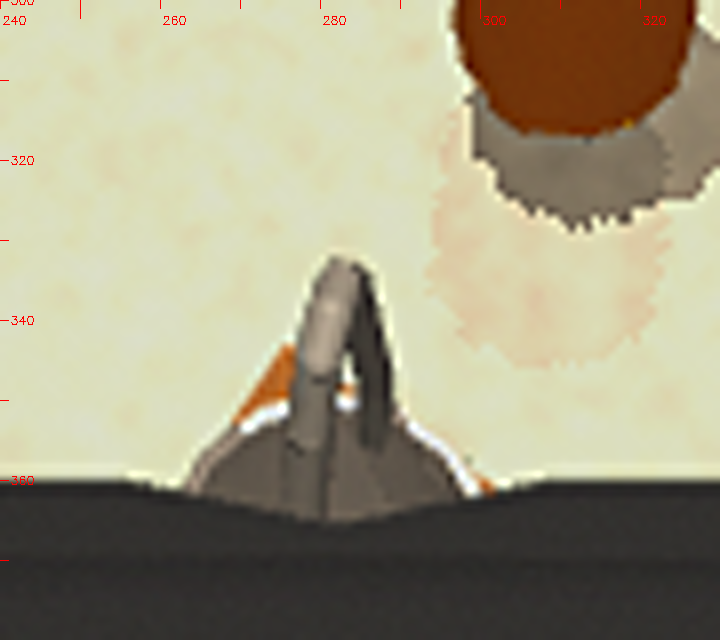

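```bash
python3 - <<'E'
from sim import *
show()
Rt=toolR(-50,25); g=np.array([517.7,-357,82])-155*Rt.as_matrix()[:,2]
rows(Rt,g+[0,0,50],op=.3)
rows(Rt,g,op=.3,cur=(Rt,g+[0,0,50]),n=2)
sim(status.state()['joint_pos'],[(Rt,g)])
E
```

```text
t 9.15 tcp [ 425.2 -245.5  305.9] grasp [ 514.5 -353.4  239.7] toolx [ 0.27 -0.33  0.9 ] toolz [ 0.58 -0.7  -0.43] q [-0.03  0.61  0.44  2.5   2.7   0.94  1.36] F [-0.9  1.2 -0.4] gap 0.654
n 3
[[0.11, 0.1, -0.12, -3.2, 0.04, 1.68, 0.3], [0.11, 0.1, -0.12, -3.21, 0.03, 1.67, 0.3], [0.11, 0.1, -0.12, -3.21, 0.03, 1.67, 0.3]]
n 2
[[0.0, 0.0, 0.0, -2.27, 0.0, 1.06, 0.3], [0.0, 0.0, 0.0, -2.27, 0.0, 1.06, 0.3]]
4 [ 427. -249.  148.] [0.07 1.02 0.31 2.48 2.7  1.29 1.15] err 0.000 dq 0.11
```

Emit:
carry_out:
  steps:
    - [[0.1, 0.1, -0.1, -3.2, 0, 1.7, 0.3], [0.1, 0.1, -0.1, -3.2, 0, 1.7, 0.3], [0.1, 0.1, -0.1, -3.2, 0, 1.7, 0.3], [0, 0, 0, 0, 0, 0, 0.3]]

```text
clock: 9.55
tcp_pos: [429.4, -247.9, 192.1]
eef_rot: [0.226, 0.767, -0.356, 0.483]
ft_force: [-0.4, 0.1, 0.1]
finger_gap: 0.651
```

```bash
python3 - <<'E'
from plan import *
import pickle
show();st=status.state();pickle.dump(st,open('st3.pkl','wb'))
w=capture('wrist');s=capture('scene')
crop(w,140,180,420,390,2.8,'pics/w3.png'); crop(s,100,180,220,270,6,'pics/s6.png')
Rt=toolR(-50,25); g=np.array([517.7,-357,82])-155*Rt.as_matrix()[:,2]
rows(Rt,g,n=2,op=.3)
c=cam('wrist',st);print(proj(c,[517.7,-357,167.5]),proj(c,[517.7,-357,104]))
E
```

```text
t 9.55 tcp [ 429.4 -247.9  192.1] grasp [ 519.5 -354.9  125.3] toolx [ 0.28  -0.327  0.902] toolz [ 0.581 -0.69  -0.431] q [0.076 0.893 0.303 2.493 2.702 1.201 1.234] F [-0.4  0.1  0.1] gap 0.651
n 2
[[-0.01, 0.01, 0.02, -2.27, 0.07, 1.02, 0.3], [-0.01, 0.01, 0.02, -2.27, 0.07, 1.02, 0.3]]
[289.26631288 224.66013312] [286.77032943 304.44867852]
```

View pics/w3.png

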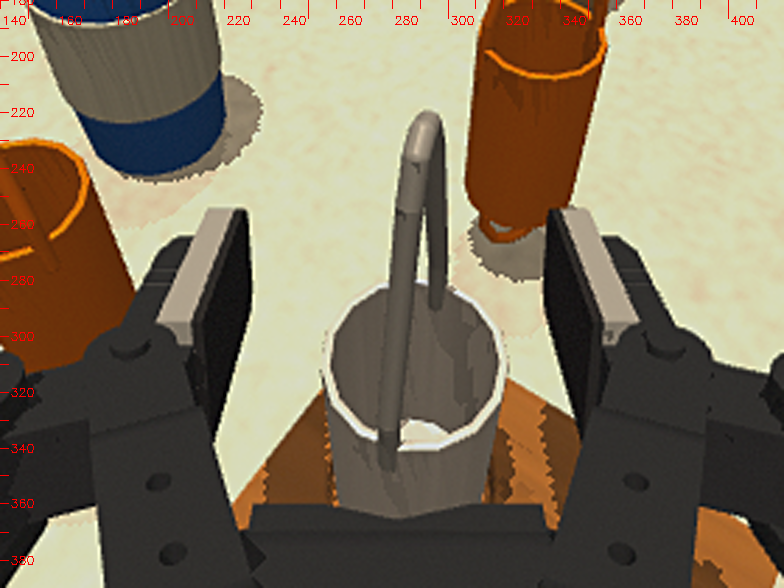

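View pics/s6.png

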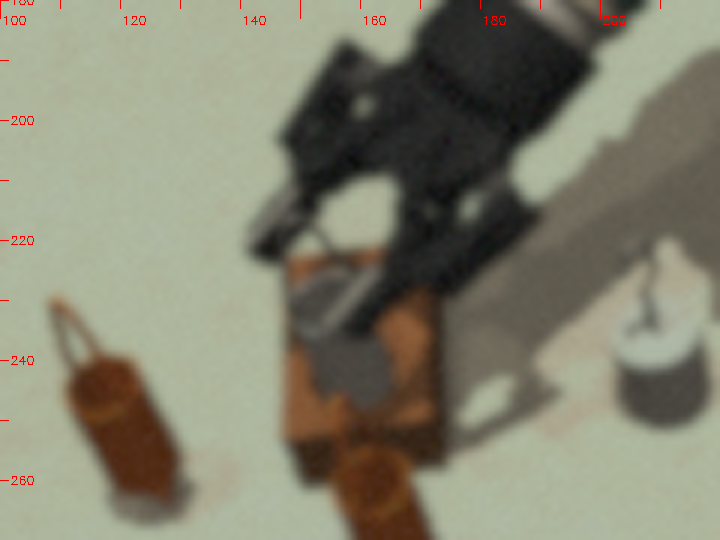

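```bash
python3 - <<'E'
from plan import *
import pickle
st=pickle.load(open('st3.pkl','rb'));c=cam('wrist',st)
b=onz(c,(286,310.5),104);print(b,onz(c,(287.5,223),167.5))
print('feet',onz(c,(293.5,287),104),onz(c,(277,338),104))
f=onz(c,(294,286.5),104)-onz(c,(277,339),104);print(np.degrees(np.arctan2(f[1],f[0])),np.linalg.norm(f))
show()
Rt=toolR(-50,25); g=np.array([517,-355,82])-155*Rt.as_matrix()[:,2]
rows(Rt,g,n=2,op=.3)
E
```

```text
[ 515.85002975 -354.10712998  104.        ] [ 518.76798705 -357.22983102  167.5       ]
feet [ 521.44460794 -367.49657604  104.        ] [ 510.17732883 -340.25884241  104.        ]
-67.58213696559788 30.321743197481798
t 9.65 tcp [ 428.9 -248.9  197.3] grasp [ 519.2 -356.5  131.7] toolx [ 0.272 -0.324  0.906] toolz [ 0.583 -0.694 -0.423] q [0.075 0.883 0.307 2.495 2.701 1.202 1.236] F [ 0.7 -0.9 -0.1] gap 0.652
n 2
[[-0.01, 0.01, 0.02, -2.31, 0.03, 0.94, 0.3], [-0.01, 0.01, 0.02, -2.31, 0.04, 0.93, 0.3]]
```

Emit:
carry_out:
  steps:
    - [[0, 0, 0, -2.3, 0, 0.9, 0.3], [0, 0, 0, -2.3, 0, 0.9, 0.3], [0, 0, 0, 0, 0, 0, 0.3], [0, 0, 0, 0, 0, 0, 0.3]]

```text
clock: 10.05
tcp_pos: [427.1, -247.4, 150.4]
eef_rot: [0.228, 0.763, -0.356, 0.488]
ft_force: [-0.3, 0.3, 0.3]
finger_gap: 0.646
```

```bash
python3 - <<'E'
from plan import *
show()
w=capture('wrist')
crop(w,140,150,420,360,2.8,'pics/w4.png')
E
```

```text
t 10.05 tcp [ 427.1 -247.4  150.4] grasp [ 517.5 -355.2   85.4] toolx [ 0.269 -0.322  0.908] toolz [ 0.584 -0.695 -0.419] q [0.09  1.003 0.276 2.482 2.684 1.299 1.182] F [-0.3  0.3  0.3] gap 0.646
```

View pics/w4.png

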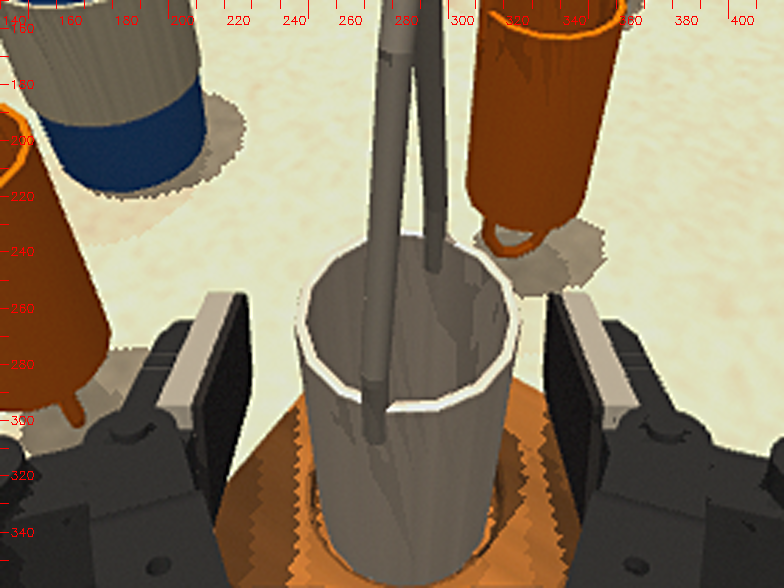

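Emit:
carry_out:
  steps:
    - [[0, 0, 0, 0, 0.07, 0, -0.4], [0, 0, 0, 0, 0, 0, -1], [0, 0, 0, 0, 0, 0, -1], [0, 0, 0, 0, 0, 0, -1], [0, 0, 0, 0, 0, 0, -1]]
  grip_force: 35

```text
clock: 10.6
tcp_pos: [426.1, -248.2, 149.7]
eef_rot: [0.228, 0.763, -0.356, 0.489]
ft_force: [-1.8, 3.9, 7.8]
finger_gap: 0.419
```

Emit:
carry_out:
  steps:
    - [[0, 0, 0, 0, 0, 0, -1], [0, 0, 0, 0, 0, 0, -1], [0, 0, 0, 0, 0, 0, -1]]

```text
clock: 10.9
tcp_pos: [426.1, -248.2, 149.7]
eef_rot: [0.228, 0.763, -0.356, 0.489]
ft_force: [-2.7, 3.2, 7.2]
finger_gap: 0.415
```

```bash
python3 - <<'E'
from plan import *
show()
w=capture('wrist')
crop(w,140,150,420,360,2.8,'pics/w5.png')
Rt,p=pose();rows(Rt,p+[0,0,40],n=4,op=-1)
E
```

```text
t 10.9 tcp [ 426.1 -248.2  149.7] grasp [ 516.6 -356.2   85.1] toolx [ 0.268 -0.32   0.909] toolz [ 0.584 -0.696 -0.417] q [0.092 1.006 0.276 2.483 2.685 1.305 1.181] F [-2.7  3.2  7.2] gap 0.415
n 4
[[0.0, 0.0, 0.0, 0.91, 0.0, -0.42, -1.0], [0.0, 0.0, 0.0, 0.91, 0.0, -0.42, -1.0], [0.0, 0.0, 0.0, 0.91, 0.0, -0.42, -1.0], [0.0, 0.0, 0.0, 0.91, 0.0, -0.42, -1.0]]
```

View pics/w5.png

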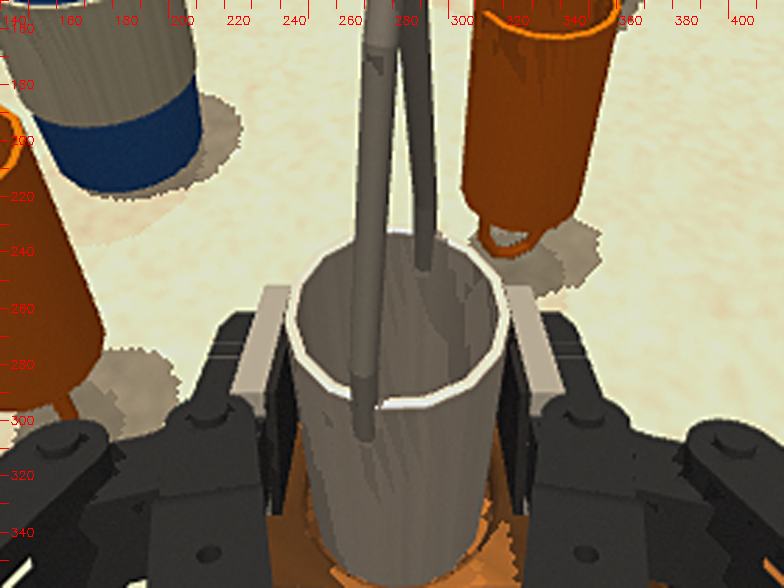

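Emit:
carry_out:
  steps:
    - [[0, 0, 0, 0.5, 0, -0.2, -1], [0, 0, 0, 0.9, 0, -0.4, -1], [0, 0, 0, 1.8, 0, -0.8, -1], [0, 0, 0, 2.7, 0, -1.3, -1], [0, 0, 0, 2.7, 0, -1.3, -1]]

```text
clock: 11.45
tcp_pos: [425.9, -247.8, 243.7]
eef_rot: [0.228, 0.765, -0.356, 0.486]
ft_force: [0.3, 0.4, -0.1]
finger_gap: 0.422
```

Emit:
carry_out:
  steps:
    - [[0, 0, 0, 2.7, 0, -1.3, -1], [0, 0, 0, 2.7, 0, -1.3, -1], [0, 0, 0, 0, 0, 0, -1]]

```text
clock: 11.75
tcp_pos: [425.1, -247.9, 306.8]
eef_rot: [0.227, 0.762, -0.357, 0.49]
ft_force: [0.2, -0.4, -1.0]
finger_gap: 0.42
```

```bash
python3 - <<'E'
from plan import *
import pickle
show();st=status.state();pickle.dump(st,open('st4.pkl','wb'))
w=capture('wrist');np.save('w6.npy',w)
crop(w,180,50,380,340,2,'pics/w6.png')
s=capture('scene');crop(s,100,100,260,240,4.9,'pics/s7.png')
E
```

```text
t 11.75 tcp [ 425.1 -247.9  306.8] grasp [ 515.6 -355.8  242.1] toolx [ 0.265 -0.322  0.909] toolz [ 0.584 -0.696 -0.417] q [0.057 0.585 0.328 2.496 2.659 0.978 1.436] F [ 0.2 -0.4 -1. ] gap 0.42
```

View pics/w6.png

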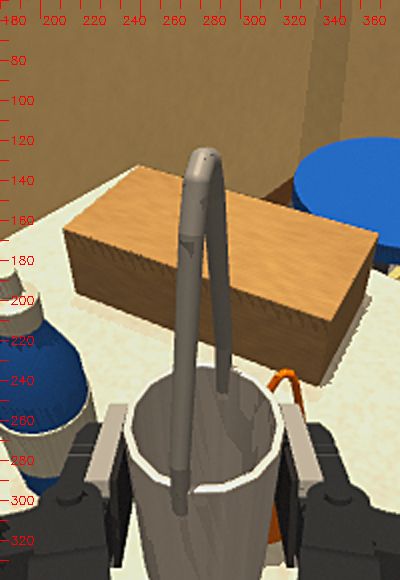

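View pics/s7.png

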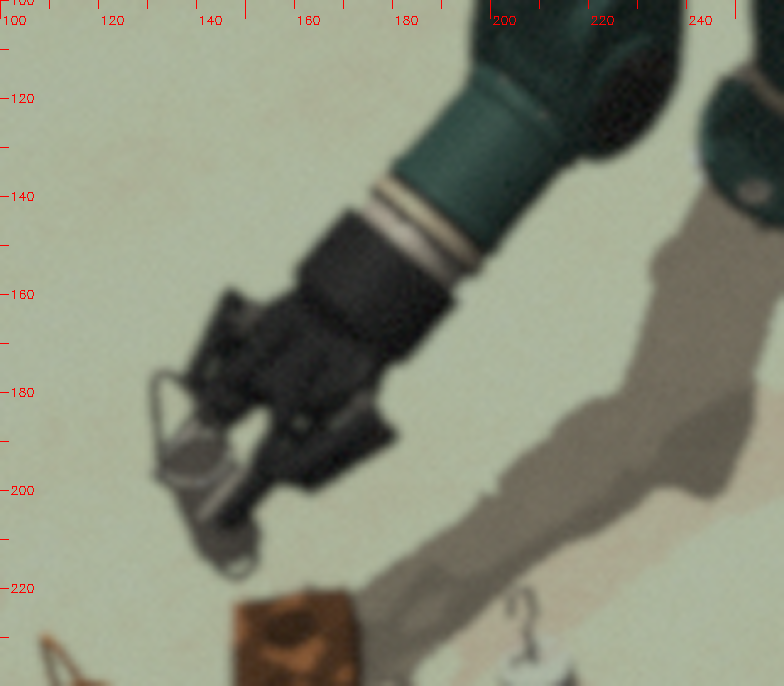

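```bash
python3 - <<'E'
from plan import *
import pickle
w=np.load('w6.npy');crop(w,250,110,310,310,3.9,'pics/w6c.png')
st=pickle.load(open('st4.pkl','rb'));c=cam('wrist',st)
r,p=pose(st)
for n,uv,z in [('peak',(281,128),324.5),('rim',(280,264),261)]:
    P=onz(c,uv,z); print(n,P,'tool',r.inv().apply(P-p)-[0,0,155])
E
```

```text
peak [ 516.56349006 -357.00323046  324.5       ] tool [ 75.51420668  -0.25016599 -32.97243847]
rim [ 514.94857085 -353.91142191  261.        ] tool [16.37863521 -0.77366431 -9.58168428]
```

View pics/w6c.png

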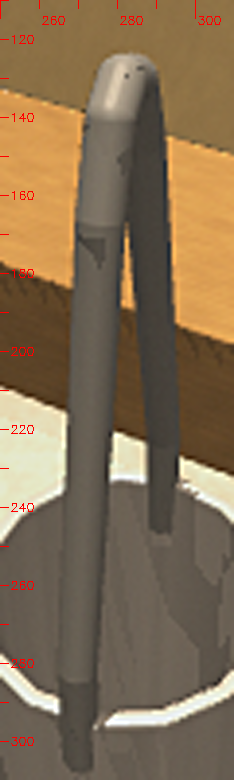

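```bash
python3 - <<'E'
from sim import *
show()
q=status.state()['joint_pos']
Rh=toolR(-72,25); h=np.array([660-55,-23,274])-155*Rh.as_matrix()[:,2]
print(h)
q=sim(q,[(toolR(-55,25),[460,-130,330]),(Rh,h),(Rh,h+[55,0,0])])
rows(toolR(-55,25),[460,-130,330],op=-1,maxs=35)
rows(Rh,h,op=-1,cur=(toolR(-55,25),np.array([460,-130,330.])),maxs=35)
E
```

```text
t 11.85 tcp [ 425.4 -247.3  303.7] grasp [ 515.7 -354.9  238.3] toolx [ 0.27 -0.32  0.91] toolz [ 0.58 -0.69 -0.42] q [0.06 0.59 0.33 2.5  2.66 0.98 1.44] F [-0.7  0.3 -1. ] gap 0.416
[561.59 110.6  339.51]
3 [ 460 -130  330] [-0.3   0.53  0.35  2.46  2.14  0.89  1.63] err 0.000 dq 0.18
6 [562. 111. 340.] [-0.66  0.62  0.23  2.07  1.16  1.14  2.11] err 0.000 dq 0.21
2 [617. 111. 340.] [-0.62  0.66  0.24  1.95  1.15  1.14  2.19] err 0.000 dq 0.06
n 4
[[-1.13, -0.01, 0.52, -0.12, -2.55, -1.81, -1.0], [-1.13, -0.01, 0.52, -0.14, -2.51, -1.86, -1.0], [-1.13, -0.01, 0.52, -0.17, -2.47, -1.91, -1.0], [-1.13, -0.01, 0.52, -0.19, -2.43, -1.96, -1.0]]
n 8
[[-1.93, 0.0, 0.9, -0.63, -2.77, -1.62, -1.0], [-1.93, 0.0, 0.9, -0.67, -2.7, -1.71, -1.0], [-1.93, 0.0, 0.9, -0.71, -2.63, -1.8, -1.0], [-1.93, 0.0, 0.9, -0.75, -2.56, -1.89, -1.0], [-1.93, 0.0, 0.9, -0.79, -2.48, -1.98, -1.0]]
[[-1.93, 0.0, 0.9, -0.83, -2.4, -2.06, -1.0], [-1.93, 0.0, 0.9, -0.87, -2.31, -2.14, -1.0], [-1.93, 0.0, 0.9, -0.9, -2.23, -2.21, -1.0]]
```

Emit:
carry_out:
  steps:
    - [[-1.1, 0, 0.5, -0.1, -2.5, -1.8, -1], [-1.1, 0, 0.5, -0.1, -2.5, -1.9, -1], [-1.1, 0, 0.5, -0.2, -2.5, -1.9, -1], [-1.1, 0, 0.5, -0.2, -2.4, -2.0, -1], [-1.9, 0, 0.9, -0.6, -2.8, -1.6, -1]]

```text
clock: 12.35
tcp_pos: [471.9, -99.0, 329.7]
eef_rot: [0.258, 0.742, -0.402, 0.471]
ft_force: [0.1, 0.3, -0.5]
finger_gap: 0.416
```

Emit:
carry_out:
  steps:
    - [[-1.9, 0, 0.9, -0.7, -2.7, -1.7, -1], [-1.9, 0, 0.9, -0.7, -2.6, -1.8, -1], [-1.9, 0, 0.9, -0.8, -2.6, -1.9, -1], [-1.9, 0, 0.9, -0.8, -2.5, -2.0, -1], [-1.9, 0, 0.9, -0.8, -2.4, -2.1, -1]]

```text
clock: 12.85
tcp_pos: [535.6, 53.3, 334.4]
eef_rot: [0.3, 0.702, -0.468, 0.446]
ft_force: [0.2, -0.8, -0.6]
finger_gap: 0.423
```

```bash
python3 - <<'E'
from sim import *
show()
Rh=toolR(-72,25); h=np.array([660-55,-23,274])-155*Rh.as_matrix()[:,2]
rows(Rh,h,op=-1,maxs=30)
E
```

```text
t 12.85 tcp [535.6  53.3 334.4] grasp [589.1 -76.6 268.9] toolx [ 0.17 -0.39  0.91] toolz [ 0.34 -0.84 -0.42] q [-0.67  0.6   0.35  2.19  1.32  0.99  2.04] F [ 0.2 -0.8 -0.6] gap 0.423
n 3
[[-1.32, -0.01, 0.7, -0.45, -1.53, -1.38, -1.0], [-1.32, -0.01, 0.7, -0.46, -1.49, -1.41, -1.0], [-1.32, -0.01, 0.7, -0.48, -1.45, -1.44, -1.0]]
```

Emit:
carry_out:
  steps:
    - [[-1.3, 0, 0.7, -0.5, -1.5, -1.4, -1], [-1.3, 0, 0.7, -0.5, -1.5, -1.4, -1], [-1.3, 0, 0.7, -0.5, -1.4, -1.4, -1], [0, 0, 0, 0, 0, 0, -1], [0, 0, 0, 0, 0, 0, -1]]

```text
clock: 13.35
tcp_pos: [560.2, 108.5, 338.9]
eef_rot: [0.315, 0.682, -0.495, 0.436]
ft_force: [-0.1, 0.2, -1.5]
finger_gap: 0.419
```

```bash
python3 - <<'E'
from plan import *
import pickle
show();st=status.state();pickle.dump(st,open('st5.pkl','wb'))
w=capture('wrist');np.save('w7.npy',w)
crop(w,100,0,460,300,2.2,'pics/w7.png')
s=capture('scene');np.save('s8.npy',s);crop(s,210,60,350,190,5,'pics/s8.png')
t=capture('top');np.save('t8.npy',t);crop(t,230,120,350,220,6,'pics/t8.png')
E
```

```text
t 13.35 tcp [560.2 108.5 338.9] grasp [604.  -25.1 273.6] toolx [ 0.13  -0.401  0.907] toolz [ 0.283 -0.862 -0.421] q [-0.716  0.628  0.322  2.073  1.14   1.088  2.124] F [-0.1  0.2 -1.5] gap 0.419
```

View pics/w7.png

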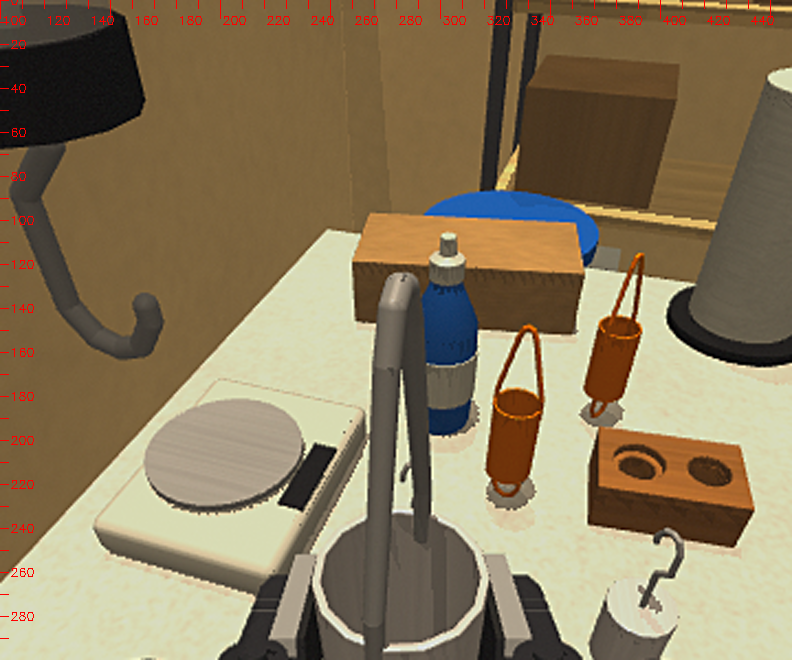

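View pics/s8.png

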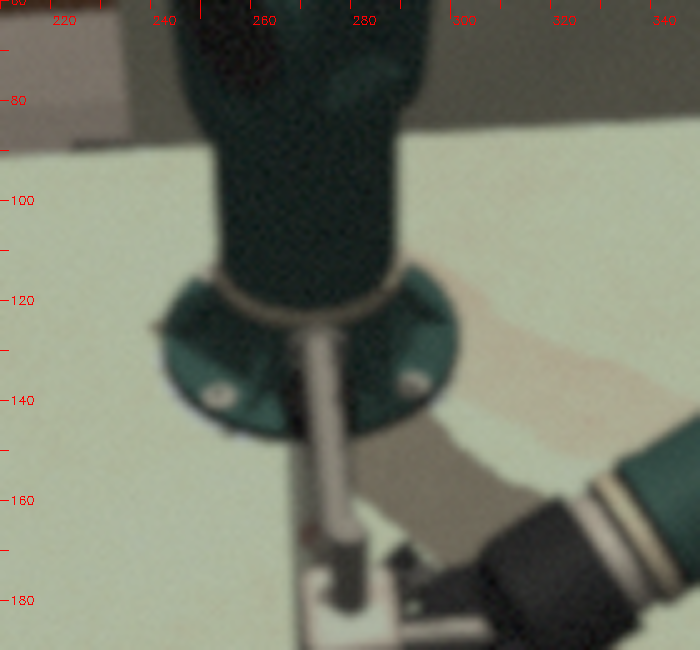

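```bash
python3 - <<'E'
from plan import *
w=np.load('w7.npy');crop(w,95,55,185,175,6,'pics/w7c.png')
E
```

```text
(no output)
```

View pics/w7c.png

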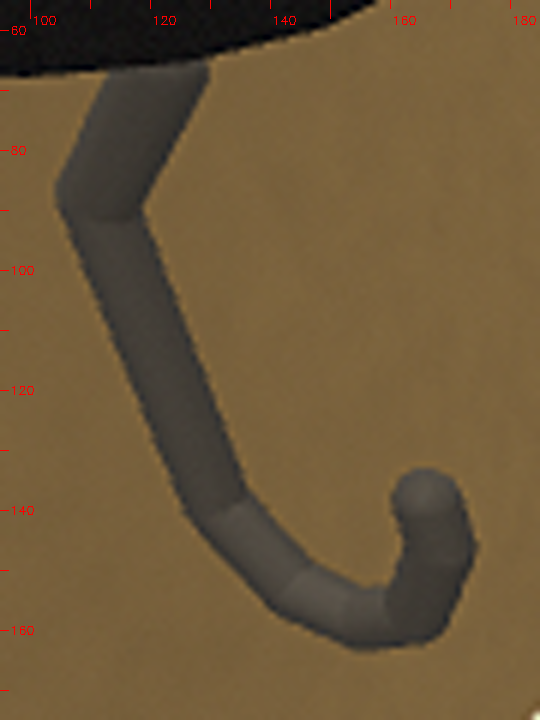

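```bash
cat > hookfit.py <<'E'
from plan import *
import pickle
from scipy.optimize import least_squares
st=pickle.load(open('st5.pkl','rb'));c=cam('wrist',st)
obs=[((8,26),(111,89)),((8,8),(130.5,140.5)),((-8,10),(164,138))]
def pts(x,xz,z=None): 
    return np.array([x[0]+xz[0]*np.cos(x[3]),x[1]+xz[0]*np.sin(x[3]),x[2]+xz[1]])
def f(x): return np.concatenate([proj(c,pts(x,a))-b for a,b in obs]+[[ (x[2]-335)*.5,(x[3]-.01)/.05]])
s=least_squares(f,[660,-23,335,0]);print(s.x,s.fun.round(1))
print('seat px',proj(c,s.x[:3]))
pk=(281,128)
P=onz(c,pk,273.6+82.4);print('peak',P)
E
python3 hookfit.py
```

```text
[ 6.56189842e+02 -2.67356676e+01  3.33891040e+02  1.39513921e-02] [-0.5  0.9 -0.9 -2.9  1.4  1.6 -0.6  0.1]
seat px [154.37053864 159.05441462]
peak [604.61339504 -26.80080365 356.        ]
```

```bash
cat >> hookfit.py <<'E'
f1=onz(c,(291.8,244.5),292.5);f2=onz(c,(269.5,286),292.5);d=f1-f2
print('stirrup yaxis',np.degrees(np.arctan2(d[1],d[0])),np.linalg.norm(d),(f1+f2)/2)
show()
r,p=pose();rows(r,p+[51.6,0,0],n=4,op=-1)
E
python3 hookfit.py
```

```text
[ 6.56189842e+02 -2.67356676e+01  3.33891040e+02  1.39513921e-02] [-0.5  0.9 -0.9 -2.9  1.4  1.6 -0.6  0.1]
seat px [154.37053864 159.05441462]
peak [604.61339504 -26.80080365 356.        ]
stirrup yaxis -96.02682439969145 23.67458819891095 [603.4762118  -23.32852823 292.5       ]
t 13.5 tcp [559.8 107.  339.7] grasp [603.3 -26.7 274.5] toolx [ 0.128 -0.401  0.907] toolz [ 0.281 -0.863 -0.421] q [-0.715  0.626  0.323  2.075  1.14   1.088  2.125] F [ 0.6 -0.4 -0.6] gap 0.416
n 4
[[0.0, 0.0, 0.0, 0.17, -1.23, 0.36, -1.0], [0.0, 0.0, 0.0, 0.17, -1.23, 0.36, -1.0], [0.0, 0.0, 0.0, 0.17, -1.23, 0.36, -1.0], [0.0, 0.0, 0.0, 0.17, -1.23, 0.36, -1.0]]
```

Emit:
carry_out:
  steps:
    - [[0, 0, 0, 0.2, -1.2, 0.4, -1], [0, 0, 0, 0.15, -1.2, 0.35, -1], [0, 0, 0, 0.1, -0.8, 0.2, -1], [0, 0, 0, 0, 0, 0, -1], [0, 0, 0, 0, 0, 0, -1]]

```text
clock: 14.0
tcp_pos: [594.6, 108.6, 340.3]
eef_rot: [0.314, 0.682, -0.496, 0.436]
ft_force: [-0.4, 0.3, -1.0]
finger_gap: 0.417
```

```bash
python3 - <<'E'
from plan import *
import pickle
show();st=status.state();pickle.dump(st,open('st6.pkl','wb'))
w=capture('wrist');np.save('w8.npy',w)
crop(w,200,50,330,180,6,'pics/w8.png')
E
```

```text
t 14.0 tcp [594.6 108.6 340.3] grasp [638.5 -24.9 274.9] toolx [ 0.127 -0.403  0.907] toolz [ 0.283 -0.861 -0.422] q [-0.687  0.653  0.325  2.002  1.135  1.086  2.174] F [-0.4  0.3 -1. ] gap 0.417
```

View pics/w8.png

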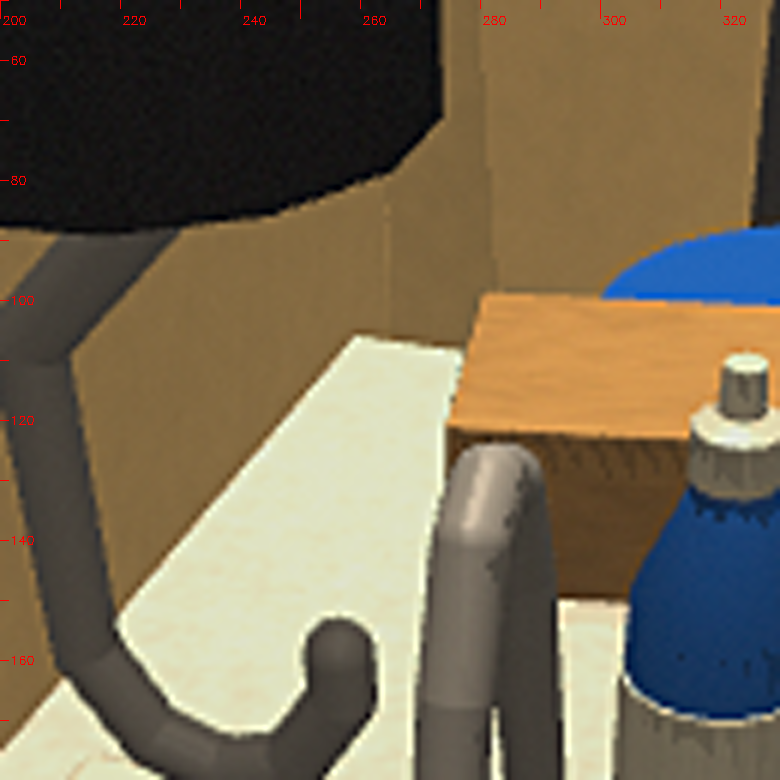

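```bash
sed -e "s/st5/st6/; s/^obs=.*/obs=[((8,26),(205.5,109)),((8,8),(214,160.5)),((-8,10),(256,158))]/; s/pk=.*/pk=(282,129)/; s/273.6/274.9/" hookfit.py | sed '/^f1=/,$d' > hf2.py; cat >> hf2.py <<'E'
show()
r,p=pose();dx=s.x[0]-P[0];print(s.x[:3]-P);rows(r,p+[dx,0,0],n=2,op=-1)
E
python3 hf2.py
```

```text
[ 6.55684453e+02 -2.70741052e+01  3.33537295e+02  7.24743978e-02] [-0.9  0.7 -0.1 -2.4  1.1  1.5 -0.7  1.2]
seat px [237.79934912 179.22843729]
peak [638.3724524  -26.27781719 357.3       ]
t 14.05 tcp [594.2 108.7 340.3] grasp [638.1 -24.8 274.8] toolx [ 0.128 -0.402  0.907] toolz [ 0.283 -0.861 -0.422] q [-0.687  0.653  0.325  2.002  1.135  1.086  2.174] F [ 0.2  0.4 -2. ] gap 0.419
[ 17.3120007   -0.79628802 -23.76270512]
n 2
[[0.0, 0.0, 0.0, 0.11, -0.82, 0.24, -1.0], [0.0, 0.0, 0.0, 0.11, -0.82, 0.24, -1.0]]
```

Emit:
carry_out:
  steps:
    - [[0, 0, 0, -0.1, -0.8, 0.3, -1], [0, 0, 0, 0, -0.85, 0.25, -1], [0, 0, 0, 0, 0, 0, -1], [0, 0, 0, 0, 0, 0, -1]]

```text
clock: 14.45
tcp_pos: [611.7, 109.5, 337.1]
eef_rot: [0.314, 0.682, -0.496, 0.436]
ft_force: [0.4, 0.1, -1.4]
finger_gap: 0.412
```

```bash
python3 - <<'E'
from plan import *
import pickle
show();st=status.state();pickle.dump(st,open('st7.pkl','wb'))
w=capture('wrist');np.save('w9.npy',w)
crop(w,220,50,350,190,5.5,'pics/w9.png')
r,p=pose();rows(r,p+[0,0,-18],n=3,op=-1)
E
```

```text
t 14.45 tcp [611.7 109.5 337.1] grasp [655.6 -24.  271.7] toolx [ 0.127 -0.402  0.907] toolz [ 0.283 -0.861 -0.422] q [-0.674  0.673  0.326  1.966  1.132  1.084  2.193] F [ 0.4  0.1 -1.4] gap 0.412
n 3
[[0.0, 0.0, 0.0, -0.54, 0.0, 0.25, -1.0], [0.0, 0.0, 0.0, -0.54, 0.0, 0.25, -1.0], [0.0, 0.0, 0.0, -0.54, 0.0, 0.25, -1.0]]
```

View pics/w9.png

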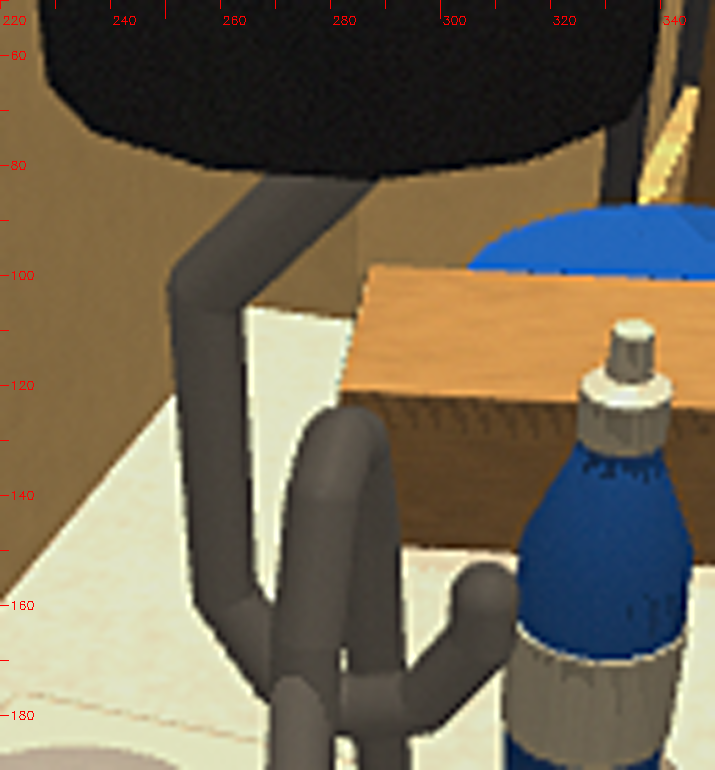

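Emit:
carry_out:
  steps:
    - [[0, 0, 0, -0.5, 0, 0.25, -1], [0, 0, 0, -0.5, 0, 0.25, -1], [0, 0, 0, -0.5, 0, 0.2, -1], [0, 0, 0, -0.3, 0, 0.15, -1], [0, 0, 0, 0, 0, 0, -1]]

```text
clock: 15.0
tcp_pos: [611.4, 109.1, 316.8]
eef_rot: [0.315, 0.682, -0.496, 0.436]
ft_force: [-0.3, -2.2, 1.0]
finger_gap: 0.42
```

```bash
python3 - <<'E'
from plan import *
import pickle
show()
w=capture('wrist');np.save('w10.npy',w)
crop(w,220,50,350,190,5.5,'pics/w10.png')
E
```

```text
t 15.0 tcp [611.4 109.1 316.8] grasp [655.2 -24.4 251.5] toolx [ 0.128 -0.401  0.907] toolz [ 0.283 -0.862 -0.421] q [-0.672  0.705  0.324  1.973  1.141  1.066  2.157] F [-0.3 -2.2  1. ] gap 0.42
```

View pics/w10.png

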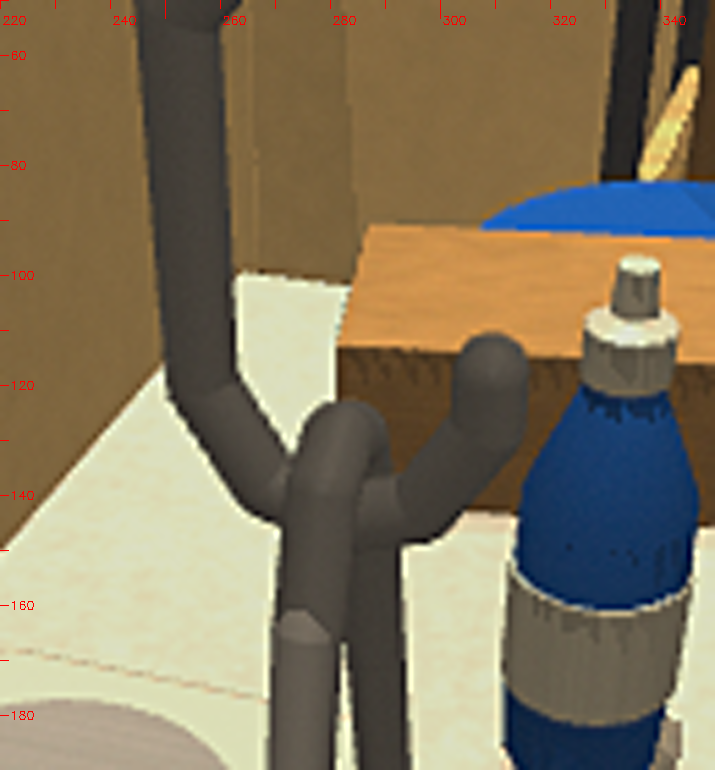

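Emit:
carry_out:
  steps:
    - [[0, 0, 0, 0, 0, 0, -0.05], [0, 0, 0, 0, 0, 0, 0.05], [0, 0, 0, 0, 0, 0, 0.2], [0, 0, 0, 0, 0, 0, 0.35], [0, 0, 0, 0, 0, 0, 0.5]]

```text
clock: 15.55
tcp_pos: [611.6, 109.6, 317.4]
eef_rot: [0.314, 0.682, -0.496, 0.436]
ft_force: [0.5, -0.2, -0.8]
finger_gap: 0.749
```

```bash
python3 - <<'E'
from plan import *
show()
w=capture('wrist')
crop(w,130,50,430,380,1.8,'pics/w11.png')
E
```

```text
t 15.55 tcp [611.6 109.6 317.4] grasp [655.6 -23.8 252. ] toolx [ 0.128 -0.403  0.906] toolz [ 0.284 -0.861 -0.422] q [-0.672  0.703  0.323  1.973  1.141  1.066  2.158] F [ 0.5 -0.2 -0.8] gap 0.749
```

View pics/w11.png

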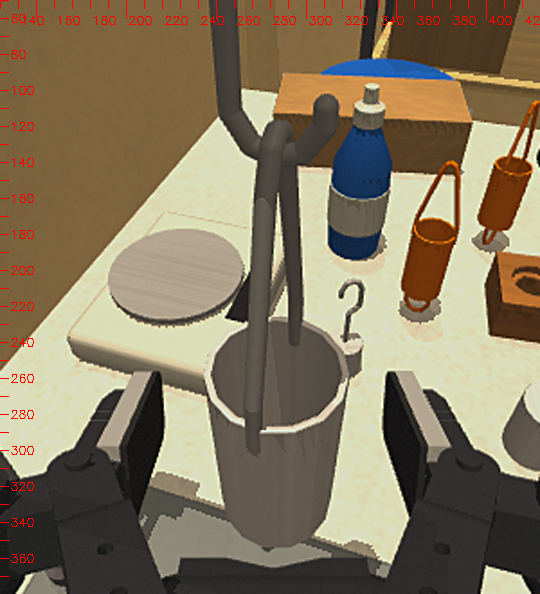

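Emit:
carry_out:
  steps:
    - [[0, 0, 0, 0, 0, -1.5, 0.5], [0, 0, 0, 0, 0, -3, 0.5], [0, 0, 0, 0, 0, -4, 0.5], [0, 0, 0, 0, 0, -4, 0.5]]

```text
clock: 16.0
tcp_pos: [575.3, 218.8, 371.0]
eef_rot: [0.314, 0.682, -0.496, 0.436]
ft_force: [1.0, 1.6, 0.3]
finger_gap: 0.753
```

```bash
python3 - <<'E'
from sim import *
show()
q0=status.state()['joint_pos']
for yaw,p in ((-72,60),(-30,60),(0,60),(0,45),(30,45),(-40,45)):
    Rt=toolR(yaw,p); 
    # want camera look at plug (532,192,80): camera look dir ; place grasp point 80 above/before plug
    g=np.array([532,192,100])-(155+110)*Rt.as_matrix()[:,2]+40*Rt.as_matrix()[:,0]*0
    print(yaw,p,g.round());sim(q0,[(Rt,g)])
s=capture('scene');t=capture('top')
crop(s,300,60,400,260,3,'pics/s9.png');crop(t,180,100,340,260,4.5,'pics/t9.png')
E
```

```text
t 16.0 tcp [575.3 218.8 371. ] grasp [619.2  85.3 305.5] toolx [ 0.13 -0.4   0.91] toolz [ 0.28 -0.86 -0.42] q [-0.82  0.63  0.27  1.91  0.99  1.26  2.24] F [1.  1.6 0.3] gap 0.753
-72 60 [491. 318. 329.]
5 [491. 318. 329.] [-0.77  0.56  0.01  1.95  0.58  0.95  2.28] err 0.000 dq 0.08
-30 60 [417. 258. 329.]
7 [417. 258. 329.] [-0.77  0.42 -0.02  2.26  1.08  0.59  2.45] err 0.000 dq 0.10
0 60 [400. 192. 329.]
10 [400. 192. 329.] [-0.62  0.35 -0.02  2.43  1.78  0.32  2.35] err 0.000 dq 0.14
0 45 [345. 192. 287.]
10 [345. 192. 287.] [ 0.09  0.8  -1.27  2.51  1.8   1.35  2.25] err 0.268 dq 1.29
30 45 [370.  98. 287.]
13 [370.  98. 287.] [ 0.59  0.76 -1.27  2.51  2.21  0.67  2.84] err 0.454 dq 1.21
-40 45 [388. 312. 287.]
5 [388. 312. 287.] [-0.99  0.57  0.03  2.24  1.17  0.85  2.02] err 0.000 dq 0.08
```

View pics/t9.png

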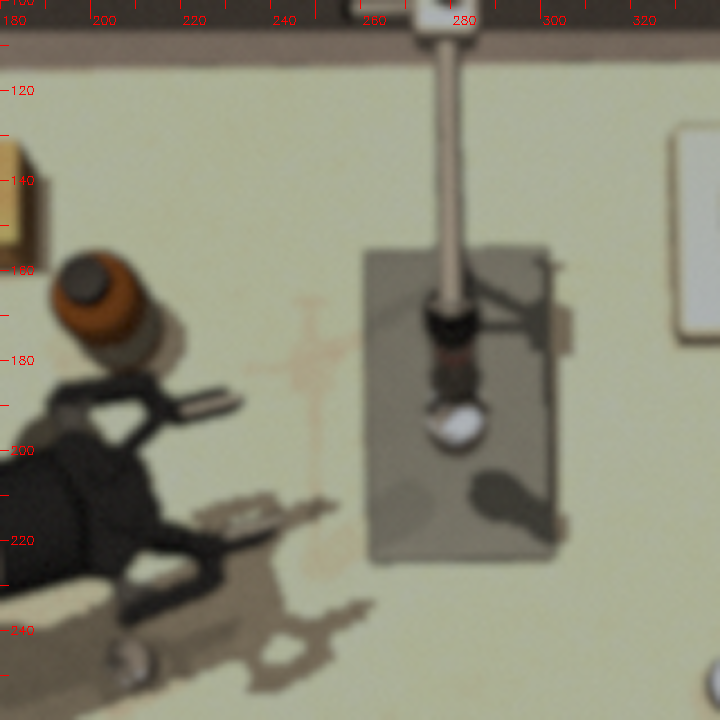

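```bash
python3 - <<'E'
from sim import *
T=cam('top');S=cam('scene')
f=1/1.4196
for n,p,z in [('cup',(283,291),95),('tinTL',(191,341),35),('tinTR',(230,335),35),('tinBR',(241,391),35),('tinBL',(204,400),35),('funnel spout',(371,394),98),('brown cap',(287,233),170),('soda cap',(190,263),215)]:
    print(n,onz(T,(p[0]*f,p[1]*f),z).round())
for n,p,z in [('cup',(531,371),95),('tin far',(570,292),35)]:print(n,onz(S,(p[0]*f,p[1]*f),z).round())
Rt=toolR(-45,60); g=np.array([532,192,120])-(155+80)*Rt.as_matrix()[:,2];print(g)
sim(status.state()['joint_pos'],[(Rt,g)])
rows(Rt,g,op=.5)
E
```

```text
cup [648. 211.  95.]
tinTL [552. 414.  35.]
tinTR [564. 332.  35.]
tinBR [446. 307.  35.]
tinBL [428. 384.  35.]
funnel spout [436.  32.  98.]
brown cap [752. 192. 170.]
soda cap [686. 368. 215.]
cup [662. 227.  95.]
tin far [436. 369.  35.]
[448.91 275.09 323.52]
6 [449. 275. 324.] [-0.75  0.48 -0.02  2.16  0.89  0.71  2.41] err 0.000 dq 0.10
n 6
[[3.21, -5.69, -3.07, -1.34, 1.73, -0.99, 0.5], [3.21, -5.69, -3.07, -1.53, 1.6, -0.94, 0.5], [3.21, -5.69, -3.07, -1.7, 1.46, -0.86, 0.5], [3.21, -5.69, -3.07, -1.85, 1.32, -0.76, 0.5], [3.21, -5.69, -3.07, -1.99, 1.18, -0.64, 0.5]]
[[3.21, -5.69, -3.07, -2.11, 1.04, -0.5, 0.5]]
```

Emit:
carry_out:
  steps:
    - [[3.2, -5.7, -3.1, -1.3, 1.7, -1, 0.5], [3.2, -5.7, -3.1, -1.5, 1.6, -0.9, 0.5], [3.2, -5.7, -3.1, -1.7, 1.5, -0.9, 0.5], [3.2, -5.7, -3.1, -1.9, 1.3, -0.8, 0.5], [3.2, -5.7, -3.1, -2, 1.2, -0.6, 0.5]]

```text
clock: 16.6
tcp_pos: [469.9, 260.5, 330.3]
eef_rot: [0.14, 0.865, -0.396, 0.273]
ft_force: [0.3, 0.1, -1.0]
finger_gap: 0.752
```

Emit:
carry_out:
  steps:
    - [[3.2, -5.7, -3.1, -2.1, 1, -0.5, 0.5], [0, 0, 0, 0, 0, 0, 0.5], [0, 0, 0, 0, 0, 0, 0.5]]

```text
clock: 16.9
tcp_pos: [450.5, 268.2, 322.5]
eef_rot: [0.105, 0.89, -0.373, 0.239]
ft_force: [0.3, -0.6, -0.3]
finger_gap: 0.751
```

```bash
python3 - <<'E'
from plan import *
import pickle
show();st=status.state();pickle.dump(st,open('st8.pkl','wb'))
w=capture('wrist');np.save('w12.npy',w)
crop(w,0,0,560,420,1.4,'pics/w12.png')
print(proj(cam('wrist',st),[532,192,65]))
E
```

```text
t 16.9 tcp [450.5 268.2 322.5] grasp [504.2 211.5 188.6] toolx [ 0.608 -0.614  0.503] toolz [ 0.346 -0.365 -0.864] q [-0.747  0.482 -0.011  2.16   0.889  0.712  2.413] F [ 0.3 -0.6 -0.3] gap 0.751
[273.65502822 238.20993763]
```

View pics/w12.png

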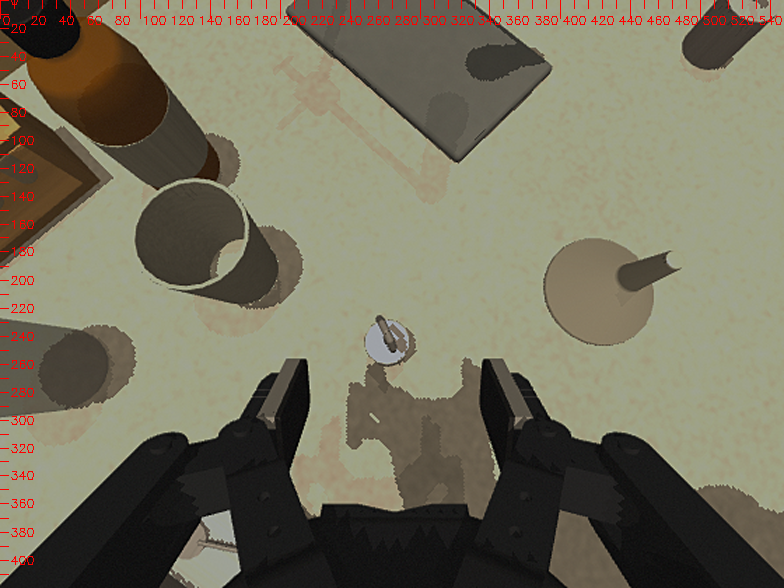

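```bash
python3 - <<'E'
from plan import *
w=np.load('w12.npy');crop(w,250,215,306,271,13,'pics/w12c.png')
E
```

View pics/w12c.png

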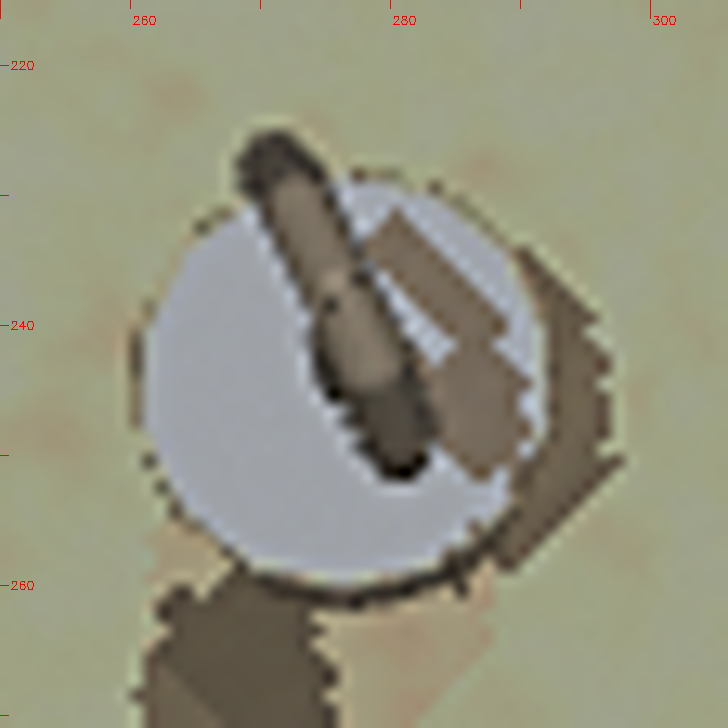

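```bash
cat > plugfit.py <<'E'
from plan import *
import pickle
st=pickle.load(open('st8.pkl','rb'));c=cam('wrist',st)
b=onz(c,(277,243.8),65);print('plug',b)
def H(yaw,b):
    u=np.array([np.cos(yaw),np.sin(yaw),0])
    return [(n,proj(c,np.array([b[0],b[1],32.5+z])+u*x).round(1)) for n,x,z in [('stem',0,65.5),('bend',-8,72),('up',-8,92.5),('crown',0,100.5),('down',8,92.5),('tip',8,85)]]
for d in range(-180,180,20):
    print(d,*[f"{n}{p}" for n,p in H(np.radians(d),b)])
E
python3 plugfit.py
```

```text
plug [526.27041968 193.480991    65.        ]
-180 stem[276.8 240.8] bend[269.4 232.9] up[268.6 229.8] crown[276.5 236.5] down[284.6 245.5] tip[284.4 246.2]
-160 stem[276.8 240.8] bend[267.4 235.8] up[266.3 233. ] crown[276.5 236.5] down[286.8 242.3] tip[286.5 243.1]
-140 stem[276.8 240.8] bend[266.5 239.3] up[265.3 236.7] crown[276.5 236.5] down[287.8 238.5] tip[287.5 239.4]
-120 stem[276.8 240.8] bend[266.8 242.9] up[265.7 240.6] crown[276.5 236.5] down[287.4 234.6] tip[287.1 235.6]
-100 stem[276.8 240.8] bend[268.3 246.1] up[267.3 244.2] crown[276.5 236.5] down[285.7 231.1] tip[285.4 232.2]
-80 stem[276.8 240.8] bend[270.9 248.6] up[270.1 247. ] crown[276.5 236.5] down[282.9 228.4] tip[282.7 229.6]
-60 stem[276.8 240.8] bend[274.1 250.1] up[273.7 248.6] crown[276.5 236.5] down[279.3 226.8] tip[279.3 228.1]
-40 stem[276.8 240.8] bend[277.7 250.4] up[277.6 248.9] crown[276.5 236.5] down[275.5 226.5] tip[275.6 227.8]
-20 stem[276.8 240.8] bend[281.2 249.4] up[281.4 247.8] crown[276.5 236.5] down[271.7 227.5] tip[272.  228.8]
0 stem[276.8 240.8] bend[284.1 247.3] up[284.6 245.5] crown
[... 224 characters left out ...]
 236.5] down[265.3 236.7] tip[265.8 237.7]
60 stem[276.8 240.8] bend[286.6 237.3] up[287.4 234.6] crown[276.5 236.5] down[265.7 240.6] tip[266.1 241.5]
80 stem[276.8 240.8] bend[285.1 234.1] up[285.7 231.1] crown[276.5 236.5] down[267.3 244.2] tip[267.7 244.9]
100 stem[276.8 240.8] bend[282.5 231.6] up[282.9 228.4] crown[276.5 236.5] down[270.1 247. ] tip[270.4 247.6]
120 stem[276.8 240.8] bend[279.3 230.2] up[279.3 226.8] crown[276.5 236.5] down[273.7 248.6] tip[273.9 249.2]
140 stem[276.8 240.8] bend[275.7 229.9] up[275.5 226.5] crown[276.5 236.5] down[277.6 248.9] tip[277.7 249.5]
160 stem[276.8 240.8] bend[272.3 230.8] up[271.7 227.5] crown[276.5 236.5] down[281.4 247.8] tip[281.3 248.5]
```

```bash
python3 - <<'E'
from sim import *
q0=status.state()['joint_pos']
for yaw in(-40,-55,-70):
    print(yaw);Rt=toolR(yaw,25); B=155*Rt.as_matrix()[:,2]; g=np.array([527,192.5,42])-B
    Rh=toolR(yaw+20,25); h=np.array([656,-27,105])-155*Rh.as_matrix()[:,2]
    sim(q0,[(Rt,g+[0,0,120]),(Rt,g),(Rt,g+[0,0,150]),(Rh,h+[-50,0,60]),(Rh,h+[-50,0,0]),(Rh,h),(Rh,h+[0,0,-30])])
E
```

```text
-40
5 [419. 283. 228.] [-1.06  0.78  0.17  2.27  1.44  1.02  1.7 ] err 0.000 dq 0.18
3 [419. 283. 108.] [-1.04  1.02  0.15  2.23  1.54  1.    1.46] err 0.000 dq 0.09
4 [419. 283. 258.] [-1.06  0.71  0.18  2.27  1.41  1.04  1.77] err 0.000 dq 0.09
6 [474.  21. 231.] [ 0.22  0.86 -0.71  2.51  2.4   1.54  1.92] err 0.000 dq 0.49
2 [474.  21. 171.] [ 0.19  1.02 -0.65  2.5   2.47  1.66  1.87] err 0.000 dq 0.08
2 [524.  21. 171.] [ 0.22  0.99 -0.64  2.39  2.5   1.54  1.94] err 0.000 dq 0.06
1 [524.  21. 141.] [ 0.21  1.06 -0.62  2.38  2.53  1.58  1.92] err 0.000 dq 0.07
-55
5 [446. 308. 228.] [-1.05  0.8   0.2   2.12  1.12  1.08  1.87] err 0.000 dq 0.16
3 [446. 308. 108.] [-1.05  1.02  0.19  2.09  1.18  1.    1.68] err 0.000 dq 0.07
4 [446. 308. 258.] [-1.05  0.75  0.2   2.12  1.11  1.11  1.92] err 0.000 dq 0.07
6 [491.  54. 231.] [-0.6   0.78  0.25  2.44  2.19  1.02  1.41] err 0.000 dq 0.20
2 [491.  54. 171.] [-0.58  0.92  0.21  2.43  2.23  1.1   1.29] err 0.000 dq 0.07
2 [541.  54. 171.] [-0.55  0.91  0.24  2.33  2.23  1.02  1.37] err 0.000 dq 0.05
1 [541.  54. 141.] [-0.54  0.97  0.23  2.31  2.24  1.06  1.33] err 0.000 dq 0.06
-70
6 [479. 325. 228.] [-1.    0.84  0.2   1.97  0.87  1.21  1.97] err 0.000 dq 0.12
3 [479. 325. 108.] [-1.    1.04  0.19  1.94  0.89  1.1   1.83] err 0.000 dq 0.07
4 [479. 325. 258.] [-1.01  0.79  0.21  1.97  0.87  1.24  2.01] err 0.000 dq 0.06
6 [516.  81. 231.] [-0.71  0.79  0.32  2.31  1.77  0.9   1.59] err 0.000 dq 0.20
2 [516.  81. 171.] [-0.68  0.92  0.28  2.3   1.83  0.93  1.45] err 0.000 dq 0.07
2 [566.  81. 171.] [-0.65  0.92  0.31  2.2   1.81  0.89  1.56] err 0.000 dq 0.05
1 [566.  81. 141.] [-0.64  0.98  0.29  2.19  1.83  0.9   1.5 ] err 0.000 dq 0.06
```

```bash
python3 - <<'E'
from sim import *
show()
Rt=toolR(-67,25); B=155*Rt.as_matrix()[:,2]; g=np.array([526.5,192.5,152])-B
rows(Rt,g,op=.5)
E
```

```text
t 16.95 tcp [451.1 268.3 322.5] grasp [504.8 211.6 188.6] toolx [ 0.61 -0.61  0.5 ] toolz [ 0.35 -0.36 -0.86] q [-0.75  0.48 -0.01  2.16  0.89  0.71  2.41] F [-0.4 -0.6 -0.5] gap 0.753
n 5
[[-3.14, 6.85, 3.0, -1.47, -1.06, 1.57, 0.5], [-3.14, 6.85, 3.0, -1.7, -1.06, 1.32, 0.5], [-3.14, 6.85, 3.0, -1.89, -1.03, 1.05, 0.5], [-3.14, 6.85, 3.0, -2.05, -0.97, 0.75, 0.5], [-3.14, 6.85, 3.0, -2.17, -0.9, 0.45, 0.5]]
```

Emit:
carry_out:
  steps:
    - [[-3.1, 6.8, 3, -1.5, -1.1, 1.6, 0.5], [-3.1, 6.8, 3, -1.7, -1.1, 1.3, 0.5], [-3.1, 6.8, 3, -1.9, -1, 1.1, 0.5], [-3.1, 6.9, 3, -2, -1, 0.8, 0.5], [-3.1, 6.9, 3, -2.2, -0.9, 0.4, 0.5]]

```text
clock: 17.45
tcp_pos: [472.5, 323.7, 216.0]
eef_rot: [0.296, 0.702, -0.466, 0.45]
ft_force: [0.6, -0.9, -0.8]
finger_gap: 0.751
```

Emit:
carry_out:
  steps:
    - [[0, 0, 0, 0, 0, 0, 0.5], [0, 0, 0, 0, 0, 0, 0.5]]

```text
clock: 17.65
tcp_pos: [471.9, 322.8, 216.2]
eef_rot: [0.295, 0.705, -0.464, 0.448]
ft_force: [-0.2, 0.0, 0.2]
finger_gap: 0.748
```

```bash
python3 - <<'E'
from plan import *
import pickle
show();st=status.state();pickle.dump(st,open('st9.pkl','wb'))
w=capture('wrist');np.save('w13.npy',w)
crop(w,150,200,410,400,3,'pics/w13.png')
E
```

```text
t 17.65 tcp [471.9 322.8 216.2] grasp [527.3 193.8 150.4] toolx [ 0.168 -0.39   0.905] toolz [ 0.357 -0.832 -0.425] q [-1.014  0.846  0.202  2.     0.922  1.168  1.941] F [-0.2  0.   0.2] gap 0.748
```

View pics/w13.png

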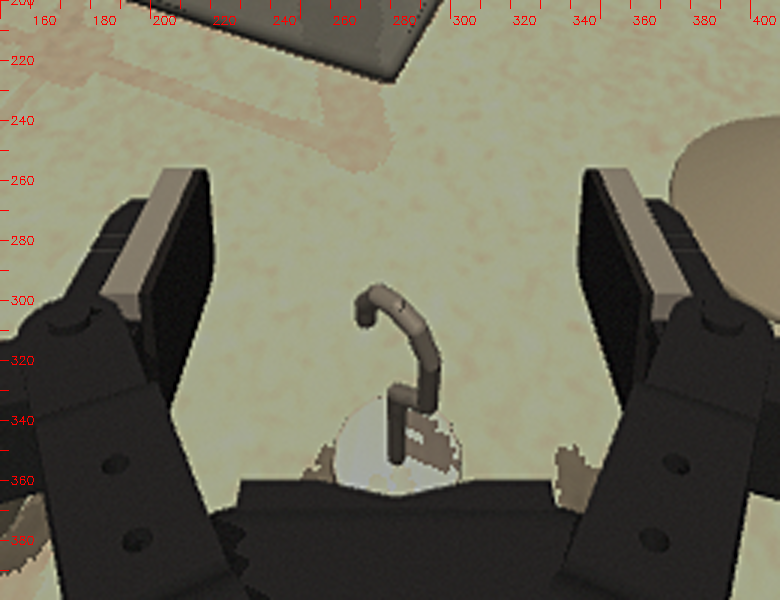

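```bash
python3 - <<'E'
from plan import *
import pickle
w=np.load('w13.npy');crop(w,255,285,310,365,9.5,'pics/w13c.png')
st=pickle.load(open('st9.pkl','rb'));c=cam('wrist',st)
def pt(X,x,z):return np.array([X[0]+x*np.cos(X[2]),X[1]+x*np.sin(X[2]),32.5+z+X[3]])
b=[526.5,193,np.radians(-20),0]
for n,x,z in [('base',0,32.5),('stemtop',0,65.5),('bend',-8,68),('up',-8,92.5),('crown',0,100.5),('down',8,92.5),('tip',8,84.5)]: print(n,proj(c,pt(b,x,z)).round(1))
E
```

```text
base [282.9 350.6]
stemtop [283.2 329.7]
bend [293.1 337.1]
up [294.4 318. ]
crown [283.5 300.9]
down [272.9 299. ]
tip [273.1 306. ]
```

View pics/w13c.png

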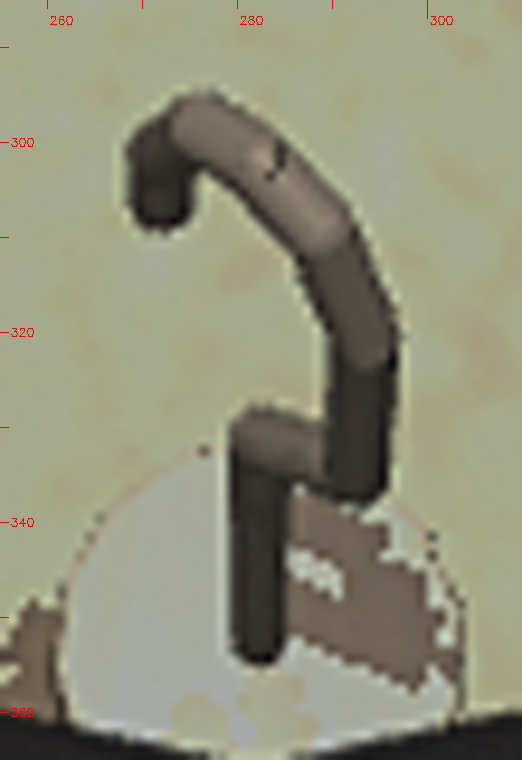

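```bash
python3 - <<'E'
from plan import *
import pickle
from scipy.optimize import least_squares
st=pickle.load(open('st9.pkl','rb'));c=cam('wrist',st)
def pt(X,x,z):return np.array([X[0]+x*np.cos(X[2]),X[1]+x*np.sin(X[2]),32.5+z])
obs=[((0,32.5),(282.3,352.5)),((0,65.5),(282.5,331)),((-8,66),(292.7,335.5)),((-8,92.5),(294,321.5)),((0,100.5),(283.5,302.5)),((8,92.5),(273,299)),((8,86),(271.8,306.5))]
f=lambda X:np.concatenate([proj(c,pt(X,*a))-b for a,b in obs])
s=least_squares(f,[526,193,-.35],x_scale=[1,1,.02]);print(s.x[:2],np.degrees(s.x[2]),s.fun.round(1))
show()
Rt=toolR(-67,25); g=np.array([s.x[0],s.x[1],43])-155*Rt.as_matrix()[:,2]
rows(Rt,g,op=.5,maxs=30)
E
```

```text
[526.48595946 193.66684479] -18.833958303429014 [ 0.3 -1.   0.2 -0.3  0.1  3.9  0.2 -2.6 -0.5 -0.5 -0.8  1.2  0.6 -0.6]
t 17.7 tcp [472.  321.9 217.5] grasp [527.3 192.9 151.5] toolx [ 0.167 -0.391  0.905] toolz [ 0.357 -0.832 -0.425] q [-1.013  0.844  0.203  2.002  0.921  1.168  1.941] F [ 0.2 -0.8 -0.7] gap 0.751
n 4
[[-0.05, 0.04, 0.01, -2.48, 0.0, 1.13, 0.5], [-0.05, 0.04, 0.01, -2.48, 0.0, 1.13, 0.5], [-0.05, 0.04, 0.01, -2.48, -0.0, 1.13, 0.5], [-0.05, 0.04, 0.01, -2.48, -0.0, 1.13, 0.5]]
```

Emit:
carry_out:
  steps:
    - [[0, 0, 0, -2.5, 0, 1.1, 0.5], [0, 0, 0, -2.5, 0, 1.1, 0.5], [0, 0, 0, -2.5, 0, 1.1, 0.5], [0, 0, 0, -2.5, 0, 1.15, 0.5], [0, 0, 0, 0, 0, 0, 0.3]]

```text
clock: 18.2
tcp_pos: [470.5, 323.7, 106.8]
eef_rot: [0.296, 0.705, -0.465, 0.446]
ft_force: [-0.5, -0.4, 0.6]
finger_gap: 0.648
```

Emit:
carry_out:
  steps:
    - [[0, 0, 0, 0, 0, 0, 0.1]]

```text
clock: 18.3
tcp_pos: [471.3, 323.8, 109.2]
eef_rot: [0.295, 0.704, -0.466, 0.448]
ft_force: [0.2, -0.2, -0.1]
finger_gap: 0.55
```

```bash
python3 - <<'E'
from plan import *
show()
w=capture('wrist')
crop(w,150,150,410,350,3,'pics/w14.png')
E
```

```text
t 18.3 tcp [471.3 323.8 109.2] grasp [526.5 194.8  43.3] toolx [ 0.166 -0.391  0.905] toolz [ 0.356 -0.832 -0.425] q [-1.009  1.03   0.19   1.969  0.944  1.076  1.809] F [ 0.2 -0.2 -0.1] gap 0.55
```

View pics/w14.png

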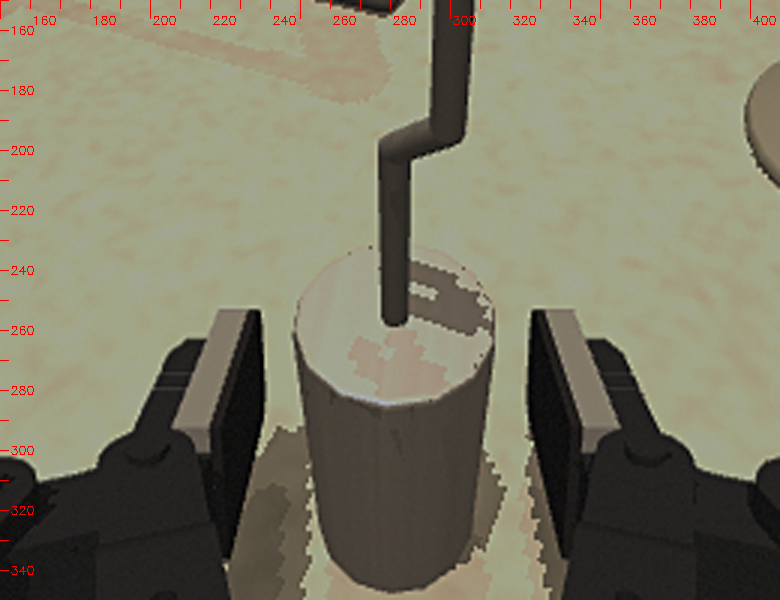

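Emit:
carry_out:
  steps:
    - [[0, 0, 0, 0, 0, 0, -0.3], [0, 0, 0, 0, 0, 0, -1], [0, 0, 0, 0, 0, 0, -1], [0, 0, 0, 0, 0, 0, -1], [0, 0, 0, 0, 0, 0, -1]]
  grip_force: 50

```text
clock: 18.85
tcp_pos: [471.0, 324.8, 108.7]
eef_rot: [0.295, 0.704, -0.465, 0.449]
ft_force: [-1.5, 2.6, 7.1]
finger_gap: 0.329
```

```bash
python3 - <<'E'
from sim import *
show()
r,p=pose()
rows(r,p+[0,0,150],op=-1,maxs=38)
B=lambda Rt:155*Rt.as_matrix()[:,2]
Rh=toolR(-48,25); h=np.array([656-50,-27,107])-B(Rh)
sim(status.state()['joint_pos'],[(r,p+[0,0,150]),(Rh,h+[0,0,60]),(Rh,h)])
E
```

```text
t 18.85 tcp [471.  324.8 108.7] grasp [526.4 195.7  43.3] toolx [ 0.17 -0.39  0.91] toolz [ 0.36 -0.83 -0.42] q [-1.01  1.03  0.19  1.97  0.94  1.08  1.81] F [-1.5  2.6  7.1] gap 0.329
n 4
[[0.0, 0.0, 0.0, 3.4, -0.01, -1.58, -1.0], [0.0, 0.0, 0.0, 3.4, -0.01, -1.58, -1.0], [0.0, 0.0, 0.0, 3.4, -0.01, -1.58, -1.0], [0.0, 0.0, 0.0, 3.4, -0.01, -1.58, -1.0]]
4 [471. 325. 259.] [-1.02  0.78  0.21  2.    0.91  1.22  2.  ] err 0.000 dq 0.06
6 [512.  77. 233.] [-0.7   0.78  0.31  2.33  1.83  0.91  1.57] err 0.000 dq 0.19
2 [512.  77. 173.] [-0.67  0.91  0.27  2.32  1.88  0.95  1.43] err 0.000 dq 0.07
```

Emit:
carry_out:
  steps:
    - [[0, 0, 0, 0.9, 0, -0.4, -1], [0, 0, 0, 2.7, 0, -1.3, -1], [0, 0, 0, 3.4, 0, -1.6, -1], [0, 0, 0, 3.4, 0, -1.6, -1], [0, 0, 0, 1.8, 0, -0.8, -1]]

```text
clock: 19.35
tcp_pos: [471.0, 324.3, 244.7]
eef_rot: [0.294, 0.705, -0.466, 0.447]
ft_force: [0.8, -0.9, -1.5]
finger_gap: 0.333
```

```bash
python3 - <<'E'
from sim import *
show()
w=capture('wrist');crop(w,150,0,410,350,1.7,'pics/w15.png')
B=lambda Rt:155*Rt.as_matrix()[:,2]
Rh=toolR(-48,25); h=np.array([656-55,-27,112])-B(Rh)
rows(Rh,h+[0,0,60],op=-1,maxs=35)
E
```

```text
t 19.35 tcp [471.  324.3 244.7] grasp [526.3 195.5 178.5] toolx [ 0.17 -0.39  0.9 ] toolz [ 0.36 -0.83 -0.43] q [-1.02  0.8   0.2   2.    0.91  1.2   1.98] F [ 0.8 -0.9 -1.5] gap 0.333
n 8
[[2.12, 0.02, -1.04, 1.18, 0.8, 2.77, -1.0], [2.12, 0.02, -1.04, 1.17, 0.93, 2.74, -1.0], [2.12, 0.02, -1.04, 1.15, 1.05, 2.7, -1.0], [2.12, 0.02, -1.04, 1.13, 1.17, 2.66, -1.0], [2.12, 0.02, -1.04, 1.1, 1.29, 2.62, -1.0]]
[[2.12, 0.02, -1.04, 1.08, 1.4, 2.57, -1.0], [2.12, 0.02, -1.04, 1.05, 1.52, 2.51, -1.0], [2.12, 0.02, -1.04, 1.02, 1.63, 2.46, -1.0]]
```

View pics/w15.png

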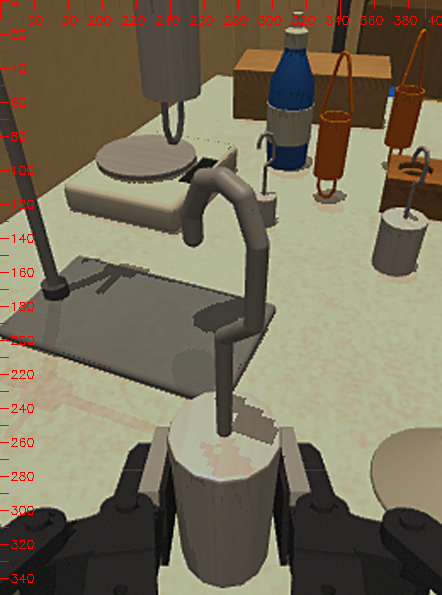

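```bash
python3 - <<'E'
from sim import *
B=lambda Rt:155*Rt.as_matrix()[:,2]
Rh=toolR(-48,25); h=np.array([568,-27,112])-B(Rh)
rows(Rh,h,op=-1,maxs=32)
sim(status.state()['joint_pos'],[(Rh,h)])
E
```

```text
n 9
[[1.88, 0.02, -0.92, 0.39, 1.06, 2.62, -1.0], [1.88, 0.02, -0.92, 0.37, 1.15, 2.58, -1.0], [1.88, 0.02, -0.92, 0.35, 1.24, 2.54, -1.0], [1.88, 0.02, -0.92, 0.33, 1.33, 2.5, -1.0], [1.88, 0.02, -0.92, 0.31, 1.41, 2.45, -1.0]]
[[1.88, 0.02, -0.92, 0.28, 1.5, 2.41, -1.0], [1.88, 0.02, -0.92, 0.26, 1.58, 2.36, -1.0], [1.88, 0.02, -0.92, 0.23, 1.66, 2.3, -1.0], [1.88, 0.02, -0.92, 0.2, 1.74, 2.25, -1.0]]
6 [474.  77. 178.] [-0.71  0.91  0.27  2.4   1.89  0.96  1.35] err 0.000 dq 0.20
```

Emit:
carry_out:
  steps:
    - [[1.9, 0, -0.9, 0.4, 1.1, 2.6, -1], [1.9, 0, -0.9, 0.4, 1.1, 2.6, -1], [1.9, 0, -0.9, 0.3, 1.2, 2.5, -1], [1.9, 0, -0.9, 0.3, 1.3, 2.5, -1], [1.9, 0, -0.9, 0.3, 1.4, 2.5, -1]]

```text
clock: 19.9
tcp_pos: [472.4, 187.1, 202.5]
eef_rot: [0.252, 0.746, -0.398, 0.472]
ft_force: [0.2, 0.3, -1.6]
finger_gap: 0.335
```

Emit:
carry_out:
  steps:
    - [[1.9, 0, -0.9, 0.3, 1.5, 2.4, -1], [1.9, 0, -0.9, 0.3, 1.6, 2.4, -1], [1.9, 0, -0.9, 0.2, 1.7, 2.3, -1], [1.8, 0, -0.9, 0.2, 1.7, 2.2, -1], [0, 0, 0, 0, 0, 0, -1]]

```text
clock: 20.4
tcp_pos: [472.2, 73.7, 172.2]
eef_rot: [0.222, 0.771, -0.344, 0.488]
ft_force: [-0.2, -0.2, -1.2]
finger_gap: 0.332
```

Emit:
carry_out:
  steps:
    - [[0, 0, 0, 0, 0, 0, -1]]

```text
clock: 20.5
tcp_pos: [473.5, 77.4, 172.1]
eef_rot: [0.219, 0.772, -0.343, 0.488]
ft_force: [-0.1, 0.1, -1.8]
finger_gap: 0.333
```

```bash
python3 - <<'E'
from plan import *
import pickle
show();st=status.state();pickle.dump(st,open('st10.pkl','wb'))
w=capture('wrist');np.save('w16.npy',w)
crop(w,100,0,460,300,2.2,'pics/w16.png')
E
```

```text
t 20.5 tcp [473.5  77.4 172.1] grasp [567.  -27.1 106. ] toolx [ 0.287 -0.316  0.904] toolz [ 0.603 -0.674 -0.427] q [-0.766  0.936  0.345  2.395  1.907  0.902  1.312] F [-0.1  0.1 -1.8] gap 0.333
```

View pics/w16.png

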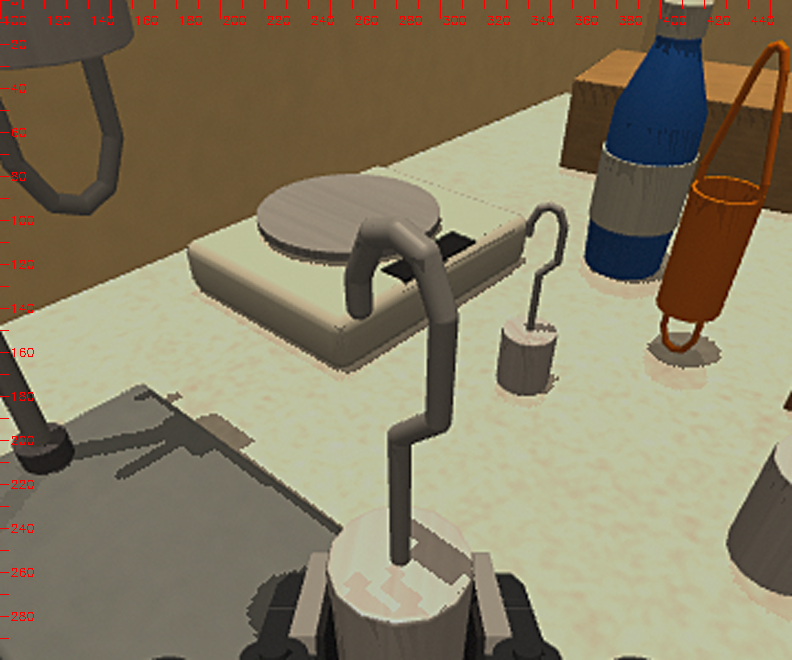

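```bash
python3 - <<'E'
from plan import *
import pickle
st=pickle.load(open('st10.pkl','rb'));c=cam('wrist',st)
w=np.load('w16.npy');crop(w,100,0,170,110,7,'pics/w16a.png');crop(w,250,90,320,270,3.3,'pics/w16b.png')
print('tip',onz(c,(262.7,145),179.7),'stem base',onz(c,(281.5,254),106-10.8+32.5))
print('loop',[onz(c,(134,94),z).round(1) for z in (170,173,176)])
E
```

```text
tip [576.35483529 -27.72949492 179.7       ] stem base [568.21327429 -28.10512424 127.7       ]
loop [array([667.2, -28.4, 170. ]), array([660. , -25.6, 173. ]), array([652.8, -22.8, 176. ])]
```

View pics/w16a.png

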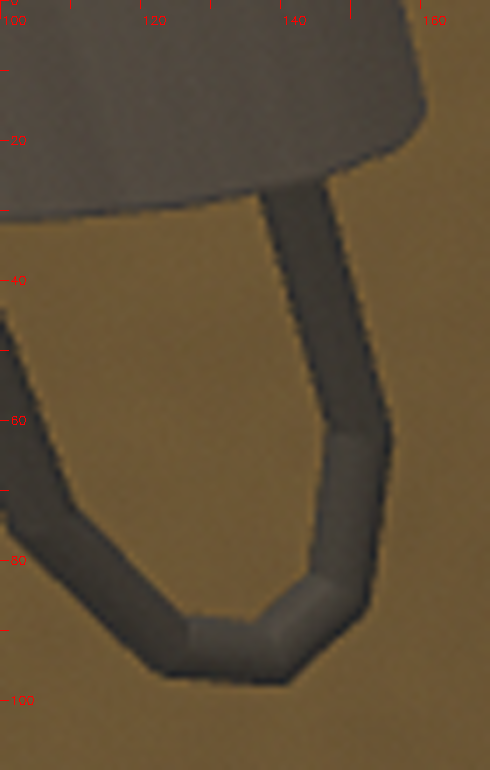

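View pics/w16b.png

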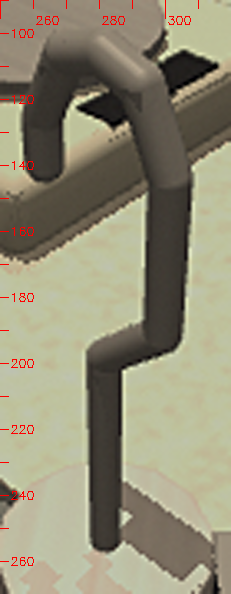

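```bash
python3 - <<'E'
from sim import *
show()
r,p=pose();rows(r,p+[46,1,1],n=4,op=-1)
sim(status.state()['joint_pos'],[(r,p+[46,1,1]),(r,p+[90,1,0]),(r,p+[90,1,-30])])
E
```

```text
t 20.55 tcp [473.9  78.5 172.2] grasp [567.7 -25.7 106. ] toolx [ 0.29 -0.32  0.9 ] toolz [ 0.6  -0.67 -0.43] q [-0.77  0.94  0.34  2.39  1.91  0.9   1.31] F [-0.4  0.3 -1.9] gap 0.333
n 4
[[0.0, 0.0, 0.0, 0.34, -0.87, 0.67, -1.0], [0.0, 0.0, 0.0, 0.34, -0.87, 0.67, -1.0], [0.0, 0.0, 0.0, 0.34, -0.87, 0.67, -1.0], [0.0, 0.0, 0.0, 0.34, -0.87, 0.67, -1.0]]
1 [520.  79. 173.] [-0.74  0.93  0.38  2.31  1.89  0.86  1.41] err 0.000 dq 0.10
1 [564.  79. 172.] [-0.72  0.94  0.4   2.22  1.87  0.81  1.5 ] err 0.000 dq 0.09
1 [564.  79. 142.] [-0.7   1.    0.38  2.21  1.89  0.83  1.44] err 0.000 dq 0.06
```

Emit:
carry_out:
  steps:
    - [[0, 0, 0, 0.35, -0.9, 0.7, -1], [0, 0, 0, 0.35, -0.9, 0.7, -1], [0, 0, 0, 0.35, -0.9, 0.7, -1], [0, 0, 0, 0.3, -0.8, 0.6, -1], [0, 0, 0, 0, 0, 0, -1]]

```text
clock: 21.05
tcp_pos: [522.1, 79.4, 173.7]
eef_rot: [0.217, 0.771, -0.343, 0.491]
ft_force: [0.4, 0.0, -1.2]
finger_gap: 0.331
```

Emit:
carry_out:
  steps:
    - [[0, 0, 0, 0, 0, 0, -1], [0, 0, 0, 0, 0, 0, -1]]

```text
clock: 21.25
tcp_pos: [519.3, 78.7, 173.3]
eef_rot: [0.219, 0.772, -0.343, 0.489]
ft_force: [-0.9, 0.1, -1.4]
finger_gap: 0.335
```

```bash
python3 - <<'E'
from plan import *
import pickle
show();st=status.state();pickle.dump(st,open('st11.pkl','wb'))
w=capture('wrist');np.save('w17.npy',w)
crop(w,180,40,320,200,4,'pics/w17.png')
E
```

```text
t 21.25 tcp [519.3  78.7 173.3] grasp [613.1 -25.6 107.3] toolx [ 0.287 -0.315  0.905] toolz [ 0.605 -0.673 -0.426] q [-0.743  0.932  0.379  2.305  1.892  0.856  1.41 ] F [-0.9  0.1 -1.4] gap 0.335
```

View pics/w17.png

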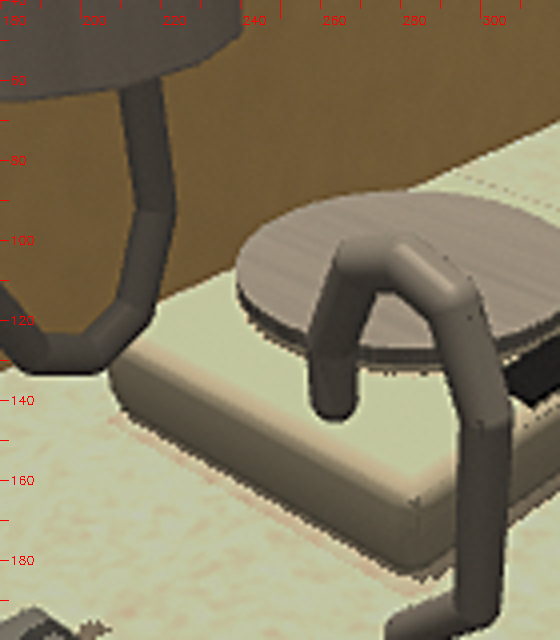

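```bash
python3 - <<'E'
from plan import *
import pickle
A=cam('wrist',pickle.load(open('st10.pkl','rb')));Bc=cam('wrist',pickle.load(open('st11.pkl','rb')))
w=np.load('w17.npy');crop(w,175,50,235,140,6.6,'pics/w17a.png')
for n,a,b in [('rv',(151,61.5),(216,93)),('r2',(149.5,85),(213,118)),('br',(138.5,93.5),(203,128)),('bl',(125,92),(189,128.5))]:
    print(n,tri([(A,a),(Bc,b)]))
print('tip',onz(Bc,(263,143),107.3-10.8+84.5))
print([onz(Bc,(196.5,128.3),z).round(1) for z in(171,173,175)])
E
```

```text
rv (array([659.5900467 , -37.89943951, 184.28843714]), [np.float64(0.4367513397884571), np.float64(0.4367513397884719)])
r2 (array([658.35571711, -33.45687978, 175.25290517]), [np.float64(0.11929526433640825), np.float64(0.11929526433645392)])
br (array([655.95100388, -26.19900174, 174.35600766]), [np.float64(0.13360319662745232), np.float64(0.13360319662748946)])
bl (array([656.49054491, -20.58226833, 176.4925367 ]), [np.float64(0.07777844135132858), np.float64(0.07777844135141902)])
tip [623.06925094 -27.16603854 181.        ]
[array([663.2, -27.7, 171. ]), array([660. , -25.8, 173. ]), array([656.8, -23.9, 175. ])]
```

View pics/w17a.png

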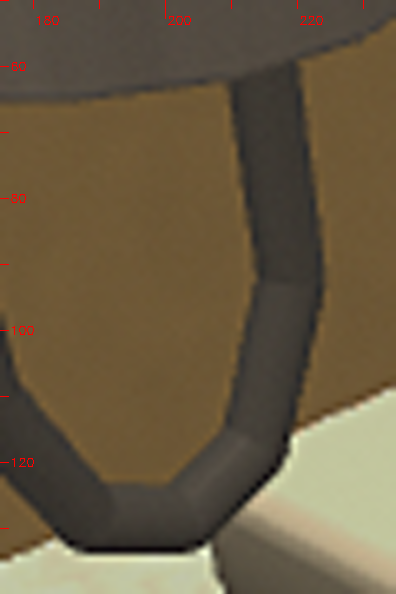

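Emit:
carry_out:
  steps:
    - [[0, 0, 0, 0.15, -0.4, 0.3, -1], [0, 0, 0, 0.2, -0.6, 0.45, -1], [0, 0, 0, 0.15, -0.6, 0.45, -1], [0, 0, 0, 0.1, -0.3, 0.2, -1], [0, 0, 0, 0, 0, 0, -1]]

```text
clock: 21.8
tcp_pos: [545.2, 80.4, 172.8]
eef_rot: [0.218, 0.771, -0.343, 0.49]
ft_force: [1.0, -0.3, -0.9]
finger_gap: 0.333
```

Emit:
carry_out:
  steps:
    - [[0, 0, 0, 0, 0, 0, -1]]

```text
clock: 21.9
tcp_pos: [544.2, 80.2, 172.8]
eef_rot: [0.219, 0.771, -0.343, 0.489]
ft_force: [-0.1, -0.5, -1.8]
finger_gap: 0.335
```

```bash
python3 - <<'E'
from plan import *
import pickle
show();st=status.state();pickle.dump(st,open('st12.pkl','wb'))
w=capture('wrist');np.save('w18.npy',w)
crop(w,200,50,320,200,5,'pics/w18.png')
E
```

```text
t 21.9 tcp [544.2  80.2 172.8] grasp [638.  -24.1 106.8] toolx [ 0.286 -0.315  0.905] toolz [ 0.605 -0.673 -0.425] q [-0.732  0.935  0.394  2.254  1.878  0.831  1.46 ] F [-0.1 -0.5 -1.8] gap 0.335
```

View pics/w18.png

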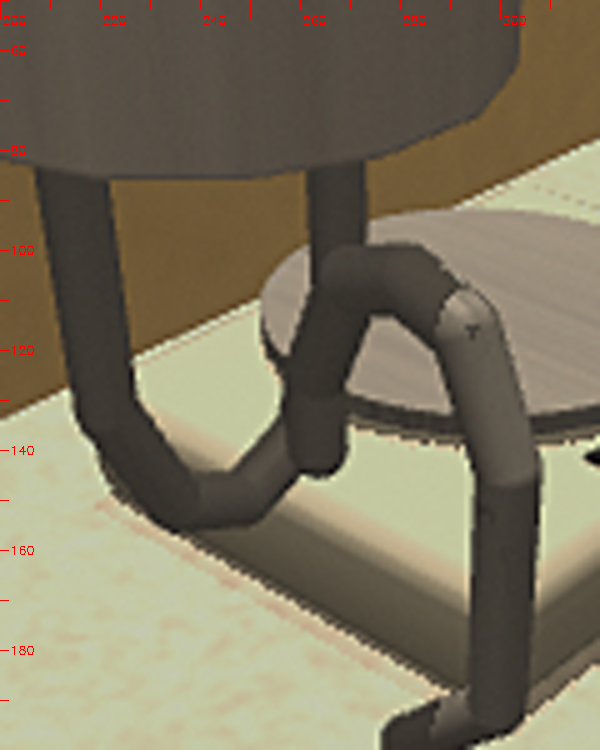

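```bash
python3 - <<'E'
from plan import *
import pickle
C=cam('wrist',pickle.load(open('st12.pkl','rb')));A=cam('wrist',pickle.load(open('st10.pkl','rb')));Bc=cam('wrist',pickle.load(open('st11.pkl','rb')))
print('tip',onz(C,(263,142),180.5))
print('bl',tri([(A,(125,92)),(Bc,(191,128.5)),(C,(238,149.5))]))
print('br',tri([(A,(138.5,93.5)),(Bc,(203.5,128)),(C,(249,149.5))]))
print('legL top',onz(C,(214,86),203),'legR',onz(C,(266,84),203))
print('left vertex',onz(C,(221,131),184))
r,p=pose();show()
rows(r,p+[18,-1.5,0],n=3,op=-1)
E
```

```text
tip [648.44760241 -26.1880254  180.5       ]
bl (array([654.66716733, -20.20145899, 177.39703578]), [np.float64(0.2546784146720935), np.float64(0.17235757695087262), np.float64(0.2993026019438256)])
br (array([655.67679841, -26.12914952, 174.45577342]), [np.float64(0.15567331250140268), np.float64(0.22147943040220758), np.float64(0.0704217430818972)])
legL top [650.43515246 -11.58957496 203.        ] legR [641.41534805 -21.48341019 203.        ]
left vertex [659.24957677 -17.82712013 184.        ]
t 21.95 tcp [544.   80.2 172.7] grasp [637.8 -24.1 106.8] toolx [ 0.286 -0.315  0.905] toolz [ 0.605 -0.673 -0.426] q [-0.732  0.935  0.394  2.254  1.878  0.831  1.46 ] F [ 1.   0.6 -0.8] gap 0.335
n 3
[[0.0, 0.0, 0.0, 0.19, -0.41, 0.4, -1.0], [0.0, 0.0, 0.0, 0.19, -0.41, 0.4, -1.0], [0.0, 0.0, 0.0, 0.19, -0.41, 0.4, -1.0]]
```

Emit:
carry_out:
  steps:
    - [[0, 0, 0, 0.15, -0.35, 0.3, -1], [0, 0, 0, 0.15, -0.4, 0.35, -1], [0, 0, 0, 0.15, -0.4, 0.35, -1], [0, 0, 0, 0, 0, 0, -1], [0, 0, 0, 0, 0, 0, -1]]

```text
clock: 22.45
tcp_pos: [560.3, 79.8, 172.6]
eef_rot: [0.219, 0.771, -0.343, 0.49]
ft_force: [-1.1, 0.2, -1.4]
finger_gap: 0.336
```

```bash
python3 - <<'E'
from plan import *
import pickle
show();st=status.state();pickle.dump(st,open('st13.pkl','wb'))
w=capture('wrist');np.save('w19.npy',w)
crop(w,210,50,330,210,4.5,'pics/w19.png')
E
```

```text
t 22.45 tcp [560.3  79.8 172.6] grasp [654.1 -24.5 106.7] toolx [ 0.285 -0.315  0.905] toolz [ 0.605 -0.673 -0.425] q [-0.722  0.939  0.403  2.222  1.871  0.816  1.49 ] F [-1.1  0.2 -1.4] gap 0.336
```

View pics/w19.png

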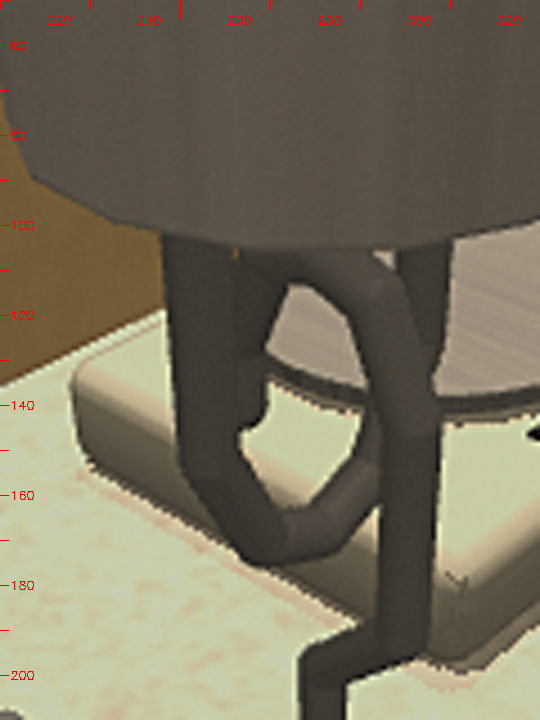

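Emit:
carry_out:
  steps:
    - [[0, 0, 0, -0.45, 0, 0.2, -1], [0, 0, 0, -0.45, 0, 0.2, -1], [0, 0, 0, -0.45, 0, 0.2, -1], [0, 0, 0, -0.3, 0, 0.15, -1], [0, 0, 0, 0, 0, 0, -1]]

```text
clock: 23.0
tcp_pos: [559.8, 80.0, 153.8]
eef_rot: [0.219, 0.772, -0.343, 0.489]
ft_force: [-0.2, 0.2, -0.6]
finger_gap: 0.33
```

```bash
python3 - <<'E'
from plan import *
show()
w=capture('wrist');np.save('w20.npy',w)
crop(w,210,50,330,210,4.5,'pics/w20.png')
E
```

```text
t 23.0 tcp [559.8  80.  153.8] grasp [653.6 -24.3  87.8] toolx [ 0.287 -0.315  0.905] toolz [ 0.605 -0.673 -0.426] q [-0.715  0.974  0.389  2.216  1.884  0.827  1.454] F [-0.2  0.2 -0.6] gap 0.33
```

View pics/w20.png

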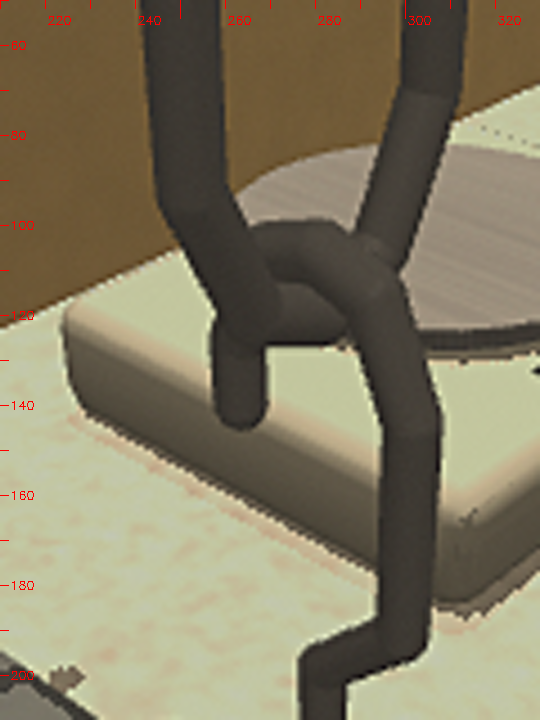

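Emit:
carry_out:
  steps:
    - [[0, 0, 0, -0.2, 0, 0.1, -1], [0, 0, 0, -0.2, 0, 0.1, -1], [0, 0, 0, -0.2, 0, 0.1, -1], [0, 0, 0, 0, 0, 0, -1], [0, 0, 0, 0, 0, 0, -1]]

```text
clock: 23.55
tcp_pos: [560.1, 79.8, 147.8]
eef_rot: [0.219, 0.771, -0.343, 0.49]
ft_force: [0.3, 1.2, -0.0]
finger_gap: 0.332
```

```bash
python3 - <<'E'
from plan import *
show()
w=capture('wrist');np.save('w21.npy',w)
crop(w,150,0,410,380,1.5,'pics/w21.png')
E
```

```text
t 23.55 tcp [560.1  79.8 147.8] grasp [653.9 -24.5  82. ] toolx [ 0.285 -0.315  0.905] toolz [ 0.605 -0.673 -0.425] q [-0.712  0.986  0.385  2.213  1.889  0.832  1.442] F [ 0.3  1.2 -0. ] gap 0.332
```

View pics/w21.png

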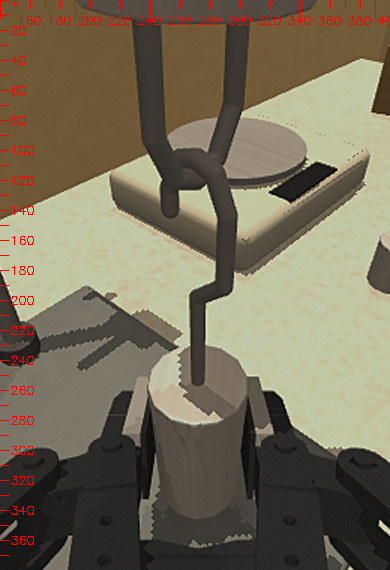

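Engaged and loaded; open gently.

Emit:
carry_out:
  steps:
    - [[0, 0, 0, 0, 0, 0, -0.28], [0, 0, 0, 0, 0, 0, -0.18], [0, 0, 0, 0, 0, 0, -0.05], [0, 0, 0, 0, 0, 0, 0.1], [0, 0, 0, 0, 0, 0, 0.3]]

```text
clock: 24.1
tcp_pos: [560.1, 79.8, 147.8]
eef_rot: [0.219, 0.771, -0.343, 0.49]
ft_force: [0.3, 0.3, -0.0]
finger_gap: 0.648
```

Emit:
carry_out:
  steps:
    - [[0, 0, 0, 0, 0, 0, 0.5], [0, 0, 0, 0, 0, 0, 0.5]]

```text
clock: 24.3
tcp_pos: [560.0, 79.8, 147.8]
eef_rot: [0.219, 0.771, -0.343, 0.49]
ft_force: [-0.5, -0.1, -0.6]
finger_gap: 0.748
```

```bash
python3 - <<'E'
from plan import *
show()
w=capture('wrist');np.save('w21.npy',w)
crop(w,130,0,430,380,1.5,'pics/w22.png')
E
```

```text
t 24.3 tcp [560.   79.8 147.8] grasp [653.9 -24.5  81.9] toolx [ 0.286 -0.315  0.905] toolz [ 0.605 -0.673 -0.425] q [-0.712  0.986  0.385  2.213  1.889  0.831  1.442] F [-0.5 -0.1 -0.6] gap 0.748
```

View pics/w22.png

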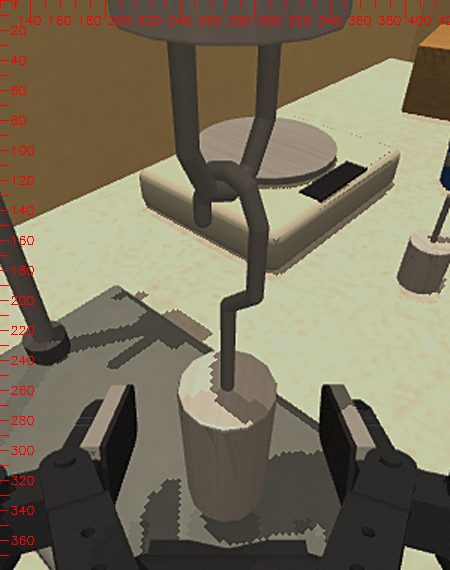

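Emit:
carry_out:
  steps:
    - [[0, 0, 0, 0, 0, -1, 0.5], [0, 0, 0, 0, 0, -2, 0.5], [0, 0, 0, 0, 0, -3, 0.5], [0, 0, 0, 0, 0, -3, 0.5], [0, 0, 0, 0, 0, -3, 0.5]]

```text
clock: 24.85
tcp_pos: [486.2, 161.6, 199.4]
eef_rot: [0.219, 0.772, -0.343, 0.489]
ft_force: [0.3, 0.8, -0.1]
finger_gap: 0.748
```

Emit:
carry_out:
  steps:
    - [[0, 0, 0, 0, 0, -3, 0.5], [0, 0, 0, 0, 0, 0, 0.5], [0, 0, 0, 0, 0, 0, 0.5], [0, 0, 0, 0, 0, 0, 0.5], [0, 0, 0, 0, 0, 0, 0.5]]

```text
clock: 25.35
tcp_pos: [469.6, 179.8, 211.4]
eef_rot: [0.219, 0.771, -0.343, 0.49]
ft_force: [-0.5, -0.1, 0.1]
finger_gap: 0.748
```

```bash
python3 - <<'E'
from plan import *
show()
w=capture('wrist');np.save('w23.npy',w)
crop(w,0,0,560,420,1.4,'pics/w23.png')
E
```

```text
t 25.35 tcp [469.6 179.8 211.4] grasp [563.3  75.3 145.6] toolx [ 0.285 -0.315  0.905] toolz [ 0.604 -0.674 -0.424] q [-0.963  0.839  0.355  2.304  1.557  0.871  1.61 ] F [-0.5 -0.1  0.1] gap 0.748
```

Emit:
carry_out:
  steps:
    - [[0, 0, 0, 0, 0, 0, 0.5], [0, 0, 0, 0, 0, 0, 0.5], [0, 0, 0, 0, 0, 0, 0.5], [0, 0, 0, 0, 0, 0, 0.5], [0, 0, 0, 0, 0, 0, 0.5]]

```text
clock: 25.9
tcp_pos: [469.2, 180.8, 211.5]
eef_rot: [0.219, 0.771, -0.343, 0.489]
ft_force: [-0.5, -0.1, -0.0]
finger_gap: 0.748
```

```bash
python3 - <<'E'
from plan import *
w=capture('wrist');a=np.load('w23.npy')
print(np.abs(w.astype(int)-a).mean(), (np.abs(w.astype(int)-a).max(2)>40).sum())
crop(w,130,0,430,260,2.4,'pics/w24.png')
crop(capture('scene'),90,90,480,360,2,'pics/s24.png')
E
```

```text
3.465123299319728 4747
```

View pics/w23.png

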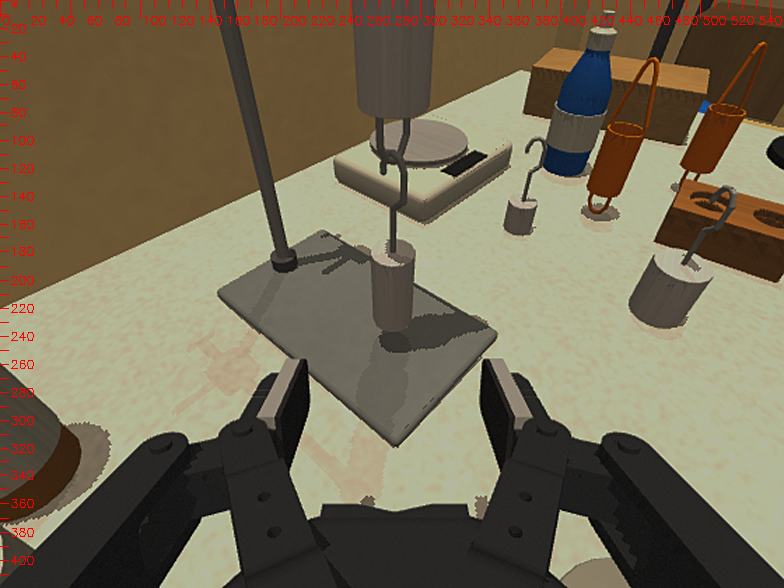

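View pics/w24.png

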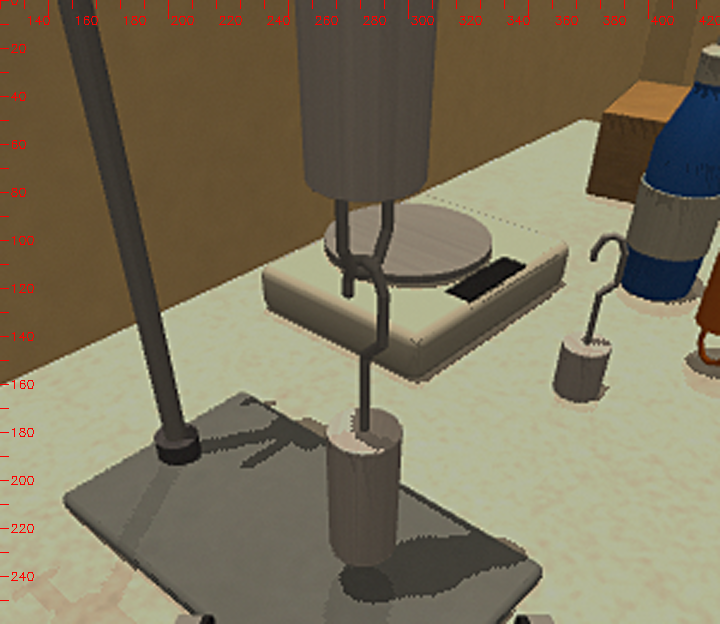

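View pics/s24.png

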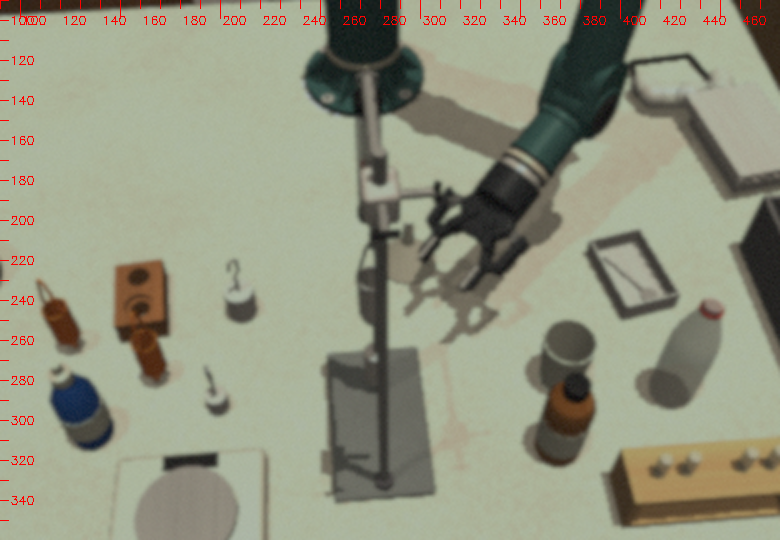

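Emit:
carry_out:
  steps:
    - [[0, 0, 0, 0, 0, -2, 0.5], [0, 0, 0, 0, 0, 0, 0.5], [0, 0, 0, 0, 0, 0, 0.5], [0, 0, 0, 0, 0, 0, 0.5], [0, 0, 0, 0, 0, 0, 0.5]]

```text
clock: 26.5
tcp_pos: [457.4, 193.7, 220.0]
eef_rot: [0.219, 0.771, -0.343, 0.49]
ft_force: [-0.1, -0.7, 0.8]
finger_gap: 0.747
```

Emit:
carry_out:
  steps:
    - [[0, 0, 0, 0, 0, 0, 0.5], [0, 0, 0, 0, 0, 0, 0.5], [0, 0, 0, 0, 0, 0, 0.5], [0, 0, 0, 0, 0, 0, 0.5], [0, 0, 0, 0, 0, 0, 0.5]]

```text
clock: 27.0
tcp_pos: [457.1, 194.2, 220.1]
eef_rot: [0.219, 0.771, -0.343, 0.489]
ft_force: [-0.3, -0.3, -0.1]
finger_gap: 0.75
```

Emit:
carry_out:
  steps:
    - [[0, 0, 0, 0, 0, 0, 0.5], [0, 0, 0, 0, 0, 0, 0.5], [0, 0, 0, 0, 0, 0, 0.5], [0, 0, 0, 0, 0, 0, 0.5], [0, 0, 0, 0, 0, 0, 0.5]]

```text
clock: 27.5
tcp_pos: [457.1, 194.3, 220.0]
eef_rot: [0.219, 0.771, -0.343, 0.489]
ft_force: [1.1, 0.3, 0.0]
finger_gap: 0.754
```

Emit:
carry_out:
  steps:
    - [[0, 0, 0, 0, 0, 0, 0.5], [0, 0, 0, 0, 0, 0, 0.5], [0, 0, 0, 0, 0, 0, 0.5], [0, 0, 0, 0, 0, 0, 0.5], [0, 0, 0, 0, 0, 0, 0.5]]

```text
clock: 28.0
tcp_pos: [457.1, 194.2, 220.1]
eef_rot: [0.219, 0.771, -0.343, 0.489]
ft_force: [0.1, 0.7, 0.9]
finger_gap: 0.753
```

```bash
python3 - <<'E'
from plan import *
fr=[]
for i in range(10):
    w=capture('wrist');fr.append(cv2.GaussianBlur(w,(0,0),1).astype(float)[:,:,:].mean(2))
show()
# template track of plug body and static scale
def track(box):
    x0,y0,x1,y1=box;out=[]
    for f in fr:
        s,_=cv2.phaseCorrelate(np.ascontiguousarray(fr[0][y0:y1,x0:x1]),np.ascontiguousarray(f[y0:y1,x0:x1]));out.append(tuple(np.round(s,2)))
    return out
print('plug',track((255,160,310,240)));print('bg scale',track((330,90,400,170)))
crop(w,130,0,430,260,2.4,'pics/w25.png')
E
```

```text
t 28.5 tcp [457.1 194.2 220.1] grasp [550.9  89.9 154.1] toolx [ 0.286 -0.315  0.905] toolz [ 0.605 -0.673 -0.425] q [-0.998  0.818  0.347  2.308  1.506  0.883  1.64 ] F [-0.   0.5  0.6] gap 0.748
plug [(np.float64(0.0), np.float64(0.0)), (np.float64(-0.01), np.float64(0.01)), (np.float64(-0.01), np.float64(0.02)), (np.float64(0.0), np.float64(0.0)), (np.float64(-0.01), np.float64(-0.01)), (np.float64(-0.01), np.float64(0.01)), (np.float64(0.0), np.float64(-0.02)), (np.float64(-0.01), np.float64(0.01)), (np.float64(-0.01), np.float64(-0.02)), (np.float64(-0.0), np.float64(0.0))]
bg scale [(np.float64(0.0), np.float64(0.0)), (np.float64(0.01), np.float64(0.01)), (np.float64(0.02), np.float64(0.02)), (np.float64(0.0), np.float64(0.0)), (np.float64(0.0), np.float64(0.02)), (np.float64(0.01), np.float64(0.03)), (np.float64(0.02), np.float64(0.01)), (np.float64(-0.0), np.float64(0.0)), (np.float64(0.01), np.float64(0.0)), (np.float64(0.01), np.float64(0.02))]
```

View pics/w25.png

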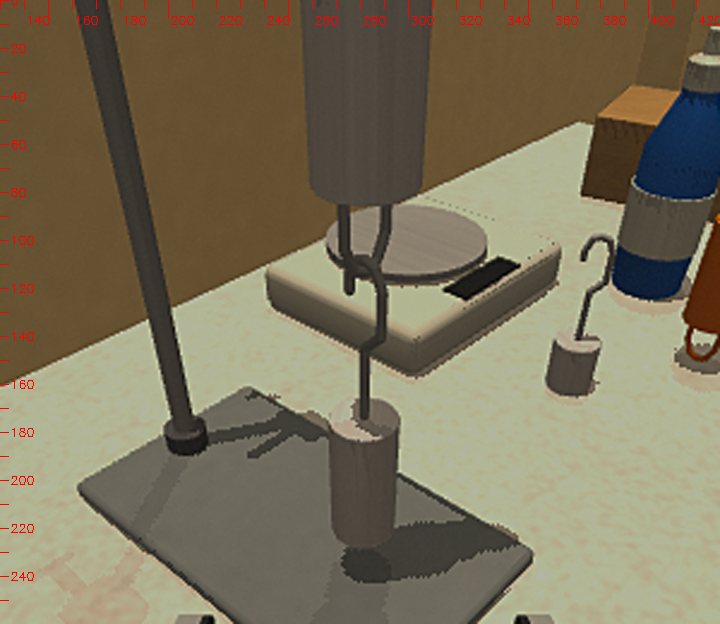

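```bash
python3 -c "
from station import workorder
print(workorder.sign_off())"
```

```text
the job is handed in; nothing more can be done
None
```

The job is done and handed in at about 28.5 s. The bucket hangs by its stirrup on the balance hook. The slim cylinder hangs by its own hook from the loop under the bucket. The gripper let go of both and pulled back well clear.

- **Hanging still:** in the last ten wrist frames, about 0.45 s, neither the cylinder nor the background moved by more than 0.03 px. The cylinder hung straight under the bucket in that view.
- **Engagement:** close-up pictures before each release showed the stirrup seated in the hook's trough and the loop's wire under the crown of the cylinder's hook. In the final view the loop connection is visible, but the balance hook itself is above the frame.
- **Everything else:** the two orange look-alikes, both other cylinders, the bottles, the paper cup, the tin and the block stood where they were in the last scene picture. The funnel was partly hidden there behind the stand and arm; the arm never went near it. These were checked by eye, not measured.
- **Forces:** the largest readings were about 8 to 9 N, while the fingers closed on the bucket and on the cylinder.

**What disagreed or went wrong:**
- The fixed cameras and the wrist camera differed by about 5 to 10 mm, so I set the final alignments from the wrist camera.
- The first attempt to tilt the gripper for the bucket ran into wrist joint limits with nothing in its grip. I backed out and used the other wrist configuration.

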